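Sterilise the drinking bottles and lay them in the drying rack

ROBOT

A 7-joint arm with a two-finger parallel gripper is mounted at the origin on the work surface. World frame = base frame: x ahead of the robot, y to its left, z up, the work surface at z = 0. Lengths are in m, angles in degrees, forces in N, time in s.
With the tool pointing down it reaches from about 0.425 to 0.875 m from the base axis. Payload 4.7 kg.
Tool frame: the origin (TCP) lies at the very end of the fingers, on their centre line; the grasp point (between the pads) lies 19 mm behind it; x points along the fingers, z is the direction in which the jaws open and shut, and the axes are right-handed (so a half turn about x gives the same grasp; the last joint's range is limited). The gripper opens to 87 mm and grips with 3 to 60 N. Pads are 19 mm wide; open, the fingers measure 117 mm over their backs; the gripper's body (75 mm by 190 mm) begins 51 mm behind the grasp point.
Start: joints at [-71.9, 18.392, -4.016, 83.108, 1.295, 78.541, -3.26], TCP at [0.193, 0.621, 0.197] pointing down, gripper open.
Joint ranges: [-163.93, 163.93], [-17.29, 119.83], [-79.2, 71.16], [3.27, 140.29], [-89.18, 269.18], [5.43, 117.66], [-154.24, 154.24]. Speed limits (degrees/s): [147.25, 147.25, 180, 180, 180, 180, 180].

INTERFACE

Orientations are given as [roll, pitch, yaw] about the fixed x, y, z axes, in that order (R = Rz(yaw) Ry(pitch) Rx(roll)).
In Python, from cell import env gives the robot as it stands. The module is installed in compiled form; this text tells all that it offers.
- The arm moves only by the tool drive_tool, never from a script. Its argument "increments" is a list of rows, each a list of 2 entries, a list of its own where there are three numbers: the shift along the tool's x, y, z scaled (see below), then the turn, a rotation vector about the tool's x, y, z scaled (see below). In form: [[[dx, dy, dz], [wx, wy, wz]], ...]. A call has 1 to 10 rows; each row shifts and turns the commanded pose from where the row before left it, along the tool's axes as they then stand; what a row does not reach is not made up. The controller multiplies each number of a shift by 0.04 m and each number of a turn by 120 degrees. A row lasts 1/10 s, in which the tool goes at most 50 mm and 8.59 degrees, less where a joint would pass 70% of its speed; a pose out of reach is approached as far as the arm can. A call with a number of a shift or a turn outside -1 to 1 is refused whole. A call with a gripper value outside its range is refused whole. "hand" is the gripper's target within -1 to 1 (fully open at 1, half-way at 0, shut at -1), set as the call begins (left out, the last holds). The fingers move at their own pace and stop on an object; "squeeze" is the grip in N (left out, the last holds). Time passes only in rows, so rows that do not move let the fingers close. It gives the time, the measured TCP pose, the force and the opening at its end, in the units of the state.
- env.get_obs(): the state, without advancing time (a new reading comes with each control period).
- env.read_camera(name): name is "scene" or "top" or "wrist"; returns a dict with "frame" (480x640x3 uint8, red, green, blue), "fx", "fy", "cx", "cy" (pixels), "R" (3x3) and "t" (3): a world point X has camera coordinates R X + t. Camera axes: x right, y down, z forward; pixel columns grow to the right and rows downward; lengths in m; the calibration is good to about 2 mm. A picture is of the moment at which its call begins. There is no depth.
- env.sign_off(): hands the job in, once; it reports no verdict.
The state is a dict: "time_s": time; "qpos": joint angles; "joint_velocities": joint speeds; "effort": joint torques, N m; "tool_pos": TCP position; "tool_rot": TCP orientation; "force": force on the tool from outside, world axes, zero at the start; "wrist_torque": the same for the moment, N m; "grip_width": finger opening in m.
Only numpy, scipy, OpenCV 4.12 (cv2) and the standard library are available. Lean on these libraries where they do the work, as an engineer would, in place of code of your own. Each camera call takes 0.05 s, during which the arm holds its last target.

TASK

Switch the sterilising lamp on, then treat each drinking bottle on the worktop, from the tallest to the shortest: hold it up, upright and about 2 cm in front of the middle of the lamp's window, first with its black strip facing the window, then turned clockwise (seen from above) by a third of a turn, then by another third, keeping each side there for two seconds. Lay each treated bottle in a free trough of the sloping drying rack, its base against the stop at the low end. Finish with all the bottles in the rack and the lamp switched off, and leave the mug and the jar alone.

Things in the scene. Friction and masses are not known exactly. Their poses are not given: they have to be found in the camera images.
- lamp_window (a point): centre of the violet window (70 mm wide, 80 mm high, in a steel rim) in the front face of the sterilising lamp, a fixed white box 120 mm wide, 70 mm deep and 200 mm high with a steel strip on its top along the window's edge; 150 mm above the worktop. Its x axis points into the lamp, so the free space in front of the window is on its -x side; z is up
- dial (a joint): quarter-turn handle of the lamp's switch: 0 = off, 1.5 = on, both at end stops; it grows clockwise seen from above, and stays where it is left
- dial_grip (a point): middle of the switch handle at gripping height, on its vertical turning axis: an upright black bar 66 mm long (along the point's x axis), 16 mm thick (y) and 36 mm tall, from 24 mm below to 13 mm above this point, on a round disc on a grey box 110 x 110 x 35 mm; about 67 mm above the worktop. Turns with the handle
- rack: fixed drying rack, a wooden foot 200 x 280 mm carrying three steel V troughs side by side, 92 mm apart, sloping at 45 degrees: the low end with the stop plate is on the rack's +x side, the high open end on its -x side. Origin: centre of its underside
- mug: bystander: white mug, 90 mm high, 80 mm wide, standing near the work
- jar: bystander: amber glass jar, 100 mm high, 68 mm wide, standing near the work
- trough1 (a point): where the centre of a bottle's underside lies when it is in this trough with its base on the stop plate, 56 mm above the worktop. x runs along the trough, 45 degrees down to the stop (the neck points along -x); z is the slope's outward normal. The V boards are 85 mm long from the stop up, touch the bottle 31 mm from its axis, and reach 42 mm to each side and up to 4 mm below the axis
- trough2 (a point): where the centre of a bottle's underside lies when it is in this trough with its base on the stop plate, 56 mm above the worktop. x runs along the trough, 45 degrees down to the stop (the neck points along -x); z is the slope's outward normal. The V boards are 85 mm long from the stop up, touch the bottle 31 mm from its axis, and reach 42 mm to each side and up to 4 mm below the axis
- trough3 (a point): where the centre of a bottle's underside lies when it is in this trough with its base on the stop plate, 56 mm above the worktop. x runs along the trough, 45 degrees down to the stop (the neck points along -x); z is the slope's outward normal. The V boards are 85 mm long from the stop up, touch the bottle 31 mm from its axis, and reach 42 mm to each side and up to 4 mm below the axis
- bottle_tall: tallest drinking bottle, 190 mm tall: round body 62 mm in diameter and 130 mm high, white on a heavy steel base, narrowing to a round steel cap 38 mm in diameter, the top 45 mm of the bottle (grip it there). A black sight strip 12 mm wide runs up one side and over the shoulder. Origin: centre of the underside; z towards the cap, x towards the strip. May be absent
- bottle_tall_strip (a point): on the skin of the 190 mm bottle, half way up its body (65 mm above the underside), on the sight strip; x points straight out of the side, z towards the cap
- bottle_tall_left (a point): as the strip's point, but a third of a turn (120 degrees) anticlockwise round the bottle seen from above: it faces where the strip faced after the bottle is turned clockwise by a third; x straight out
- bottle_tall_right (a point): as the strip's point, but two thirds of a turn (240 degrees) anticlockwise round the bottle seen from above; x straight out
- bottle_mid: middle-sized drinking bottle, 165 mm tall: round body 62 mm in diameter and 105 mm high, white on a heavy steel base, narrowing to a round steel cap 38 mm in diameter, the top 45 mm of the bottle (grip it there). A black sight strip 12 mm wide runs up one side and over the shoulder. Origin: centre of the underside; z towards the cap, x towards the strip. May be absent
- bottle_mid_strip (a point): on the skin of the 165 mm bottle, half way up its body (52 mm above the underside), on the sight strip; x points straight out of the side, z towards the cap
- bottle_mid_left (a point): as the strip's point, but a third of a turn (120 degrees) anticlockwise round the bottle seen from above: it faces where the strip faced after the bottle is turned clockwise by a third; x straight out
- bottle_mid_right (a point): as the strip's point, but two thirds of a turn (240 degrees) anticlockwise round the bottle seen from above; x straight out
- bottle_short: shortest drinking bottle, 140 mm tall: round body 62 mm in diameter and 80 mm high, white on a heavy steel base, narrowing to a round steel cap 38 mm in diameter, the top 45 mm of the bottle (grip it there). A black sight strip 12 mm wide runs up one side and over the shoulder. Origin: centre of the underside; z towards the cap, x towards the strip. May be absent
- bottle_short_strip (a point): on the skin of the 140 mm bottle, half way up its body (40 mm above the underside), on the sight strip; x points straight out of the side, z towards the cap
- bottle_short_left (a point): as the strip's point, but a third of a turn (120 degrees) anticlockwise round the bottle seen from above: it faces where the strip faced after the bottle is turned clockwise by a third; x straight out
- bottle_short_right (a point): as the strip's point, but two thirds of a turn (240 degrees) anticlockwise round the bottle seen from above; x straight out
Not all that is in view belongs to the job. What is shaped like the part that bears lamp_window but turquoise is not meant. What is shaped like the part that bears dial but red is not meant.

How it is judged:
By the outcome, as a careful person would: the job done as asked, in the order asked, and still so for the second after the job is handed in, with the robot touching nothing.
Of bottle_tall, bottle_mid, bottle_short only 2 to 3 are there at a start; the rules pass over those that are not, and their reading is None.
At some moment in a run one of bottle_tall, bottle_mid, bottle_short may be knocked a few centimetres aside while the robot is not near it.
It also fails if it takes over 210 s, if anything falls off the work surface, if the arm or the gripper's body presses on something with over 40 N, if the wrist force passes 120 N, or if a joint passes its speed limit or range.

## Working session

There is one attempt and no reset: what is moved stays moved. The work goes in short steps, Python scripts to look and compute and a tool call to move; the robot and the scene stay as the last step left them, time stands still between calls to the robot, and variables do not carry over. Pictures are saved under pics/ and viewed, and the job is handed in when it is done.

Besides the shell and the picture viewer there is one more tool, called after "Emit:" by a JSON object that holds its "name" and its "arguments", one argument or row to a line. drive_tool: Moves the arm, as the interface text tells. Shifts and turns lie within -1 to 1; 1 stands for 0.04 m of shift or 120 degrees of turn. Its arguments: {"type":"object","properties":{"increments":{"type":"array"},"hand":{"type":"number"},"squeeze":{"type":"number"}},"required":["increments"]}

```bash
mkdir -p pics; python3 - <<'E'
from cell import env
import cv2,json
o=env.get_obs();print(o)
for n in ["scene","top","wrist"]:
    c=env.read_camera(n);cv2.imwrite(f"pics/{n}0.png",c["frame"][:,:,::-1]);print(n,c["fx"],c["cx"],c["cy"],c["R"],c["t"])
E
```

```text
{'time_s': 0.0, 'qpos': array([-71.89995642,  18.43825993,  -4.01600376,  83.17274154,
         1.29627976,  78.539781  ,  -3.26084873]), 'joint_velocities': array([-0.02563438,  0.0359635 ,  0.04435886, -0.11556096,  0.0314351 ,
       -0.02725959,  0.09143933]), 'effort': array([-3.40053239e-04, -4.91299367e+01, -4.03871499e-01, -3.12526166e+01,
       -6.38242043e-02,  4.37918189e-02,  1.61718890e-04]), 'tool_pos': array([0.1930911 , 0.62005353, 0.19588961]), 'tool_rot': array([-176.36070043,   89.89431628, -103.65118742]), 'force': array([-0.12494739, -0.0557928 , -0.09906864]), 'wrist_torque': array([-0.03440564,  0.01448414,  0.00516107]), 'grip_width': 0.08682494860512785}
scene 612.7303534848145 323.1905396203149 236.68666051534854 [[ 0.54143612  0.84059751 -0.01558046]
 [ 0.70798615 -0.46585807 -0.5307842 ]
 [-0.45343417  0.27635499 -0.84736378]] [-0.28881968 -0.34206665  1.9837259 ]
top 433.7791969457049 320.25386880336754 241.72011117544767 [[ 0.00582026 -0.99996042  0.00672893]
 [-0.99710178 -0.0063138  -0.07581672]
 [ 0.07585621 -0.00626816 -0.99709907]] [-0.01870811  0.57719727  1.19690619]
wrist 407.2331070430278 319.22053155941944 236.4812861088571 [[ 0.29787356  0.95460446 -0.00128902]
 [ 0.9198374  -0.28666326  0.26781211]
 [ 0.25528512 -0.08095983 -0.9634703 ]] [-0.64903683 -0.03295774  0.3902782 ]
```

View pics/scene0.png

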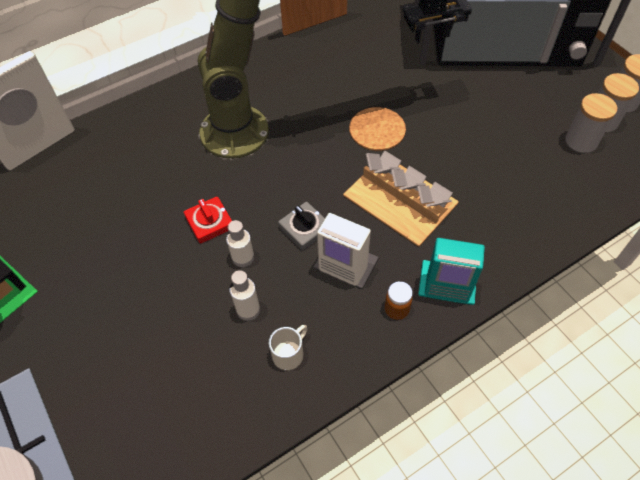

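View pics/top0.png

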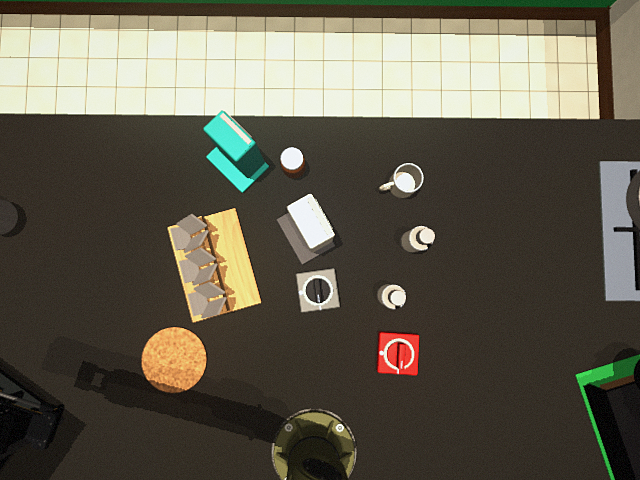

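View pics/wrist0.png

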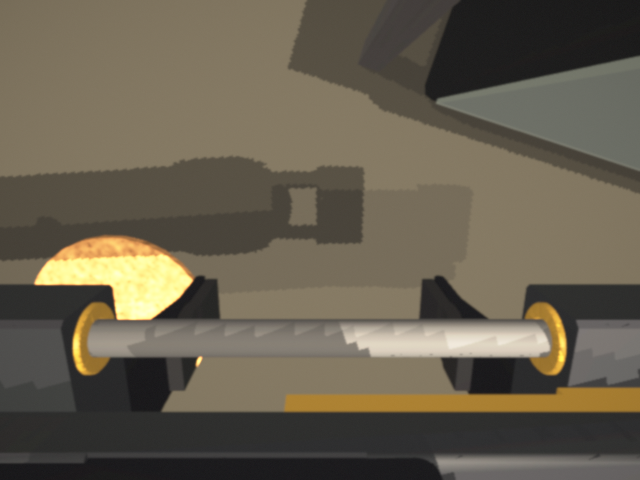

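The scene camera shows two bottles, at (239,243) and (244,296), with the white lamp at (344,250) and the turquoise decoy at (457,270). The grey dial is at (303,222) with the red decoy at (208,218). The rack is at (402,196), the mug at (287,348) and the jar at (399,300). I'll zoom in.

```bash
python3 - <<'E'
import cv2
s=cv2.imread("pics/scene0.png");t=cv2.imread("pics/top0.png")
cv2.imwrite("pics/s_c.png",cv2.resize(s[130:380,180:480],None,fx=2.6,fy=2.4,interpolation=cv2.INTER_CUBIC))
cv2.imwrite("pics/t_c.png",cv2.resize(t[150:390,160:450],None,fx=2.5,fy=2.5,interpolation=cv2.INTER_CUBIC))
E
```

```text
(no output)
```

View pics/s_c.png

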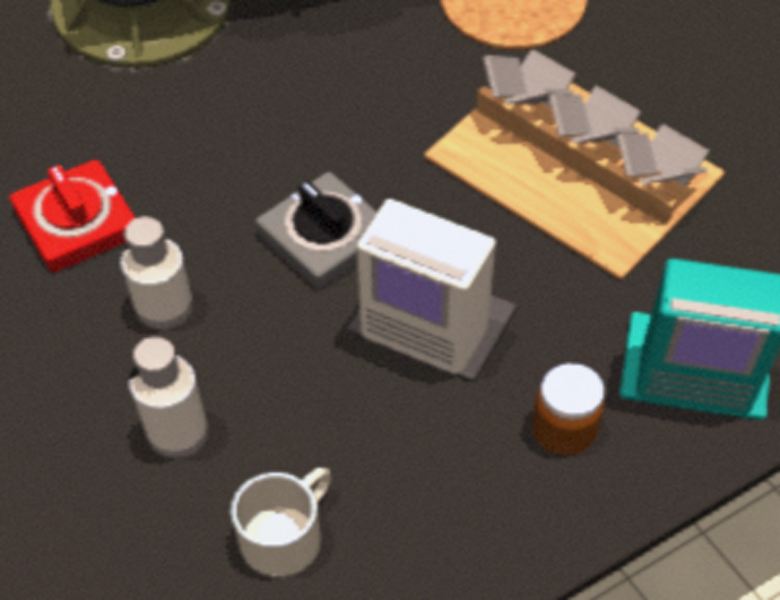

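View pics/t_c.png

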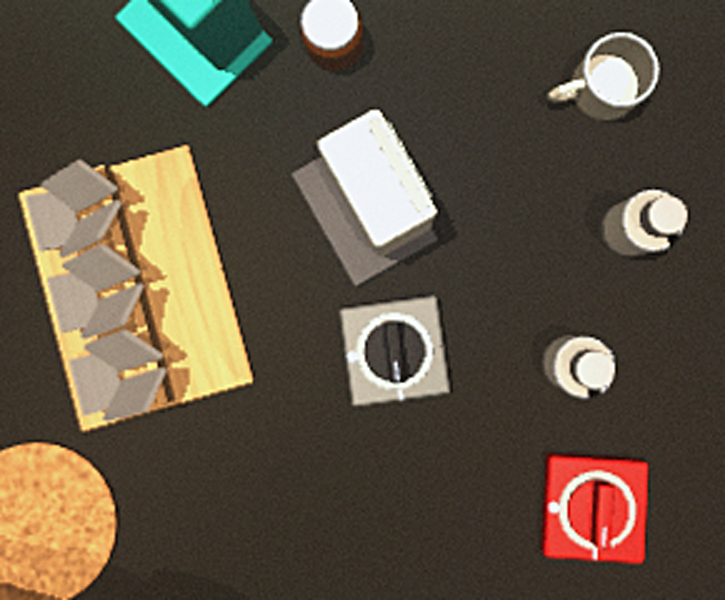

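```bash
cat > h.py <<'E'
import numpy as np,cv2
from cell import env
from scipy.spatial.transform import Rotation as Rn
def cam(n,save=None):
    c=env.read_camera(n)
    if save: cv2.imwrite(f"pics/{save}.png",c["frame"][:,:,::-1])
    return c
def ray(c,p):
    R=np.array(c["R"]);C=-R.T@np.array(c["t"])
    d=R.T@np.array([(p[0]-c["cx"])/c["fx"],(p[1]-c["cy"])/c["fy"],1.]);return C,d/np.linalg.norm(d)
def plane(c,p,z):
    C,d=ray(c,p);return C+d*(z-C[2])/d[2]
def tri(c1,p1,c2,p2):
    C1,d1=ray(c1,p1);C2,d2=ray(c2,p2)
    A=np.stack([d1,-d2],1);s=np.linalg.lstsq(A,C2-C1,rcond=None)[0]
    a=C1+s[0]*d1;b=C2+s[1]*d2;return (a+b)/2,np.linalg.norm(a-b)
def proj(c,X):
    v=np.array(c["R"])@np.array(X)+np.array(c["t"]);return np.array([c["fx"]*v[0]/v[2]+c["cx"],c["fy"]*v[1]/v[2]+c["cy"]])
def crop(img,x0,x1,y0,y1,k,name):
    im=cv2.resize(img[y0:y1,x0:x1],None,fx=k,fy=k,interpolation=cv2.INTER_CUBIC)
    cv2.imwrite(f"pics/{name}.png",im)
def pose():
    o=env.get_obs();r,p,y=o["tool_rot"]
    return np.array(o["tool_pos"]),Rn.from_euler("xyz",[r,p,y],degrees=True).as_matrix(),o
E
python3 - <<'E'
from h import *
s=cam("scene");t=cam("top")
for n,c in(("s",s),("t",t)): print(n,-np.array(c["R"]).T@np.array(c["t"]))
print("B1",tri(t,(398.8,298),s,(236.2,227)));print("B2",tri(t,(427.6,235.2),s,(239.2,277.9)))
a=cv2.imread("pics/top0.png");b=cv2.imread("pics/scene0.png")
crop(a,260,440,180,320,4.4,"t1");crop(a,160,270,200,330,4.6,"t2")
crop(b,210,310,190,340,4,"s1");crop(b,270,385,190,295,6,"s2");crop(b,335,465,140,245,6,"s3")
E
```

```text
s [ 1.29804496 -0.46478595  1.49487396]
t [ 0.48484055 -0.00756066  1.23732113]
B1 (array([ 0.43087092, -0.20568201,  0.1590616 ]), np.float64(0.008377023968175348))
B2 (array([ 0.58353693, -0.27375693,  0.18615093]), np.float64(0.004434942561778428))
```

View pics/t1.png

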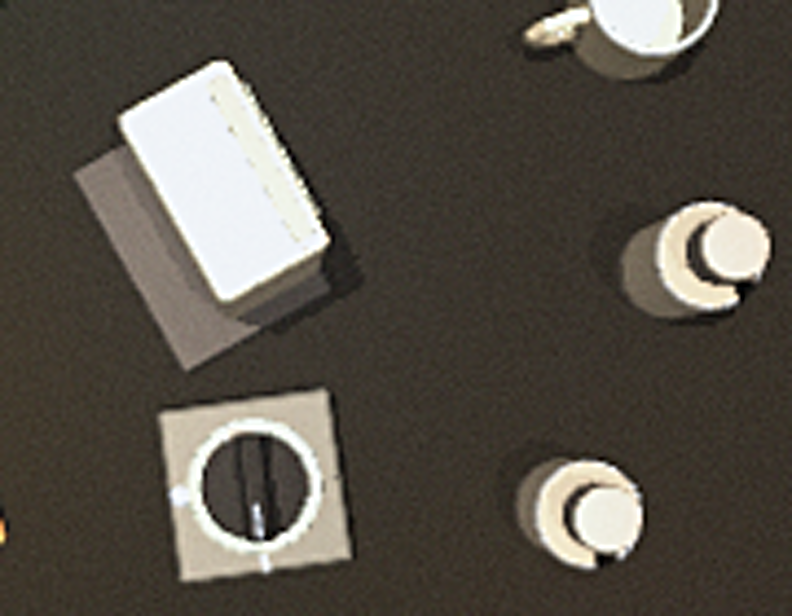

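View pics/t2.png

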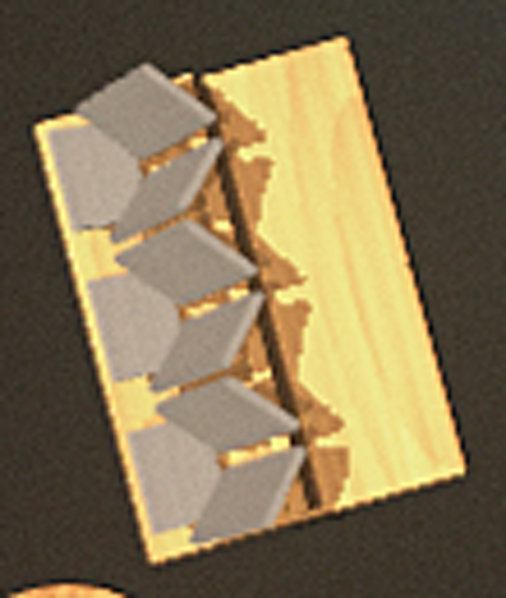

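View pics/s1.png

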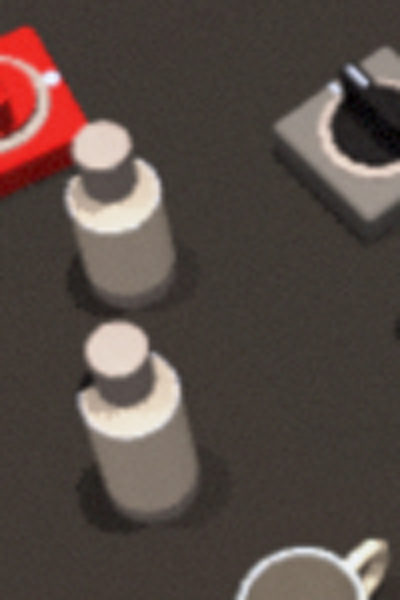

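View pics/s2.png

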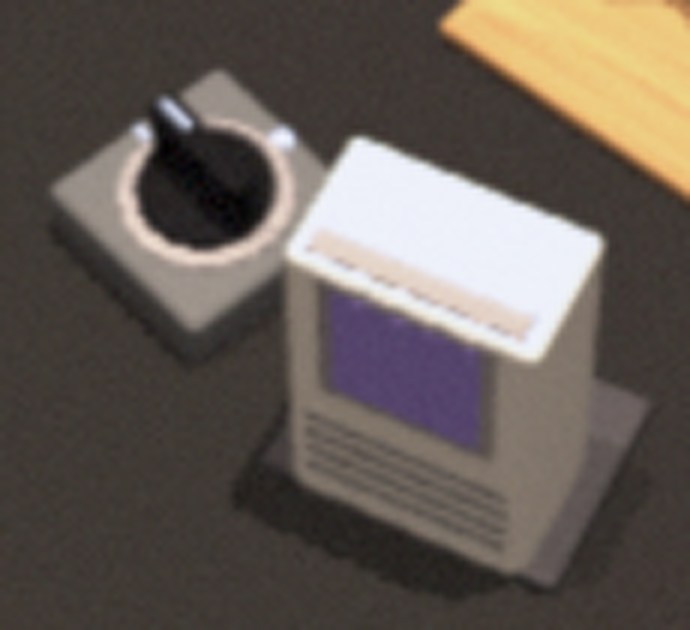

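View pics/s3.png

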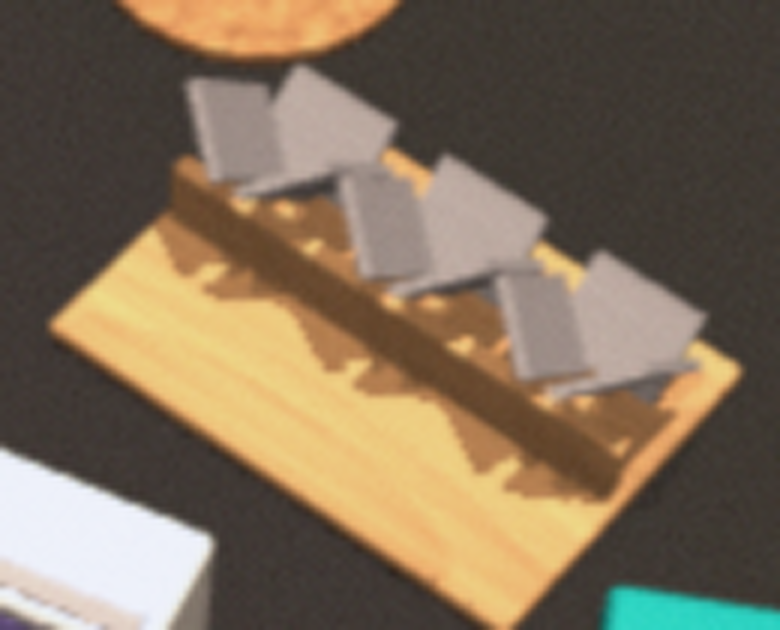

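```bash
cat > m.py <<'E'
from h import *
from scipy.optimize import least_squares
s=cam("scene");t=cam("top")
T1=lambda p:(260+p[0]/4.4-.4,180+p[1]/4.4-.4)
T2=lambda p:(160+p[0]/4.6-.4,200+p[1]/4.6-.4)
S2=lambda p:(270+p[0]/6-.4,190+p[1]/6-.4)
S3=lambda p:(335+p[0]/6-.4,140+p[1]/6-.4)
f=lambda P:print(np.round(P,4).tolist())
print("lamp top z.2");
A=np.array([plane(t,T1(p),.2) for p in [(222,60),(120,120),(226,303),(328,242)]]);B=np.array([plane(s,S2(p),.2) for p in [(603,240),(360,137),(290,245),(535,360)]])
f(A);f(B)
print("dial box z.035");
A=np.array([plane(t,T1(p),.035) for p in [(160,412),(325,390),(352,557),(182,580)]]);B=np.array([plane(s,S2(p),.035) for p in [(52,190),(218,70),(195,335)]])
f(A);f(A.mean(0));f(B);f((B[1]+B[2])/2)
f([plane(t,T1(p),.08) for p in [(252,432),(257,540)]])
print("rack foot")
for a,b in [((348,38),(512,628)),((466,470),(50,325)),((35,122),(740,370))]: print(tri(t,T2(a),s,S3(b)))
print("trough upper/lower corners")
for U in [((148,65),(195,205)),((188,217),(237,360)),((228,375),(280,515))]:
    P=[plane(t,T2(p),.1133) for p in U];f(P);print(np.linalg.norm(P[0]-P[1]))
for U in [((75,110),(110,240)),((115,257),(150,388)),((157,405),(190,540))]:
    P=[plane(t,T2(p),.0532) for p in U];f(P);print(np.linalg.norm(P[0]-P[1]))
E
python3 m.py
```

```text
lamp top z.2
[[0.6812, 0.0113, 0.2], [0.6475, 0.0669, 0.2], [0.5474, 0.0081, 0.2], [0.5811, -0.0473, 0.2]]
[[0.6522, 0.0672, 0.2], [0.5526, 0.0108, 0.2], [0.5823, -0.0435, 0.2], [0.6847, 0.0103, 0.2]]
dial box z.035
[[0.4885, 0.0515, 0.035], [0.5029, -0.0521, 0.035], [0.3989, -0.0693, 0.035], [0.3841, 0.0367, 0.035]]
[0.4436, -0.0083, 0.035]
[[0.4024, -0.0679, 0.035], [0.3866, 0.0353, 0.035], [0.5087, -0.0534, 0.035]]
[0.4477, -0.009, 0.035]
[[0.4767, -0.0064, 0.08], [0.4119, -0.0098, 0.08]]
rack foot
(array([0.67480321, 0.23042294, 0.01158043]), np.float64(0.006789551844237533))
(array([0.40833263, 0.15058073, 0.00971907]), np.float64(0.0006740267987774806))
(array([0.61948708, 0.41835851, 0.01187002]), np.float64(0.0008341420486131396))
trough upper/lower corners
[[0.6414, 0.3207, 0.1133], [0.5621, 0.292, 0.1133]]
0.08436568519054194
[[0.5553, 0.2957, 0.1133], [0.4751, 0.2662, 0.1133]]
0.0853987871154908
[[0.4667, 0.271, 0.1133], [0.3892, 0.2401, 0.1133]]
0.0834557409926949
[[0.6225, 0.3809, 0.0532], [0.5451, 0.3577, 0.0532]]
0.08076516615682094
[[0.535, 0.3545, 0.0532], [0.4579, 0.3316, 0.0532]]
0.08045744368511125
[[0.4479, 0.3272, 0.0532], [0.3693, 0.3057, 0.0532]]
0.08151818604360164
```

```bash
cat >> h.py <<'E'
def info():
    p,R,o=pose();print("t",round(o["time_s"],2),"p",np.round(p,4).tolist(),"q",np.round(o["qpos"],1).tolist(),"F",np.round(o["force"],1).tolist(),"w",round(o["grip_width"],4));print("x",np.round(R[:,0],3),"z",np.round(R[:,2],3),"jawyaw",round(np.degrees(np.arctan2(R[1,2],R[0,2])),2));return p,R,o
def need(p,R,target,Rt=None,rows=10):
    "total scaled shift in tool axes now, and rotvec scaled"
    d=R.T@(np.array(target)-p)/0.04;print("shift units total",np.round(d,2),"rows>=",round(np.linalg.norm(d)*0.8,1))
    if Rt is not None:
        w=Rn.from_matrix(R.T@Rt).as_rotvec(degrees=True)/120;print("turn units total",np.round(w,3),"deg",np.round(w*120,1))
def down(yaw):
    "tool x down, jaw z at yaw deg"
    a=np.radians(yaw);x=np.array([0,0,-1.]);z=np.array([np.cos(a),np.sin(a),0]);return np.stack([x,np.cross(z,x),z],1)
E
python3 - <<'E'
from h import *
s=cam("scene")
p,R,o=info();print(R)
u=np.array([-.284,.959]);v=np.array([.959,.284])
for T in [(.5845,.3693),(.4975,.3435),(.410,.3175)]:
    T=np.array(T)
    for k in(42,-42):
        print(T,k,*[np.round((proj(s,[*(T+a*u+k/1000*v),z])-[335,140])*6) for a,z in((-.0629,.1133),(-.0028,.0532))])
for yaw in(96,-84):need(p,R,[.4465,-.0085,.15],down(yaw))
E
```

```text
t 0.4 p [0.1932, 0.6206, 0.1968] q [-71.9, 18.4, -4.0, 83.1, 1.3, 78.5, -3.3] F [0.1, 0.3, -0.2] w 0.087
x [-0. -0. -1.] z [ 0.297  0.955 -0.   ] jawyaw 72.71
[[-1.21794209e-06 -9.54809734e-01  2.97217718e-01]
 [-1.77671238e-04  2.97217714e-01  9.54809719e-01]
 [-9.99999984e-01 -5.16441370e-05 -1.70004222e-04]]
[0.5845 0.3693] 42 [643. 369.] [696. 363.]
[0.5845 0.3693] -42 [494. 274.] [553. 273.]
[0.4975 0.3435] 42 [482. 267.] [541. 266.]
[0.4975 0.3435] -42 [339. 176.] [403. 178.]
[0.41   0.3175] 42 [326. 168.] [391. 171.]
[0.41   0.3175] -42 [188.  80.] [257.  86.]
shift units total [  1.17 -10.72 -13.13] rows>= 13.6
turn units total [-0.194 -0.     0.   ] deg [-23.3  -0.    0. ]
shift units total [  1.17 -10.72 -13.13] rows>= 13.6
turn units total [1.306 0.    0.   ] deg [156.7   0.    0. ]
```

Emit:
{"name": "drive_tool", "arguments": {
  "increments": [
    [[-0.13,-0.85,-0.57],[0,0,0]],
    [[-0.13,-0.85,-0.57],[0,0,0]],
    [[-0.13,-0.85,-0.57],[0,0,0]],
    [[-0.13,-0.85,-0.57],[0,0,0]],
    [[-0.13,-0.85,-0.57],[0,0,0]],
    [[-0.13,-0.85,-0.57],[0,0,0]],
    [[-0.13,-0.85,-0.57],[0,0,0]],
    [[-0.13,-0.85,-0.57],[0,0,0]],
    [[-0.13,-0.85,-0.57],[0,0,0]],
    [[-0.13,-0.85,-0.57],[0,0,0]]
  ]
}}

```text
time_s: 1.4
tool_pos: [0.451, 0.3005, 0.2495]
tool_rot: [-25.1, 90.0, 47.6]
force: [-0.0, -0.3, 0.3]
grip_width: 0.0869
```

Emit:
{"name": "drive_tool", "arguments": {
  "increments": [
    [[0,-0.29,-0.92],[0,0,0]],
    [[0,-0.29,-0.92],[0,0,0]],
    [[0,-0.29,-0.92],[0,0,0]],
    [[0,-0.29,-0.92],[0,0,0]],
    [[0,-0.29,-0.92],[0,0,0]],
    [[0,-0.29,-0.92],[0,0,0]],
    [[0,-0.29,-0.92],[0,0,0]],
    [[0,-0.29,-0.92],[0,0,0]],
    [[0,0,0],[0,0,0]]
  ]
}}

```text
time_s: 2.3
tool_pos: [0.4512, -0.0129, 0.2496]
tool_rot: [-93.1, 89.9, -20.9]
force: [-0.0, -0.5, 1.0]
grip_width: 0.0868
```

```bash
python3 - <<'E'
from h import *
p,R,o=info();need(p,R,[.4465,-.0085,.15],down(96))
w=cam("wrist","w1")
print(proj(w,[.4465,-.0085,.08]))
E
```

```text
t 2.3 p [0.4512, -0.0129, 0.2496] q [-33.0, -9.5, 27.9, 105.9, 4.5, 82.5, 66.1] F [-0.0, -0.5, 1.0] w 0.0868
x [ 0.001 -0.001 -1.   ] z [ 0.306  0.952 -0.   ] jawyaw 72.18
shift units total [2.49 0.15 0.07] rows>= 2.0
turn units total [-0.199 -0.     0.001] deg [-23.8  -0.    0.1]
[322.43094013 200.67806662]
```

View pics/w1.png

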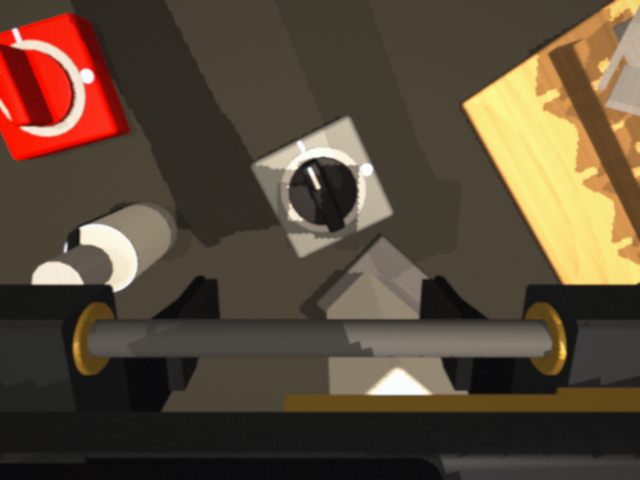

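The wrist view shows the grey dial under the tool. The black bar runs from (305,165) to (336,230) about its centre (322,198), where I predicted (322,201). The red decoy is at (45,90).

```bash
python3 - <<'E'
from h import *
w=cam("wrist");im=cv2.imread("pics/w1.png")
g=im[160:240,280:365].max(2)
# bar ends by eye; box corners
for a,b,z in [((307,166),(334,229),.08),((253,162),(302,257),.035),((349,117),(392,213),.035)]:
    A=plane(w,a,z);B=plane(w,b,z);d=A-B;print(A,B,np.linalg.norm(d),np.degrees(np.arctan2(d[1],d[0])))
print(np.mean([plane(w,q,.035) for q in((253,162),(302,257),(349,117),(392,213))],0))
crop(im,245,400,110,265,5,"w1c")
E
```

```text
[ 0.41326049 -0.00837071  0.08      ] [ 0.47444903 -0.00263913  0.08      ] 0.06145639411595051 -174.64866970323496
[ 0.39753371 -0.05995185  0.035     ] [ 0.50473743 -0.04506169  0.035     ] 0.10823287884974646 -172.09244045306178
[0.38554339 0.04132201 0.035     ] [0.48793221 0.05622961 0.035     ] 0.10346839537556757 -171.7160656014225
[ 0.44393668 -0.00186548  0.035     ]
```

View pics/w1c.png

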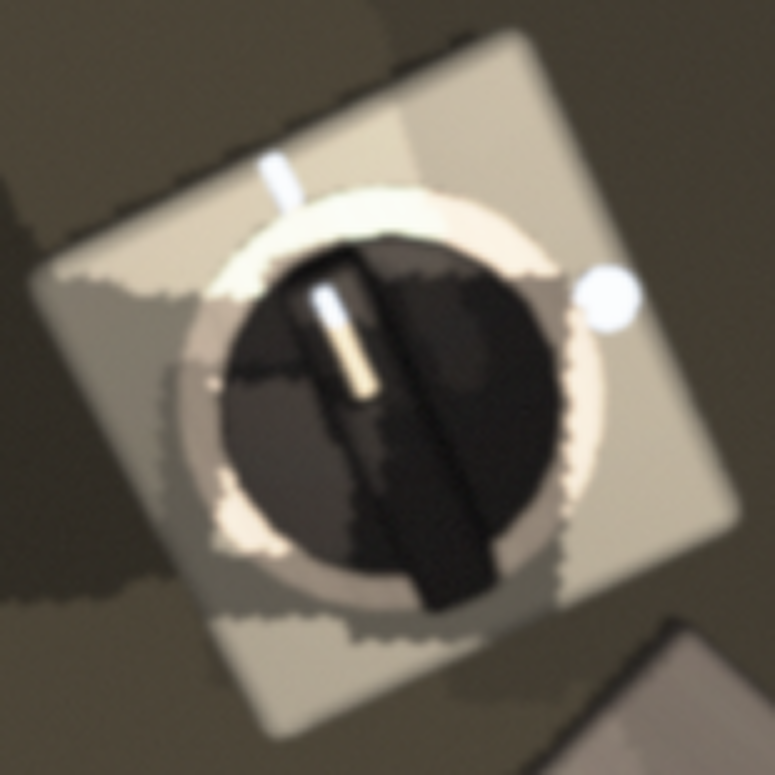

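Emit:
{"name": "drive_tool", "arguments": {
  "increments": [
    [[0,0,0],[-0.066,0,0]],
    [[0,0,0],[-0.066,0,0]],
    [[0,0,0],[-0.067,0,0]],
    [[0.6,0.13,0.19],[0,0,0]],
    [[0.9,0,0],[0,0,0]],
    [[0.9,0,0],[0,0,0]],
    [[0.9,0,0],[0,0,0]],
    [[0.5,0,0],[0,0,0]],
    [[0,0,0],[0,0,0]]
  ]
}}

```text
time_s: 3.3
tool_pos: [0.4425, 0.0014, 0.0942]
tool_rot: [96.5, 89.6, -166.8]
force: [0.3, -0.1, -0.6]
grip_width: 0.087
```

```bash
python3 - <<'E'
from h import *
p,R,o=info();need(p,R,[.445,-.006,.05],down(96.5))
w=cam("wrist","w2")
print(proj(w,[.445,-.006,.08]))
E
```

```text
t 3.3 p [0.4425, 0.0014, 0.0942] q [-35.4, -3.4, 31.1, 119.3, 2.0, 64.0, 91.5] F [0.3, -0.1, -0.6] w 0.087
x [-0.006 -0.001 -1.   ] z [-0.117  0.993 -0.001] jawyaw 96.73
shift units total [ 1.1  -0.05 -0.19] rows>= 0.9
turn units total [ 0.002 -0.    -0.003] deg [ 0.2 -0.  -0.4]
[305.77445587 269.43634009]
```

View pics/w2.png

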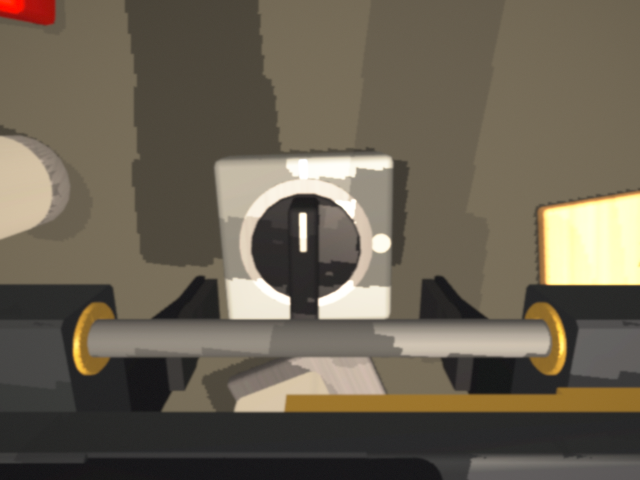

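Emit:
{"name": "drive_tool", "arguments": {
  "increments": [
    [[0.3,-0.05,-0.19],[0,0,0]],
    [[0.4,0,0],[0,0,0]],
    [[0.4,0,0],[0,0,0]],
    [[0,0,0],[0,0,0]]
  ]
}}

```text
time_s: 3.75
tool_pos: [0.4475, -0.0075, 0.0521]
tool_rot: [103.4, 89.9, -160.0]
force: [-1.1, -1.2, -0.6]
grip_width: 0.0868
```

Emit:
{"name": "drive_tool", "arguments": {
  "increments": [
    [[0,0,0],[0,0,0]],
    [[0,0,0],[0,0,0]],
    [[0,0,0],[0,0,0]],
    [[0,0,0],[0,0,0]],
    [[0,0,0],[0,0,0]],
    [[0,0,0],[0,0,0]]
  ],
  "hand": -1,
  "squeeze": 20
}}

```text
time_s: 4.35
tool_pos: [0.4482, -0.0071, 0.0531]
tool_rot: [-70.4, 90.0, 26.2]
force: [0.7, 0.8, 0.5]
grip_width: 0.047
```

```bash
python3 - <<'E'
from h import *
p,R,o=info();need(p,R,[.445,-.006,.05],down(96.5))
E
```

```text
t 4.35 p [0.4482, -0.0071, 0.0531] q [-34.5, 0.4, 32.5, 121.4, -0.3, 58.2, 94.7] F [0.7, 0.8, 0.5] w 0.047
x [ 0.  0. -1.] z [-0.115  0.993  0.   ] jawyaw 96.59
shift units total [0.08 0.08 0.04] rows>= 0.1
turn units total [0.001 0.    0.   ] deg [0.1 0.  0. ]
```

Emit:
{"name": "drive_tool", "arguments": {
  "increments": [
    [[0,0,0],[0,0,0]],
    [[0,0,0],[0,0,0]],
    [[0,0,0],[0,0,0]],
    [[0,0,0],[0,0,0]],
    [[0,0,0],[0,0,0]],
    [[0,0,0],[0,0,0]]
  ]
}}

```text
time_s: 4.95
tool_pos: [0.448, -0.0066, 0.053]
tool_rot: [-2.0, 90.0, 94.6]
force: [-0.6, 2.6, 0.1]
grip_width: 0.0151
```

Emit:
{"name": "drive_tool", "arguments": {
  "increments": [
    [[0,0,0],[0.06,0,0]],
    [[0,0,0],[0.06,0,0]],
    [[0,0,0],[0.06,0,0]],
    [[0,0,0],[0.06,0,0]],
    [[0,0,0],[0.06,0,0]],
    [[0,0,0],[0.06,0,0]],
    [[0,0,0],[0.06,0,0]],
    [[0,0,0],[0.06,0,0]],
    [[0,0,0],[0.06,0,0]],
    [[0,0,0],[0,0,0]]
  ]
}}

```text
time_s: 5.95
tool_pos: [0.4462, -0.0103, 0.0528]
tool_rot: [-169.1, 89.7, -137.5]
force: [-5.3, -5.4, 5.9]
grip_width: 0.0149
```

```bash
python3 - <<'E'
from h import *
p,R,o=info();print(o["wrist_torque"])
E
```

```text
t 5.95 p [0.4462, -0.0103, 0.0528] q [-34.8, 0.4, 32.9, 121.5, -0.0, 58.5, 29.7] F [-5.3, -5.4, 5.9] w 0.0149
x [-0.004 -0.004 -1.   ] z [ 0.852  0.524 -0.006] jawyaw 31.57
[-1.44138606  1.15079599  0.0693256 ]
```

Turned 65° so far with low forces. I need about 21° more, plus a little to reach the stop.

Emit:
{"name": "drive_tool", "arguments": {
  "increments": [
    [[0,0,0],[0.06,0,0]],
    [[0,0,0],[0.06,0,0]],
    [[0,0,0],[0.05,0,0]],
    [[0,0,0],[0.03,0,0]],
    [[0,0,0],[0,0,0]],
    [[0,0,0],[0,0,0]]
  ]
}}

```text
time_s: 6.55
tool_pos: [0.4451, -0.0109, 0.0527]
tool_rot: [-151.6, 89.5, -143.9]
force: [-7.7, -8.0, 9.7]
grip_width: 0.0145
```

```bash
python3 - <<'E'
from h import *
p,R,o=info();print(o["wrist_torque"]);w=cam("wrist","w3")
E
```

```text
t 6.55 p [0.4451, -0.0109, 0.0527] q [-34.9, 0.4, 33.0, 121.5, 0.1, 58.6, 5.9] F [-7.7, -8.0, 9.7] w 0.0145
x [-0.007 -0.005 -1.   ] z [ 0.991  0.135 -0.007] jawyaw 7.77
[-1.75364766  1.86856541  0.3432783 ]
```

View pics/w3.png

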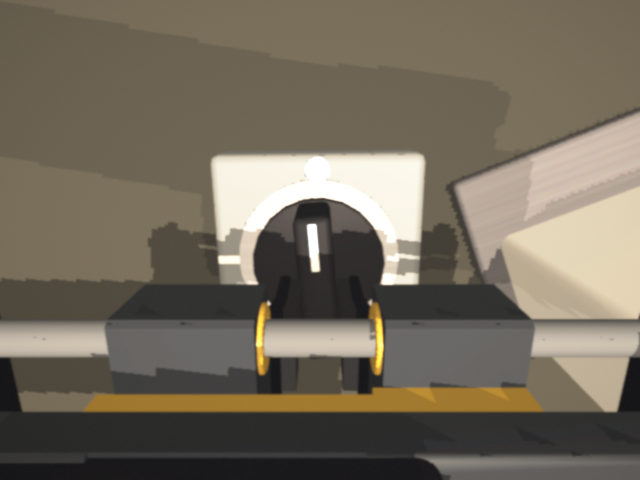

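Emit:
{"name": "drive_tool", "arguments": {
  "increments": [
    [[0,0,0],[0.04,0,0]],
    [[0,0,0],[0,0,0]],
    [[0,0,0],[0,0,0]]
  ]
}}

```text
time_s: 6.9
tool_pos: [0.4451, -0.0112, 0.0527]
tool_rot: [-143.1, 89.5, -140.1]
force: [-8.0, -8.4, 8.2]
grip_width: 0.0158
```

```bash
python3 - <<'E'
from h import *
p,R,o=info();print(o["wrist_torque"])
E
```

```text
t 6.9 p [0.4451, -0.0112, 0.0527] q [-34.9, 0.4, 33.1, 121.5, 0.1, 58.6, 1.1] F [-8.0, -8.4, 8.2] w 0.0158
x [-0.006 -0.005 -1.   ] z [ 0.999  0.052 -0.007] jawyaw 3.0
[-1.92003154  1.8724353   0.5205101 ]
```

Emit:
{"name": "drive_tool", "arguments": {
  "increments": [
    [[0,0,0],[-0.04,0,0]],
    [[0,0,0],[0,0,0]],
    [[0,0,0],[0,0,0]],
    [[0,0,0],[0,0,0]],
    [[0,0,0],[0,0,0]],
    [[0,0,0],[0,0,0]]
  ],
  "hand": 0.2
}}

```text
time_s: 7.5
tool_pos: [0.4482, -0.007, 0.053]
tool_rot: [2.1, 90.0, 9.9]
force: [-0.4, 0.6, -0.1]
grip_width: 0.0503
```

Emit:
{"name": "drive_tool", "arguments": {
  "increments": [
    [[-0.5,0,0],[0,0,0]],
    [[-1,0,0],[0,0,0]],
    [[-1,0,0],[0,0,0]],
    [[-1,0,0],[0,0,0]],
    [[-1,0,0],[0,0,0]],
    [[-1,0,0],[0,0,0]],
    [[0,0,0],[0,0,0]]
  ]
}}

```text
time_s: 8.2
tool_pos: [0.4511, -0.0069, 0.2785]
tool_rot: [7.2, 89.4, 15.0]
force: [1.3, -0.7, 0.1]
grip_width: 0.0523
```

```bash
python3 - <<'E'
from h import *
p,R,o=info();w=cam("wrist","w4");s=cam("scene","s4");t=cam("top","t4")
crop(s["frame"][:,:,::-1],210,380,190,340,4,"s4c")
E
```

```text
t 8.2 p [0.4511, -0.0069, 0.2785] q [-36.4, -10.8, 29.6, 103.4, 5.3, 85.5, 0.2] F [1.3, -0.7, 0.1] w 0.0523
x [ 0.01   0.003 -1.   ] z [0.991 0.135 0.01 ] jawyaw 7.77
```

View pics/w4.png

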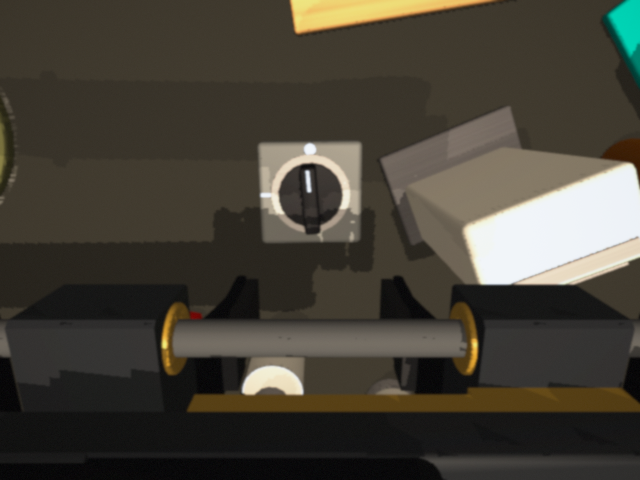

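View pics/s4c.png

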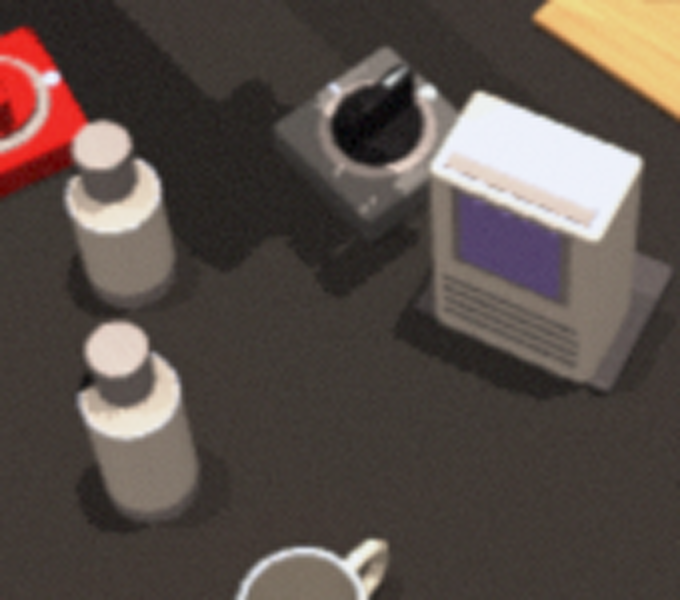

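```bash
python3 - <<'E'
from h import *
p,R,o=pose();w=cam("wrist")
C=-np.array(w["R"]).T@np.array(w["t"]);print("cam in tool",R.T@(C-p),"fwd in tool",R.T@np.array(w["R"])[2])
need(p,R,[.52,-.24,.33])
# strip from w1 at mid
E
```

```text
cam in tool [-0.18803707  0.07274887  0.00082137] fwd in tool [ 9.63520080e-01 -2.67635478e-01 -5.53689453e-04]
shift units total [-1.44 -6.01  1.  ] rows>= 5.0
```

Emit:
{"name": "drive_tool", "arguments": {
  "increments": [
    [[-0.12,-0.86,0.27],[0,0,0]],
    [[-0.12,-0.86,0.27],[0,0,0]],
    [[-0.12,-0.86,0.27],[0,0,0]],
    [[-0.12,-0.86,0.27],[0,0,0]],
    [[-0.12,-0.86,0.27],[0,0,0]],
    [[-0.12,-0.86,0.27],[0,0,0]],
    [[-0.12,-0.86,0.27],[0,0,0]],
    [[-0.12,-0.86,0.27],[0,0,0]]
  ],
  "hand": 1
}}

```text
time_s: 9.2
tool_pos: [0.571, -0.2689, 0.3096]
tool_rot: [157.1, 89.8, 164.9]
force: [0.7, 0.8, 1.3]
grip_width: 0.0865
```

Emit:
{"name": "drive_tool", "arguments": {
  "increments": [
    [[0,0,0],[-0.068,0,0]],
    [[0,0,0],[-0.068,0,0]],
    [[0,0,0],[-0.068,0,0]],
    [[0,0,0],[-0.068,0,0]],
    [[0,0,0],[-0.068,0,0]],
    [[0,0,0],[-0.068,0,0]],
    [[0,0,0],[-0.068,0,0]],
    [[0,0,0],[-0.068,0,0]],
    [[0,0,0],[-0.068,0,0]],
    [[0,0,0],[-0.068,0,0]]
  ]
}}

```text
time_s: 10.2
tool_pos: [0.5702, -0.2679, 0.3092]
tool_rot: [73.6, 89.8, 163.3]
force: [0.1, 0.2, 0.2]
grip_width: 0.0866
```

```bash
python3 - <<'E'
from h import *
p,R,o=info();w=cam("wrist","w5")
E
```

```text
t 10.2 p [0.5702, -0.2679, 0.3092] q [-5.7, 16.3, 36.9, 76.4, -9.7, 90.6, 119.7] F [0.1, 0.2, 0.2] w 0.0866
x [-0.003  0.001 -1.   ] z [0.005 1.    0.001] jawyaw 89.7
```

View pics/w5.png

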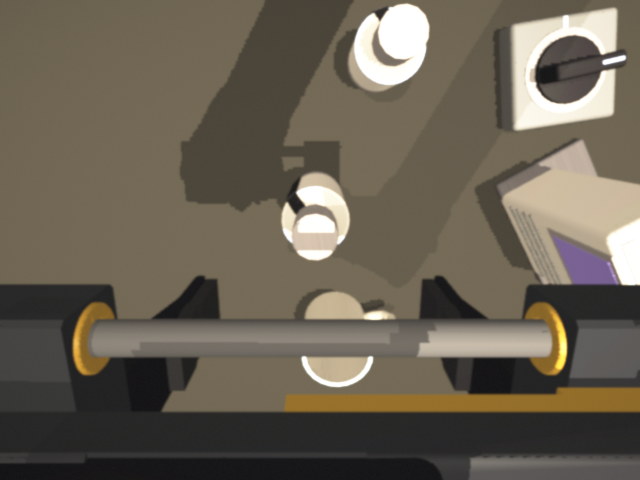

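```bash
python3 - <<'E'
from h import *
im=cv2.imread("pics/w5.png")
crop(im,270,360,165,270,5.6,"w5t");crop(im,340,440,0,100,5.6,"w5m")
E
```

```text
(no output)
```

View pics/w5t.png

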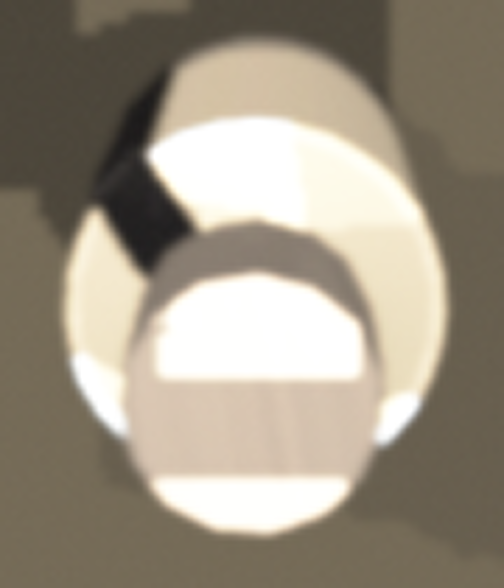

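View pics/w5m.png

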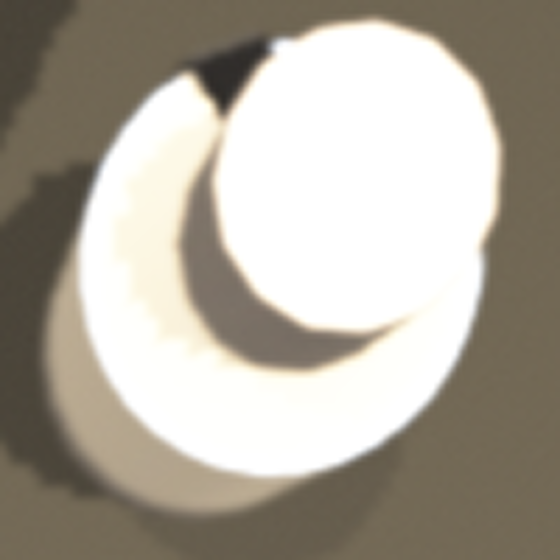

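```bash
python3 - <<'E'
from h import *
w=cam("wrist")
def T(p):return (270+p[0]/5.6-.4,165+p[1]/5.6-.4)
def M(p):return (340+p[0]/5.6-.4,p[1]/5.6-.4)
from scipy.optimize import least_squares
def circ(P,r):
    P=np.array(P)[:,:2];s=least_squares(lambda c:np.hypot(*(P-c).T)-r,P.mean(0));return s.x,np.round(s.fun,4)
for nm,F,cap,zc,zs,rim,st in [("tall",T,[(252,272),(125,404),(380,404),(252,535)],.19,.130,[(66,300),(447,300),(256,117),(180,135),(380,170)],[(97,203),(145,152)]),
 ("mid",M,[(215,170),(500,170),(375,20),(335,330)],.165,.105,[(80,255),(485,290),(285,475),(140,120),(120,375),(420,420)],[(190,68),(268,40)])]:
    c1,r1=circ([plane(w,F(q),zc) for q in cap],.019);c2,r2=circ([plane(w,F(q),zs) for q in rim],.031)
    s=[plane(w,F(q),zs)[:2] for q in st];d=np.mean(s,0)-c2
    print(nm,"cap",c1,r1,"rim",c2,r2,"strip r",[np.linalg.norm(x-c2) for x in s],"az",np.degrees(np.arctan2(d[1],d[0])),[np.degrees(np.arctan2(*(x-c2)[::-1])) for x in s])
E
```

```text
tall cap [ 0.58331914 -0.27169795] [ 0.0001 -0.0012 -0.0012  0.0001] rim [ 0.58288529 -0.27174508] [ 0.0003  0.0006  0.0004 -0.     -0.0005] strip r [np.float64(0.031103522307050213), np.float64(0.031302824720615574)] az -134.59290287363237 [np.float64(-123.88672384192577), np.float64(-145.23011981571446)]
mid cap [ 0.43148894 -0.20537329] [-0.     -0.0001 -0.0002 -0.0002] rim [ 0.43225371 -0.20456099] [ 0.0017  0.001   0.      0.0007 -0.0006  0.0011] strip r [np.float64(0.03263690225551061), np.float64(0.03251972821882898)] az -161.3719811249473 [np.float64(-150.29095272610593), np.float64(-172.49344449204514)]
```

The wrist view shows the tall bottle's cap at (315,237) with its strip on the shoulder at (291,197). The mid bottle's cap is at (404,31) with its strip at (381,9). The cap and rim circles match the 190 mm and 165 mm sizes. I'll turn the tool clockwise first, so joint 7 has room for the treatment turns.

Emit:
{"name": "drive_tool", "arguments": {
  "increments": [
    [[0,0,0],[0.068,0,0]],
    [[0,0,0],[0.068,0,0]],
    [[0,0,0],[0.068,0,0]],
    [[0,0,0],[0.068,0,0]],
    [[0,0,0],[0.068,0,0]],
    [[0,0,0],[0.068,0,0]],
    [[0,0,0],[0.068,0,0]],
    [[0,0,0],[0.068,0,0]],
    [[0,0,0],[0.068,0,0]],
    [[0,0,0],[0.068,0,0]]
  ]
}}

```text
time_s: 11.3
tool_pos: [0.5705, -0.2679, 0.3102]
tool_rot: [156.6, 89.9, 163.8]
force: [0.2, -0.0, 0.4]
grip_width: 0.087
```

Emit:
{"name": "drive_tool", "arguments": {
  "increments": [
    [[0,0,0],[0.068,0,0]],
    [[0,0,0],[0.068,0,0]],
    [[0,0,0],[0.068,0,0]],
    [[0,0,0],[0.068,0,0]],
    [[0,0,0],[0.068,0,0]],
    [[0,0,0],[0.068,0,0]],
    [[0,0,0],[0.068,0,0]],
    [[0,0,0],[0.068,0,0]],
    [[0,0,0],[0.068,0,0]],
    [[0,0,0],[0.068,0,0]]
  ]
}}

```text
time_s: 12.3
tool_pos: [0.5706, -0.2679, 0.3103]
tool_rot: [-124.6, 89.9, 161.0]
force: [0.9, 0.3, 0.7]
grip_width: 0.0874
```

Emit:
{"name": "drive_tool", "arguments": {
  "increments": [
    [[0,0,0],[0.068,0,0]],
    [[0,0,0],[0.068,0,0]],
    [[0,0,0],[0.068,0,0]],
    [[0,0,0],[0.068,0,0]],
    [[0,0,0],[0.068,0,0]],
    [[0,0,0],[0.068,0,0]],
    [[0,0,0],[0.068,0,0]],
    [[0,0,0],[0.068,0,0]],
    [[0,0,0],[0,0,0]],
    [[0,0,0],[0,0,0]]
  ]
}}

```text
time_s: 13.3
tool_pos: [0.5707, -0.2679, 0.3107]
tool_rot: [-56.5, 89.9, 164.5]
force: [-0.4, 0.3, -0.3]
grip_width: 0.0869
```

```bash
python3 - <<'E'
from h import *
p,R,o=info();need(p,R,[.583,-.272,.15],down(-139))
w=cam("wrist","w6");t=cam("top","t6");print(proj(w,[.583,-.272,.19]))
E
```

```text
t 13.3 p [0.5707, -0.2679, 0.3107] q [-25.4, 25.4, 69.3, 76.9, -23.7, 93.3, -98.5] F [-0.4, 0.3, -0.3] w 0.0869
x [-0.001  0.    -1.   ] z [-0.755 -0.656  0.001] jawyaw -139.02
shift units total [ 4.02  0.28 -0.17] rows>= 3.2
turn units total [-0.  0.  0.] deg [-0.  0.  0.]
[311.13640638 207.65362185]
```

View pics/w6.png

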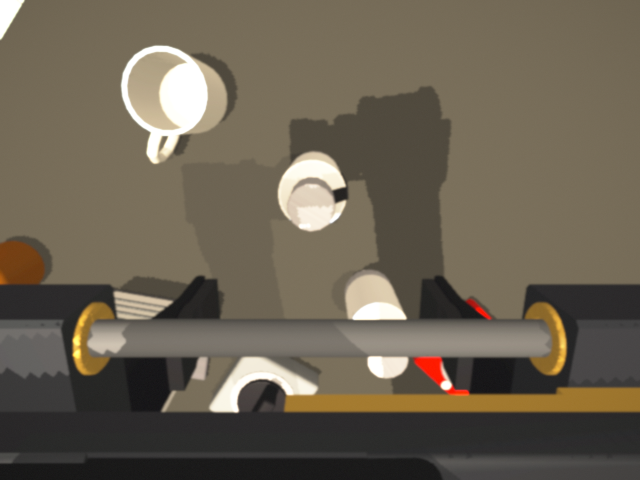

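Emit:
{"name": "drive_tool", "arguments": {
  "increments": [
    [[0.5,0.14,-0.09],[0,0,0]],
    [[0.8,0.14,-0.08],[0,0,0]],
    [[0.9,0,0],[0,0,0]],
    [[0.8,0,0],[0,0,0]],
    [[0.6,0,0],[0,0,0]],
    [[0.4,0,0],[0,0,0]],
    [[0,0,0],[0,0,0]],
    [[0,0,0],[0,0,0]]
  ]
}}

```text
time_s: 14.2
tool_pos: [0.5838, -0.2725, 0.1522]
tool_rot: [102.3, 89.9, -36.8]
force: [0.0, -0.6, -0.2]
grip_width: 0.0873
```

```bash
python3 - <<'E'
from h import *
p,R,o=info();need(p,R,[.583,-.272,.15],down(-139))
w=cam("wrist","w7")
E
```

```text
t 14.2 p [0.5838, -0.2725, 0.1522] q [-23.8, 31.3, 64.9, 89.3, -28.8, 77.8, -95.1] F [0.0, -0.6, -0.2] w 0.0873
x [ 0.001 -0.001 -1.   ] z [-0.756 -0.655 -0.   ] jawyaw -139.08
shift units total [ 0.05 -0.02  0.01] rows>= 0.0
turn units total [-0.001 -0.    -0.   ] deg [-0.1 -0.  -0.1]
```

View pics/w7.png

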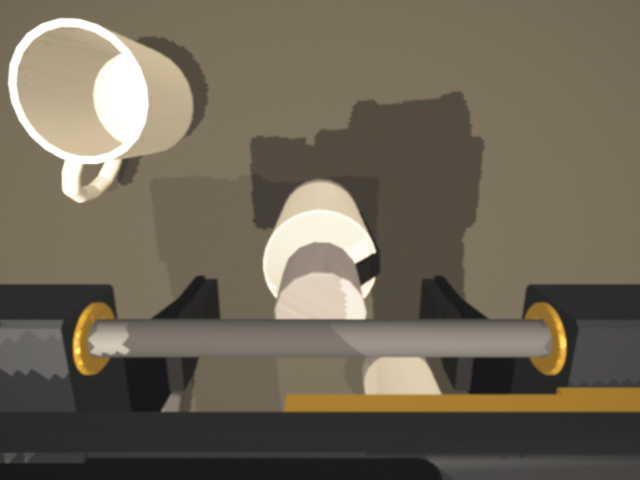

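The cap sits centred between the fingers at (320,298). Closing.

Emit:
{"name": "drive_tool", "arguments": {
  "increments": [
    [[0,0,0],[0,0,0]],
    [[0,0,0],[0,0,0]],
    [[0,0,0],[0,0,0]],
    [[0,0,0],[0,0,0]],
    [[0,0,0],[0,0,0]],
    [[0,0,0],[0,0,0]],
    [[0,0,0],[0,0,0]],
    [[0,0,0],[0,0,0]],
    [[0,0,0],[0,0,0]],
    [[0,0,0],[0,0,0]]
  ],
  "hand": -1,
  "squeeze": 40
}}

```text
time_s: 15.25
tool_pos: [0.5833, -0.2722, 0.1513]
tool_rot: [-42.0, 90.0, 178.9]
force: [-0.9, -0.1, 0.5]
grip_width: 0.0367
```

Emit:
{"name": "drive_tool", "arguments": {
  "increments": [
    [[-0.2,0,0],[0,0,0]],
    [[-0.5,0,0],[0,0,0]],
    [[-0.8,0,0],[0,0,0]],
    [[-0.8,0,0],[0,0,0]],
    [[-0.3,0,0],[0,0,0]],
    [[0,0,0],[0,0,0]]
  ]
}}

```text
time_s: 15.85
tool_pos: [0.584, -0.2729, 0.2569]
tool_rot: [119.7, 89.8, -19.4]
force: [-0.2, -0.7, -3.8]
grip_width: 0.0374
```

```bash
python3 - <<'E'
from h import *
p,R,o=info();w=cam("wrist","w8")
E
```

```text
t 15.85 p [0.584, -0.2729, 0.2569] q [-23.7, 27.3, 66.5, 80.6, -25.0, 87.8, -98.0] F [-0.2, -0.7, -3.8] w 0.0374
x [ 0.003 -0.001 -1.   ] z [-0.756 -0.655 -0.001] jawyaw -139.1
```

View pics/w8.png

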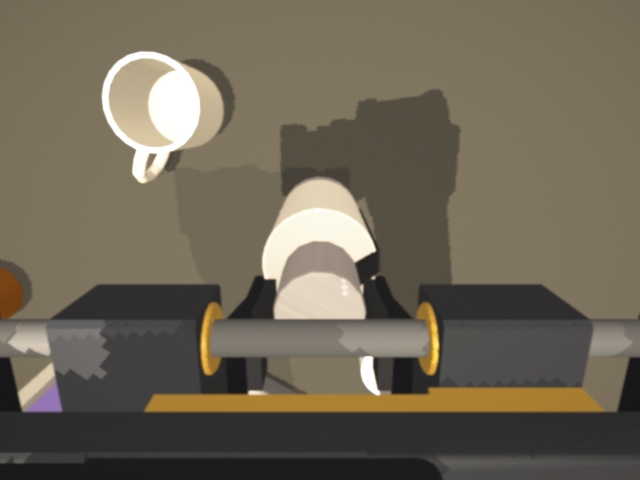

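Emit:
{"name": "drive_tool", "arguments": {
  "increments": [
    [[0,0,0],[-0.068,0,0]],
    [[0,0,0],[-0.068,0,0]],
    [[0,0,0],[-0.068,0,0]],
    [[0,0,0],[-0.068,0,0]],
    [[0,0,0],[-0.068,0,0]],
    [[0,0,0],[-0.068,0,0]],
    [[0,0,0],[-0.068,0,0]],
    [[0,0,0],[-0.068,0,0]],
    [[0,0,0],[-0.068,0,0]],
    [[0,0,0],[-0.068,0,0]]
  ]
}}

```text
time_s: 16.9
tool_pos: [0.5824, -0.2711, 0.2525]
tool_rot: [-146.8, 89.7, 156.0]
force: [0.2, 0.1, -3.6]
grip_width: 0.0364
```

Emit:
{"name": "drive_tool", "arguments": {
  "increments": [
    [[0,0,0],[-0.068,0,0]],
    [[0,0,0],[-0.068,0,0]],
    [[0,0,0],[-0.068,0,0]],
    [[0,0,0],[-0.068,0,0]],
    [[0,0,0],[-0.068,0,0]],
    [[0,0,0],[-0.068,0,0]],
    [[0,0,0],[-0.068,0,0]],
    [[0,0,0],[-0.068,0,0]],
    [[0,0,0],[-0.068,0,0]],
    [[0,0,0],[-0.068,0,0]]
  ]
}}

```text
time_s: 17.9
tool_pos: [0.5823, -0.2712, 0.2523]
tool_rot: [132.2, 89.7, 156.7]
force: [0.5, -0.1, -3.8]
grip_width: 0.0369
```

Emit:
{"name": "drive_tool", "arguments": {
  "increments": [
    [[0,0,0],[-0.068,0,0]],
    [[0,0,0],[-0.068,0,0]],
    [[0,0,0],[-0.068,0,0]],
    [[0,0,0],[-0.068,0,0]],
    [[0,0,0],[-0.068,0,0]],
    [[0,0,0],[-0.068,0,0]],
    [[0,0,0],[-0.068,0,0]],
    [[0,0,0],[-0.068,0,0]],
    [[0,0,0],[-0.068,0,0]],
    [[0,0,0],[-0.068,0,0]]
  ]
}}

```text
time_s: 18.9
tool_pos: [0.5823, -0.2712, 0.2521]
tool_rot: [49.8, 89.7, 155.9]
force: [-0.7, -0.3, -3.0]
grip_width: 0.0369
```

```bash
python3 - <<'E'
from h import *
p,R,o=info();need(p,R,[.6585,-.063,.2363],down(115))
E
```

```text
t 18.9 p [0.5823, -0.2712, 0.2521] q [3.5, 17.3, 24.5, 80.0, -7.1, 84.6, 133.9] F [-0.7, -0.3, -3.0] w 0.0369
x [-0.005  0.002 -1.   ] z [-0.277  0.961  0.003] jawyaw 106.06
shift units total [ 0.4  -3.27  4.47] rows>= 4.4
turn units total [-0.074  0.002 -0.002] deg [-8.9  0.2 -0.2]
```

Emit:
{"name": "drive_tool", "arguments": {
  "increments": [
    [[0,0,0],[-0.074,0,0]],
    [[0.06,-0.6,0.6],[0,0,0]],
    [[0.06,-0.6,0.6],[0,0,0]],
    [[0.06,-0.6,0.6],[0,0,0]],
    [[0.06,-0.6,0.6],[0,0,0]],
    [[0.06,-0.6,0.6],[0,0,0]],
    [[0.06,-0.5,0.5],[0,0,0]],
    [[0.04,-0.3,0.3],[0,0,0]],
    [[0,0,0],[0,0,0]],
    [[0,0,0],[0,0,0]]
  ]
}}

```text
time_s: 19.9
tool_pos: [0.6585, -0.0727, 0.2382]
tool_rot: [102.7, 89.8, -143.0]
force: [-0.4, -1.5, -3.7]
grip_width: 0.0368
```

```bash
python3 - <<'E'
from h import *
p,R,o=info();need(p,R,[.6585,-.063,.2363],down(115))
s=cam("scene","s9");t=cam("top","t9");w=cam("wrist","w9")
a=np.hstack([cv2.resize(s["frame"][170:320,280:430],(400,400),interpolation=2),cv2.resize(t["frame"][150:300,260:410],(400,400),interpolation=2)])
cv2.imwrite("pics/st9.png",a[:,:,::-1])
E
```

```text
t 19.9 p [0.6585, -0.0727, 0.2382] q [-9.4, 19.4, 17.7, 78.1, -5.7, 83.5, 122.3] F [-0.4, -1.5, -3.7] w 0.0368
x [-0.002 -0.002 -1.   ] z [-0.411  0.912 -0.001] jawyaw 114.25
shift units total [ 0.05 -0.1   0.22] rows>= 0.2
turn units total [-0.006 -0.    -0.001] deg [-0.8 -0.  -0.2]
```

View pics/st9.png

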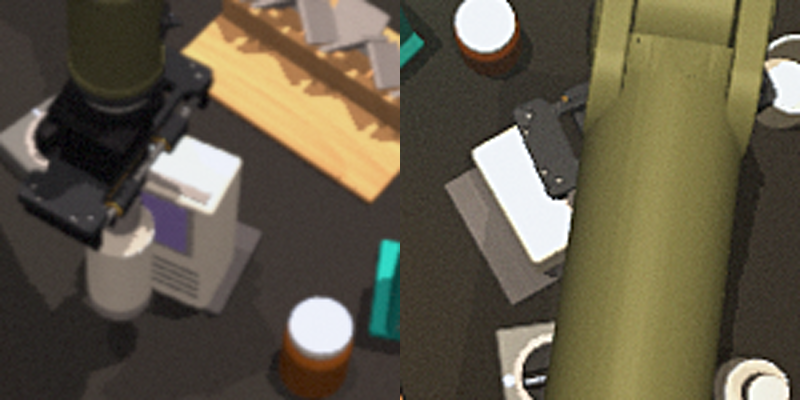

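View pics/w9.png

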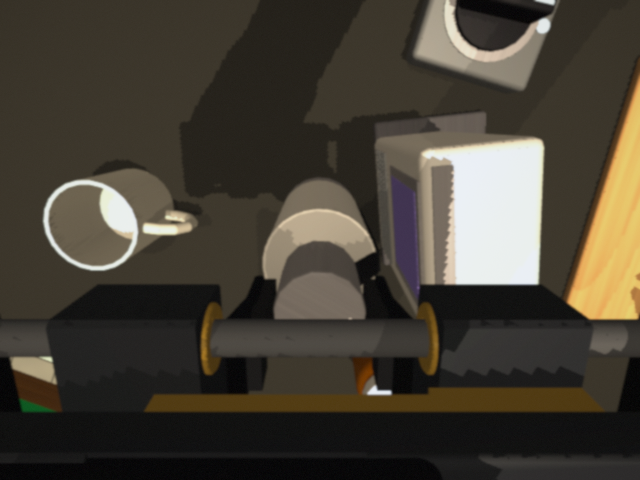

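```bash
python3 - <<'E'
from h import *
im=cv2.imread("pics/w9.png");crop(im,360,560,100,300,4,"w9c")
E
```

```text
(no output)
```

View pics/w9c.png

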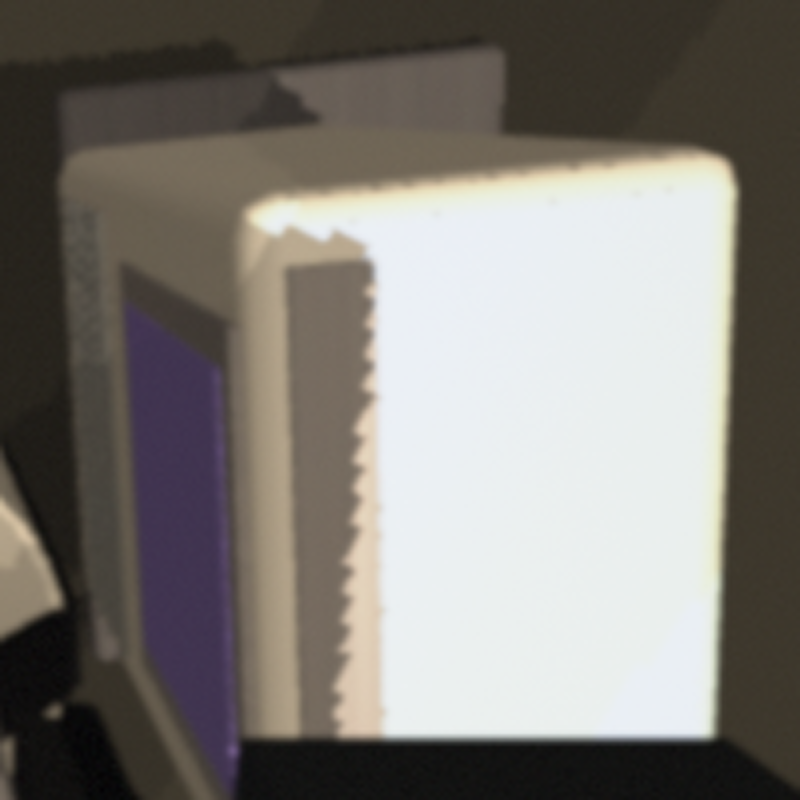

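```bash
python3 - <<'E'
from h import *
w=cam("wrist");p,R,o=info()
F=lambda q:(360+q[0]/4-.4,100+q[1]/4-.4)
P=[plane(w,F(q),.197)[:2] for q in [(238,240),(246,740),(736,200),(718,740),(235,215),(735,150)]];print(np.round(P,4))
e=P[1]-P[0];e/=np.linalg.norm(e);print("az front",np.degrees(np.arctan2(e[1],e[0])));r=P[3]-P[2];print("az rear",np.degrees(np.arctan2(r[1],r[0])))
n=np.array([.492,-.870]);ee=np.array([.870,.492])
for q in P:print((q-p[:2])@n,(q-p[:2])@ee)
E
```

```text
t 20.1 p [0.659, -0.0737, 0.2397] q [-9.3, 19.4, 17.7, 78.0, -5.8, 83.5, 122.2] F [-0.1, -0.5, -3.3] w 0.037
x [ 0.001 -0.001 -1.   ] z [-0.408  0.913 -0.001] jawyaw 114.11
[[ 0.5878 -0.0456]
 [ 0.6537 -0.0095]
 [ 0.5548  0.0149]
 [ 0.6244  0.0559]
 [ 0.5849 -0.0476]
 [ 0.5491  0.0111]]
az front 28.720408550825443
az rear 30.50848811198251
-0.05947903023624589 -0.048166119296430276
-0.058471768722957874 0.026926174946482063
-0.1283407540160801 -0.047095876806142634
-0.12977882361923257 0.03370856945264317
-0.05916553003539822 -0.05163714788215535
-0.12785525805947373 -0.05390815897234322
```

Emit:
{"name": "drive_tool", "arguments": {
  "increments": [
    [[0.06,-0.13,0.22],[-0.007,0,0]],
    [[0,0,0],[0,0,0]],
    [[0,0,0],[0,0,0]],
    [[0,0,0],[0,0,0]]
  ]
}}

```text
time_s: 20.5
tool_pos: [0.6603, -0.061, 0.237]
tool_rot: [123.4, 90.0, -121.4]
force: [0.7, -0.5, -2.9]
grip_width: 0.0368
```

```bash
python3 - <<'E'
from h import *
p,R,o=info();need(p,R,[.660,-.063,.2363],down(115))
E
```

```text
t 20.5 p [0.6603, -0.061, 0.237] q [-10.0, 19.4, 17.2, 78.2, -5.7, 83.2, 122.1] F [0.7, -0.5, -2.9] w 0.0368
x [-0. -0. -1.] z [-0.425  0.905 -0.   ] jawyaw 115.15
shift units total [ 0.02  0.03 -0.04] rows>= 0.0
turn units total [ 0.001 -0.    -0.   ] deg [ 0.2 -0.  -0. ]
```

Emit:
{"name": "drive_tool", "arguments": {
  "increments": [
    [[0,0,-0.03],[0,0,0]],
    [[0,0,0],[0,0,0]],
    [[0,0,0],[0,0,0]],
    [[0,0,0],[0,0,0]],
    [[0,0,0],[0,0,0]],
    [[0,0,0],[0,0,0]],
    [[0,0,0],[0,0,0]],
    [[0,0,0],[0,0,0]],
    [[0,0,0],[0,0,0]],
    [[0,0,0],[0,0,0]]
  ]
}}

```text
time_s: 21.5
tool_pos: [0.661, -0.0619, 0.237]
tool_rot: [-55.6, 90.0, 59.5]
force: [0.8, 0.2, -3.5]
grip_width: 0.0369
```

Emit:
{"name": "drive_tool", "arguments": {
  "increments": [
    [[0,0,0],[0,0,0]],
    [[0,0,0],[0,0,0]],
    [[0,0,0],[0,0,0]],
    [[0,0,0],[0,0,0]],
    [[0,0,0],[0,0,0]],
    [[0,0,0],[0,0,0]],
    [[0,0,0],[0,0,0]],
    [[0,0,0],[0,0,0]],
    [[0,0,0],[0,0,0]],
    [[0,0,0],[0,0,0]]
  ]
}}

```text
time_s: 22.5
tool_pos: [0.661, -0.062, 0.237]
tool_rot: [-78.9, 90.0, 36.2]
force: [-0.4, 0.0, -3.3]
grip_width: 0.0368
```

Emit:
{"name": "drive_tool", "arguments": {
  "increments": [
    [[0,0,0],[0,0,0]],
    [[0,0,0],[0,0,0]],
    [[0,0,0],[0,0,0]],
    [[0,0,0],[0,0,0]],
    [[0,0,0],[0,0,0]],
    [[0,0,0],[0,0,0]]
  ]
}}

```text
time_s: 23.1
tool_pos: [0.661, -0.062, 0.237]
tool_rot: [-88.3, 90.0, 26.8]
force: [-0.4, 1.0, -3.6]
grip_width: 0.037
```

Emit:
{"name": "drive_tool", "arguments": {
  "increments": [
    [[0,0,0],[0.0667,0,0]],
    [[0,0,0],[0.0667,0,0]],
    [[0,0,0],[0.0667,0,0]],
    [[0,0,0],[0.0667,0,0]],
    [[0,0,0],[0.0667,0,0]],
    [[0,0,0],[0.0667,0,0]],
    [[0,0,0],[0.0667,0,0]],
    [[0,0,0],[0.0667,0,0]],
    [[0,0,0],[0.0667,0,0]],
    [[0,0,0],[0.0667,0,0]]
  ]
}}

```text
time_s: 24.1
tool_pos: [0.661, -0.0619, 0.237]
tool_rot: [13.4, 90.0, 48.2]
force: [-0.3, -1.1, -3.8]
grip_width: 0.0369
```

Emit:
{"name": "drive_tool", "arguments": {
  "increments": [
    [[0,0,0],[0.0667,0,0]],
    [[0,0,0],[0.0667,0,0]],
    [[0,0,0],[0.0667,0,0]],
    [[0,0,0],[0.0667,0,0]],
    [[0,0,0],[0.0667,0,0]],
    [[0,0,0],[0,0,0]],
    [[0,0,0],[0,0,0]]
  ]
}}

```text
time_s: 24.8
tool_pos: [0.661, -0.0618, 0.237]
tool_rot: [126.7, 90.0, 122.0]
force: [0.6, -1.1, -3.1]
grip_width: 0.0371
```

```bash
python3 - <<'E'
from h import *
p,R,o=info();need(p,R,[.660,-.063,.2363],down(-5))
E
```

```text
t 24.8 p [0.661, -0.0618, 0.237] q [-22.8, 21.4, 35.0, 78.6, -12.1, 83.7, 6.9] F [0.6, -1.1, -3.1] w 0.0371
x [-0.  0. -1.] z [ 0.997 -0.082 -0.   ] jawyaw -4.71
shift units total [ 0.02 -0.03 -0.02] rows>= 0.0
turn units total [ 0.002 -0.    -0.   ] deg [ 0.3 -0.  -0. ]
```

Good. Hold, turn again, hold.

Emit:
{"name": "drive_tool", "arguments": {
  "increments": [
    [[0,0,0],[0,0,0]],
    [[0,0,0],[0,0,0]],
    [[0,0,0],[0,0,0]],
    [[0,0,0],[0,0,0]],
    [[0,0,0],[0,0,0]],
    [[0,0,0],[0,0,0]],
    [[0,0,0],[0,0,0]],
    [[0,0,0],[0,0,0]],
    [[0,0,0],[0,0,0]],
    [[0,0,0],[0,0,0]]
  ]
}}

```text
time_s: 25.8
tool_pos: [0.661, -0.062, 0.237]
tool_rot: [55.0, 90.0, 50.1]
force: [0.4, -0.2, -4.2]
grip_width: 0.0366
```

Emit:
{"name": "drive_tool", "arguments": {
  "increments": [
    [[0,0,0],[0,0,0]],
    [[0,0,0],[0,0,0]],
    [[0,0,0],[0,0,0]],
    [[0,0,0],[0,0,0]],
    [[0,0,0],[0,0,0]],
    [[0,0,0],[0,0,0]],
    [[0,0,0],[0,0,0]],
    [[0,0,0],[0,0,0]],
    [[0,0,0],[0,0,0]],
    [[0,0,0],[0,0,0]]
  ]
}}

```text
time_s: 26.8
tool_pos: [0.661, -0.062, 0.237]
tool_rot: [37.9, 90.0, 33.0]
force: [-0.8, -0.4, -3.1]
grip_width: 0.0368
```

Emit:
{"name": "drive_tool", "arguments": {
  "increments": [
    [[0,0,0],[0,0,0]],
    [[0,0,0],[0,0,0]],
    [[0,0,0],[0,0,0]],
    [[0,0,0],[0,0,0]]
  ]
}}

```text
time_s: 27.2
tool_pos: [0.661, -0.062, 0.237]
tool_rot: [59.5, 90.0, 54.6]
force: [-0.1, -0.0, -2.9]
grip_width: 0.0368
```

Emit:
{"name": "drive_tool", "arguments": {
  "increments": [
    [[0,0,0],[0.0667,0,0]],
    [[0,0,0],[0.0667,0,0]],
    [[0,0,0],[0.0667,0,0]],
    [[0,0,0],[0.0667,0,0]],
    [[0,0,0],[0.0667,0,0]],
    [[0,0,0],[0.0667,0,0]],
    [[0,0,0],[0.0667,0,0]],
    [[0,0,0],[0.0667,0,0]],
    [[0,0,0],[0.0667,0,0]],
    [[0,0,0],[0.0667,0,0]]
  ]
}}

```text
time_s: 28.2
tool_pos: [0.6611, -0.0618, 0.237]
tool_rot: [129.2, 90.0, 43.9]
force: [0.1, 0.2, -3.5]
grip_width: 0.037
```

Emit:
{"name": "drive_tool", "arguments": {
  "increments": [
    [[0,0,0],[0.0667,0,0]],
    [[0,0,0],[0.0667,0,0]],
    [[0,0,0],[0.0667,0,0]],
    [[0,0,0],[0.0667,0,0]],
    [[0,0,0],[0.0667,0,0]],
    [[0,0,0],[0,0,0]],
    [[0,0,0],[0,0,0]]
  ]
}}

```text
time_s: 28.9
tool_pos: [0.661, -0.0617, 0.2369]
tool_rot: [-118.9, 90.0, 116.3]
force: [0.1, 0.6, -3.6]
grip_width: 0.0369
```

```bash
python3 - <<'E'
from h import *
p,R,o=info();need(p,R,[.660,-.063,.2363],down(-125))
E
```

```text
t 28.9 p [0.661, -0.0617, 0.2369] q [-36.5, 27.0, 56.7, 79.1, -22.4, 85.6, -105.9] F [0.1, 0.6, -3.6] w 0.0369
x [-0.  0. -1.] z [-0.57  -0.821 -0.   ] jawyaw -124.76
shift units total [ 0.02 -0.    0.04] rows>= 0.0
turn units total [ 0.002 -0.     0.   ] deg [ 0.2 -0.   0. ]
```

Emit:
{"name": "drive_tool", "arguments": {
  "increments": [
    [[0,0,0],[0,0,0]],
    [[0,0,0],[0,0,0]],
    [[0,0,0],[0,0,0]],
    [[0,0,0],[0,0,0]],
    [[0,0,0],[0,0,0]],
    [[0,0,0],[0,0,0]],
    [[0,0,0],[0,0,0]],
    [[0,0,0],[0,0,0]],
    [[0,0,0],[0,0,0]],
    [[0,0,0],[0,0,0]]
  ]
}}

```text
time_s: 29.9
tool_pos: [0.661, -0.062, 0.237]
tool_rot: [-177.0, 90.0, 58.0]
force: [-0.1, -0.0, -3.6]
grip_width: 0.0371
```

Emit:
{"name": "drive_tool", "arguments": {
  "increments": [
    [[0,0,0],[0,0,0]],
    [[0,0,0],[0,0,0]],
    [[0,0,0],[0,0,0]],
    [[0,0,0],[0,0,0]],
    [[0,0,0],[0,0,0]],
    [[0,0,0],[0,0,0]],
    [[0,0,0],[0,0,0]],
    [[0,0,0],[0,0,0]],
    [[0,0,0],[0,0,0]],
    [[0,0,0],[0,0,0]]
  ]
}}

```text
time_s: 30.9
tool_pos: [0.661, -0.062, 0.237]
tool_rot: [151.0, 90.0, 26.0]
force: [0.2, 0.4, -3.5]
grip_width: 0.0368
```

Emit:
{"name": "drive_tool", "arguments": {
  "increments": [
    [[0,0,0],[0,0,0]],
    [[0,0,0],[0,0,0]],
    [[0,0,0],[0,0,0]],
    [[0,0,0],[0,0,0]]
  ]
}}

```text
time_s: 31.3
tool_pos: [0.661, -0.062, 0.237]
tool_rot: [160.9, 90.0, 35.9]
force: [0.1, -0.2, -3.2]
grip_width: 0.0372
```

```bash
python3 - <<'E'
from h import *
p,R,o=info();w=cam("wrist","w10");s=cam("scene","s10")
crop(s["frame"][:,:,::-1],200,400,150,330,4,"s10c")
E
```

```text
t 31.3 p [0.661, -0.062, 0.237] q [-36.5, 27.0, 56.8, 79.1, -22.4, 85.6, -106.0] F [0.1, -0.2, -3.2] w 0.0372
x [ 0.  0. -1.] z [-0.573 -0.819 -0.   ] jawyaw -124.98
```

View pics/s10c.png

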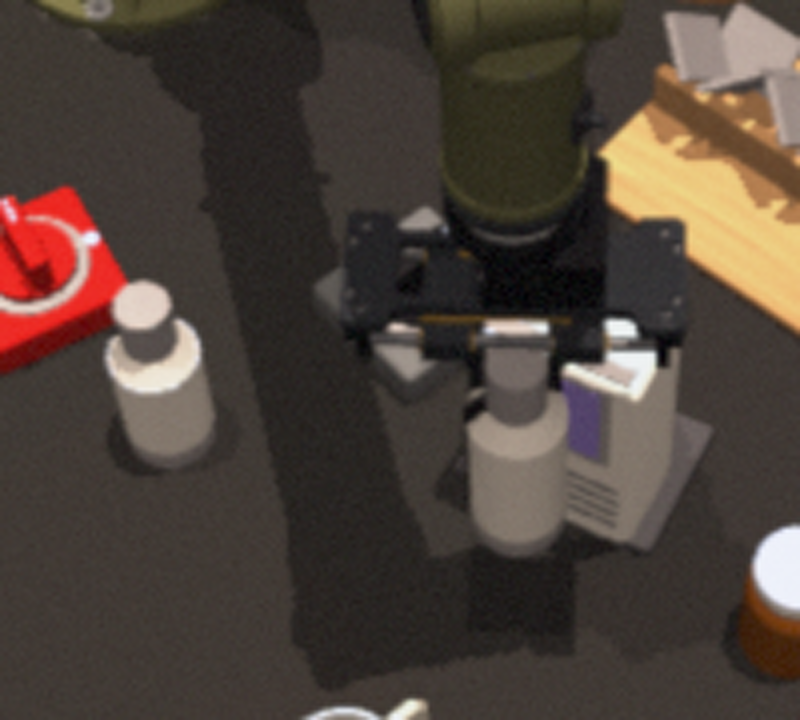

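View pics/w10.png

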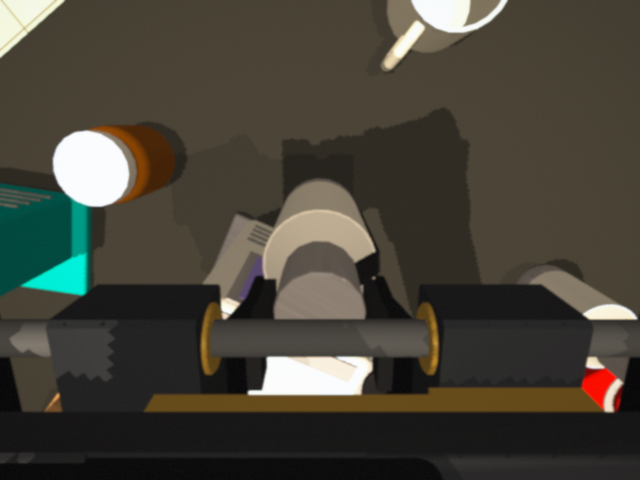

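Emit:
{"name": "drive_tool", "arguments": {
  "increments": [
    [[0,0.35,0.16],[0,0,0]],
    [[0,0.5,0.24],[0,0,0]],
    [[0,0.5,0.24],[0,0,0]],
    [[-0.5,0,0],[-0.066,0,0]],
    [[-0.8,0,0],[-0.066,0,0]],
    [[-0.8,0,0],[-0.066,0,0]],
    [[-0.8,0,0],[-0.066,0,0]],
    [[-0.8,0,0],[-0.066,0,0]],
    [[-0.5,0,0],[-0.066,0,0]],
    [[-0.2,0,0],[-0.066,0,0]]
  ]
}}

```text
time_s: 32.4
tool_pos: [0.6911, -0.1146, 0.4159]
tool_rot: [50.7, 89.8, -18.5]
force: [0.5, 0.3, -3.7]
grip_width: 0.0367
```

Emit:
{"name": "drive_tool", "arguments": {
  "increments": [
    [[0,0,0],[-0.066,0,0]],
    [[0,0,0],[-0.066,0,0]],
    [[0,0,0],[-0.066,0,0]],
    [[0,0,0],[-0.066,0,0]],
    [[0,0,0],[-0.066,0,0]],
    [[0,0,0],[-0.066,0,0]],
    [[0,0,0],[-0.066,0,0]],
    [[0,0,0],[-0.066,0,0]],
    [[0,0,0],[-0.066,0,0]],
    [[0,0,0],[-0.066,0,0]]
  ]
}}

```text
time_s: 33.4
tool_pos: [0.6906, -0.1141, 0.4128]
tool_rot: [-147.1, 90.0, -137.1]
force: [-0.1, -0.3, -3.8]
grip_width: 0.0369
```

```bash
cat >> h.py <<'E'
u=np.array([-.284,.959,0]);k=np.array([0,0,1.])
xt=(u-k)/2**.5;zt=(u+k)/2**.5
def lay(jaw=1):
    z=jaw*np.array([.959,.284,0]);return np.stack([xt,np.cross(z,xt),z],1)
def spot(T,L,up=0,out=0):
    return np.array([*T,.056])-xt*(L+up)+zt*out
TA=(.5845,.3693);TC=(.410,.3175);TB=(.4975,.3435)
E
python3 - <<'E'
from h import *
p,R,o=info();need(p,R,spot(TA,.1513,.09,.015),lay());print(spot(TA,.1513,.09,.015))
E
```

```text
t 33.4 p [0.6906, -0.1141, 0.4128] q [-9.9, 27.7, 31.9, 49.5, -14.8, 105.9, 24.8] F [-0.1, -0.3, -3.8] w 0.0369
x [-0. -0. -1.] z [ 0.985  0.173 -0.   ] jawyaw 9.97
shift units total [ 4.39  8.39 -0.06] rows>= 7.6
turn units total [-0.052  0.021  0.375] deg [-6.2  2.5 45. ]
[0.62994519 0.21584248 0.23723147]
```

Emit:
{"name": "drive_tool", "arguments": {
  "increments": [
    [[0,0.6,0],[0,0,0]],
    [[0,0.95,0],[0,0,0]],
    [[0,0.95,0],[0,0,0]],
    [[0,0.95,0],[0,0,0]],
    [[0,0.95,0],[0,0,0]],
    [[0,0.95,0],[0,0,0]],
    [[0,0.95,0],[0,0,0]],
    [[0,0.95,0],[0,0,0]],
    [[0,0.95,0],[0,0,0]],
    [[0,0,0],[-0.05,0,0]]
  ]
}}

```text
time_s: 34.4
tool_pos: [0.6336, 0.2182, 0.4118]
tool_rot: [100.8, 89.7, 117.2]
force: [-0.3, 2.0, -3.0]
grip_width: 0.0371
```

Emit:
{"name": "drive_tool", "arguments": {
  "increments": [
    [[0,0,0],[0,0,0.04]],
    [[0,0,0],[0,0,0.06]],
    [[0,0,0],[0,0,0.06]],
    [[0,0,0],[0,0,0.06]],
    [[0,0,0],[0,0,0.06]],
    [[0,0,0],[0,0,0]],
    [[0,0,0],[0,0,0]]
  ]
}}

```text
time_s: 35.1
tool_pos: [0.6359, 0.2083, 0.4122]
tool_rot: [90.1, 56.6, 105.7]
force: [0.1, 0.3, -2.4]
grip_width: 0.0366
```

```bash
python3 - <<'E'
from h import *
p,R,o=info();need(p,R,spot(TA,.1513,.09,.015),lay());print(spot(TA,.1513,.09,.015))
E
```

```text
t 35.1 p [0.6359, 0.2083, 0.4122] q [-16.2, 24.0, 22.3, 60.5, -41.8, 106.2, 11.9] F [0.1, 0.3, -2.4] w 0.0366
x [-0.149  0.53  -0.835] z [ 0.963  0.268 -0.001] jawyaw 15.57
shift units total [ 3.77 -2.22 -0.09] rows>= 3.5
turn units total [-0.006  0.004  0.097] deg [-0.8  0.5 11.6]
[0.62994519 0.21584248 0.23723147]
```

Emit:
{"name": "drive_tool", "arguments": {
  "increments": [
    [[0.63,-0.41,0],[0,0,0]],
    [[0.63,-0.41,0],[0,0,0]],
    [[0.63,-0.41,0],[0,0,0]],
    [[0.63,-0.41,0],[0,0,0]],
    [[0,0,0],[0,0,0.05]],
    [[0,0,0],[0,0,0.045]],
    [[0,0,0],[0,0,0]],
    [[0,0,0],[0,0,0]]
  ]
}}

```text
time_s: 35.9
tool_pos: [0.6353, 0.2118, 0.2931]
tool_rot: [89.9, 45.2, 105.7]
force: [-0.1, -0.1, -3.6]
grip_width: 0.0371
```

```bash
python3 - <<'E'
from h import *
p,R,o=info();need(p,R,spot(TA,.1513,.09,.015),lay());print(p+R[:,0]*.1513)
need(p,R,spot(TA,.1513,.008,.015),lay());need(p,R,spot(TA,.1513,.004,.0),lay())
E
```

```text
t 35.9 p [0.6353, 0.2118, 0.2931] q [-11.6, 27.2, 20.2, 74.9, -49.9, 98.7, 24.8] F [-0.1, -0.1, -3.6] w 0.0371
x [-0.191  0.678 -0.71 ] z [0.962 0.272 0.001] jawyaw 15.81
shift units total [ 1.08 -0.89 -0.1 ] rows>= 1.1
turn units total [-0.004  0.004  0.002] deg [-0.4  0.5  0.2]
[0.60637594 0.31442578 0.18573223]
shift units total [ 3.14 -0.88 -0.12] rows>= 2.6
turn units total [-0.004  0.004  0.002] deg [-0.4  0.5  0.2]
shift units total [ 3.24 -1.26 -0.12] rows>= 2.8
turn units total [-0.004  0.004  0.002] deg [-0.4  0.5  0.2]
```

Emit:
{"name": "drive_tool", "arguments": {
  "increments": [
    [[0.5,-0.44,-0.06],[0,0,0]],
    [[0.5,-0.44,-0.06],[0,0,0]],
    [[0,0,0],[0,0,0]],
    [[0,0,0],[0,0,0]]
  ]
}}

```text
time_s: 36.3
tool_pos: [0.6297, 0.2145, 0.2415]
tool_rot: [89.8, 45.0, 105.7]
force: [1.3, 0.9, -2.9]
grip_width: 0.0369
```

```bash
python3 - <<'E'
from h import *
p,R,o=info()
need(p,R,spot(TA,.1513,.008,.015),lay());need(p,R,spot(TA,.1513,.004,.0),lay())
w=cam("wrist","w11");s=cam("scene","s11");t=cam("top","t11")
a=np.hstack([cv2.resize(s["frame"][120:270,320:470],(400,400),interpolation=2),cv2.resize(t["frame"][190:340,150:300],(400,400),interpolation=2)])
cv2.imwrite("pics/st11.png",a[:,:,::-1])
E
```

```text
t 36.3 p [0.6297, 0.2145, 0.2415] q [-11.9, 28.1, 19.9, 79.7, -49.9, 94.7, 28.7] F [1.3, 0.9, -2.9] w 0.0369
x [-0.191  0.68  -0.707] z [0.962 0.273 0.002] jawyaw 15.83
shift units total [ 2.15 -0.05 -0.  ] rows>= 1.7
turn units total [-0.003  0.005  0.   ] deg [-0.4  0.6  0. ]
shift units total [ 2.25 -0.43 -0.  ] rows>= 1.8
turn units total [-0.003  0.005  0.   ] deg [-0.4  0.6  0. ]
```

View pics/st11.png

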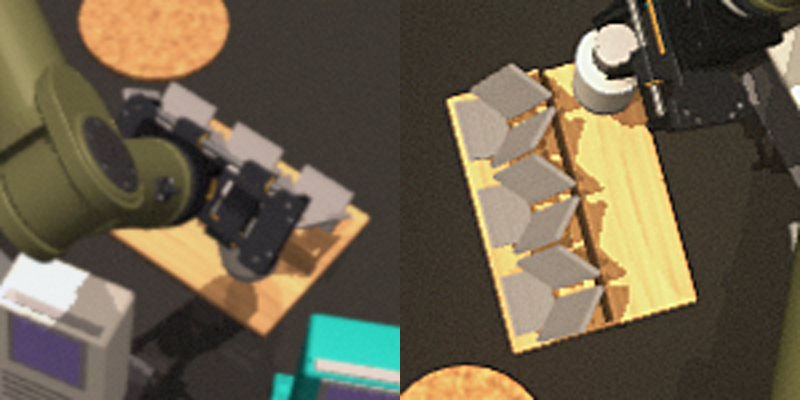

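View pics/w11.png

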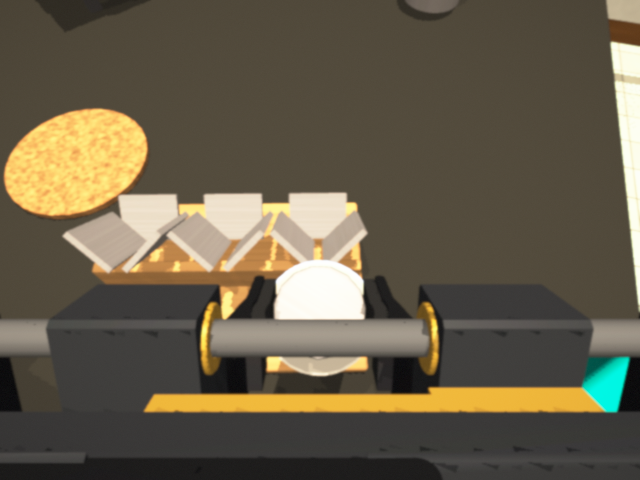

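The bottle has swung about the jaw axis in the grip: the wrist view shows it almost end-on at (320,300). The jaw axis must not be the tilt axis. I'll lift, bring the tool upright and check the bottle's alignment.

Emit:
{"name": "drive_tool", "arguments": {
  "increments": [
    [[-0.6,0.6,0],[0,0,0]],
    [[-0.6,0.6,0],[0,0,0]],
    [[-0.6,0.6,0],[0,0,0]],
    [[0,0,0],[0,0,-0.06]],
    [[0,0,0],[0,0,-0.07]],
    [[0,0,0],[0,0,-0.07]],
    [[0,0,0],[0,0,-0.07]],
    [[0,0,0],[0,0,-0.065]],
    [[0,0,0],[0,0,-0.04]],
    [[0,0,0],[0,0,0]]
  ],
  "squeeze": 60
}}

```text
time_s: 37.45
tool_pos: [0.6278, 0.2194, 0.343]
tool_rot: [66.0, 89.7, 82.2]
force: [-0.2, 1.1, -4.2]
grip_width: 0.0367
```

```bash
python3 - <<'E'
from h import *
p,R,o=info()
w=cam("wrist","w12")
E
```

```text
t 37.45 p [0.6278, 0.2194, 0.343] q [-37.9, 19.7, 23.6, 66.6, -8.0, 95.0, -0.1] F [-0.2, 1.1, -4.2] w 0.0367
x [ 0.001  0.005 -1.   ] z [0.96  0.279 0.002] jawyaw 16.19
```

View pics/w12.png

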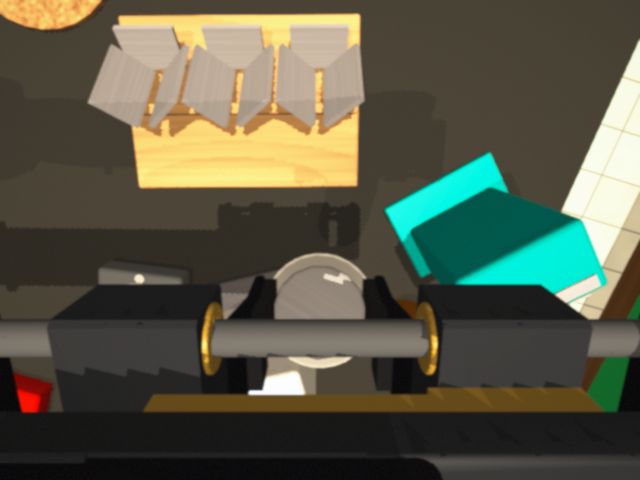

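Emit:
{"name": "drive_tool", "arguments": {
  "increments": [
    [[-0.6,0,0],[0,0,0]],
    [[-0.8,0,0],[0,0,0]],
    [[-0.6,0,0],[0,0,0]]
  ]
}}

```text
time_s: 37.8
tool_pos: [0.6301, 0.2099, 0.4238]
tool_rot: [56.9, 89.8, 72.4]
force: [0.0, 0.8, -3.2]
grip_width: 0.0363
```

Emit:
{"name": "drive_tool", "arguments": {
  "increments": [
    [[0,-0.5,-0.2],[0,0,0]],
    [[0,-0.9,-0.34],[0,0,0]],
    [[0,-0.9,-0.34],[0,0,0]],
    [[0,-0.9,-0.34],[0,0,0]],
    [[0,-0.9,-0.34],[0,0,0]],
    [[0,-0.9,-0.34],[0,0,0]],
    [[0,-0.9,-0.34],[0,0,0]],
    [[0,-0.9,-0.34],[0,0,0]],
    [[0,-0.9,-0.34],[0,0,0]],
    [[0,-0.9,-0.34],[0,0,0]]
  ]
}}

```text
time_s: 38.8
tool_pos: [0.5949, -0.1581, 0.4212]
tool_rot: [78.9, 89.9, 94.3]
force: [1.1, -0.1, -3.7]
grip_width: 0.0366
```

Emit:
{"name": "drive_tool", "arguments": {
  "increments": [
    [[0,-0.5,-0.2],[0,0,0]],
    [[0.8,0,0],[0,0,0]],
    [[0.9,0,0],[0,0,0]],
    [[0.9,0,0],[0,0,0]],
    [[0.9,0,0],[0,0,0]],
    [[0.8,0,0],[0,0,0]],
    [[0.5,0,0],[0,0,0]],
    [[0,0,0],[0,0,0]]
  ]
}}

```text
time_s: 39.6
tool_pos: [0.5906, -0.1768, 0.2255]
tool_rot: [140.3, 89.5, 155.7]
force: [-1.3, 0.1, -3.5]
grip_width: 0.0365
```

```bash
python3 - <<'E'
from h import *
p,R,o=info()
w=cam("wrist","w13");s=cam("scene","s13")
crop(s["frame"][:,:,::-1],200,400,150,330,4,"s13c")
E
```

```text
t 39.6 p [0.5906, -0.1768, 0.2255] q [-13.0, 15.3, 33.5, 86.5, -8.5, 81.2, 36.3] F [-1.3, 0.1, -3.5] w 0.0365
x [-0.007  0.003 -1.   ] z [ 0.964  0.265 -0.006] jawyaw 15.39
```

View pics/s13c.png

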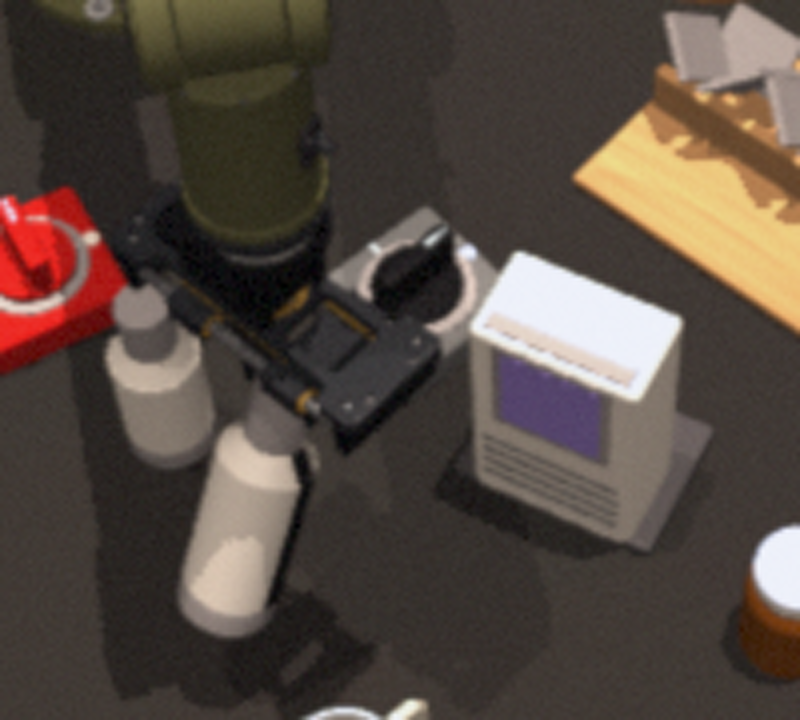

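View pics/w13.png

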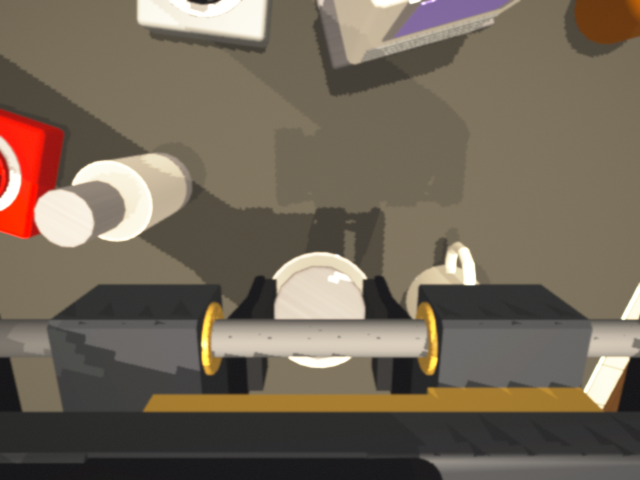

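Emit:
{"name": "drive_tool", "arguments": {
  "increments": [
    [[0,0,0],[0,0,0.06]],
    [[0,0,0],[0,0,0.06]],
    [[0,0,0],[0,0,0.06]],
    [[0,0,0],[0,0,0.035]],
    [[0,0,0],[0,0,0]],
    [[0,0,0],[0,0,0]]
  ]
}}

```text
time_s: 40.3
tool_pos: [0.5953, -0.1771, 0.2302]
tool_rot: [89.8, 64.4, 105.4]
force: [0.2, 0.4, -3.5]
grip_width: 0.0365
```

```bash
python3 - <<'E'
from h import *
p,R,o=info()
s=cam("scene","s14");t=cam("top","t14")
crop(s["frame"][:,:,::-1],200,400,150,330,4,"s14c")
print("down units per .04",R.T@np.array([0,0,-1]))
E
```

```text
t 40.3 p [0.5953, -0.1771, 0.2302] q [5.2, 30.2, 31.7, 71.9, -31.6, 102.0, 50.6] F [0.2, 0.4, -3.5] w 0.0365
x [-0.115  0.416 -0.902] z [0.963 0.269 0.001] jawyaw 15.58
down units per .04 [ 0.90208507 -0.43155576 -0.00147153]
```

View pics/s14c.png

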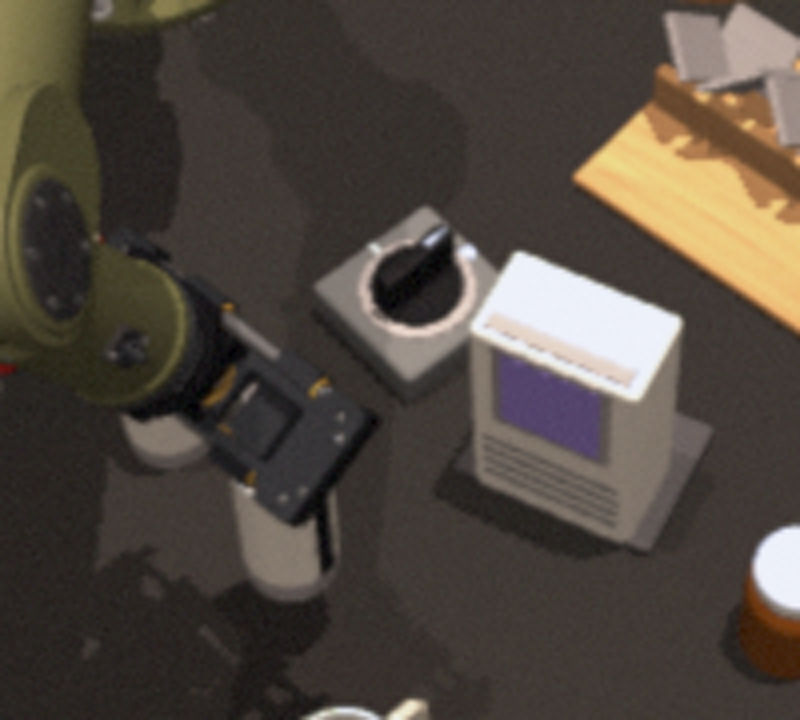

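Emit:
{"name": "drive_tool", "arguments": {
  "increments": [
    [[0.5,-0.24,0],[0,0,0]],
    [[0.5,-0.24,0],[0,0,0]],
    [[0.4,-0.2,0],[0,0,0]],
    [[0.2,-0.1,0],[0,0,0]],
    [[0,0,0],[0,0,0]],
    [[0,0,0],[0,0,0]]
  ]
}}

```text
time_s: 41.0
tool_pos: [0.5952, -0.1755, 0.1591]
tool_rot: [89.8, 64.3, 105.6]
force: [-0.5, -0.1, -2.8]
grip_width: 0.0368
```

Emit:
{"name": "drive_tool", "arguments": {
  "increments": [
    [[0.09,-0.043,0],[0,0,0]],
    [[0,0,0],[0,0,0]]
  ]
}}

```text
time_s: 41.2
tool_pos: [0.5957, -0.1762, 0.1568]
tool_rot: [89.5, 64.3, 105.2]
force: [-0.4, -1.0, 4.5]
grip_width: 0.0365
```

Emit:
{"name": "drive_tool", "arguments": {
  "increments": [
    [[0.045,-0.022,0],[0,0,0]],
    [[0,0,0],[0,0,0]]
  ]
}}

```text
time_s: 41.4
tool_pos: [0.596, -0.1766, 0.1566]
tool_rot: [89.3, 64.3, 105.0]
force: [0.0, -2.1, 11.2]
grip_width: 0.0367
```

Emit:
{"name": "drive_tool", "arguments": {
  "increments": [
    [[0.045,-0.022,0],[0,0,0]],
    [[0,0,0],[0,0,0]]
  ]
}}

```text
time_s: 41.6
tool_pos: [0.5963, -0.1771, 0.1565]
tool_rot: [89.1, 64.4, 104.8]
force: [-1.2, -3.8, 17.6]
grip_width: 0.0366
```

Emit:
{"name": "drive_tool", "arguments": {
  "increments": [
    [[0,0,0],[0,0,0]],
    [[0,0,0],[0,0,0]],
    [[0,0,0],[0,0,0]]
  ],
  "squeeze": 8
}}

```text
time_s: 41.9
tool_pos: [0.5966, -0.1766, 0.1547]
tool_rot: [89.1, 64.4, 104.9]
force: [0.6, -1.8, 10.7]
grip_width: 0.0381
```

Emit:
{"name": "drive_tool", "arguments": {
  "increments": [
    [[0,0,0],[0,0,0]],
    [[0,0,0],[0,0,0]],
    [[0,0,0],[0,0,0]],
    [[0,0,0],[0,0,0]],
    [[0,0,0],[0,0,0]],
    [[0,0,0],[0,0,0]],
    [[-0.3,0,0],[0,0,0]],
    [[-0.8,0,0],[0,0,0]],
    [[-0.8,0,0],[0,0,0]],
    [[-0.8,0,0],[0,0,0]]
  ],
  "hand": 1
}}

```text
time_s: 42.9
tool_pos: [0.6075, -0.2215, 0.2493]
tool_rot: [90.0, 64.2, 105.6]
force: [0.5, -0.7, 0.8]
grip_width: 0.0869
```

Emit:
{"name": "drive_tool", "arguments": {
  "increments": [
    [[-0.6,0,0],[0,0,0]],
    [[0,0,0],[0,0,-0.05]],
    [[0,0,0],[0,0,-0.06]],
    [[0,0,0],[0,0,-0.06]],
    [[0,0,0],[0,0,-0.045]],
    [[0,0,0],[0,0,0]],
    [[0,0,0],[0,0,0]]
  ]
}}

```text
time_s: 43.6
tool_pos: [0.6104, -0.2304, 0.27]
tool_rot: [49.6, 89.9, 65.3]
force: [0.7, -0.2, -0.7]
grip_width: 0.087
```

```bash
python3 - <<'E'
from h import *
p,R,o=info()
w=cam("wrist","w15");s=cam("scene","s15");t=cam("top","t15")
a=np.hstack([cv2.resize(s["frame"][150:350,190:390],(400,400),interpolation=2),cv2.resize(t["frame"][150:350,280:480],(400,400),interpolation=2)])
cv2.imwrite("pics/st15.png",a[:,:,::-1])
E
```

```text
t 43.6 p [0.6104, -0.2304, 0.27] q [-9.5, 19.7, 37.4, 77.3, -11.9, 86.9, 42.6] F [0.7, -0.2, -0.7] w 0.087
x [ 0.001  0.001 -1.   ] z [0.963 0.271 0.001] jawyaw 15.72
```

View pics/st15.png

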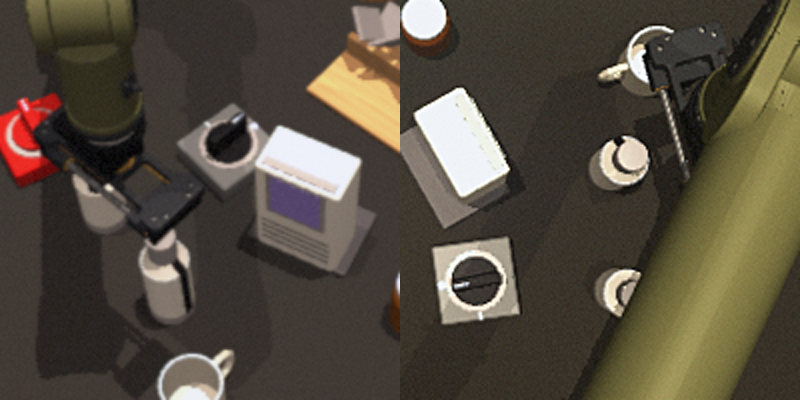

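View pics/w15.png

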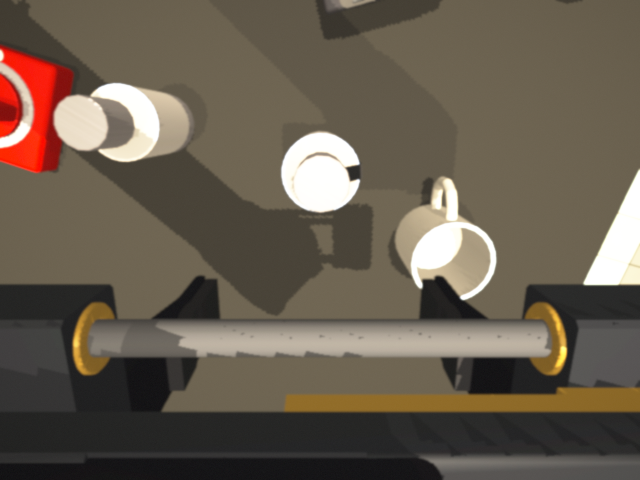

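```bash
python3 - <<'E'
from h import *
w=cam("wrist");im=cv2.imread("pics/w15.png");crop(im,270,370,120,220,6,"w15c")
p,R,o=pose()
print(plane(w,(320.5,184),.19))
E
```

```text
[ 0.60190814 -0.19975552  0.19      ]
```

View pics/w15c.png

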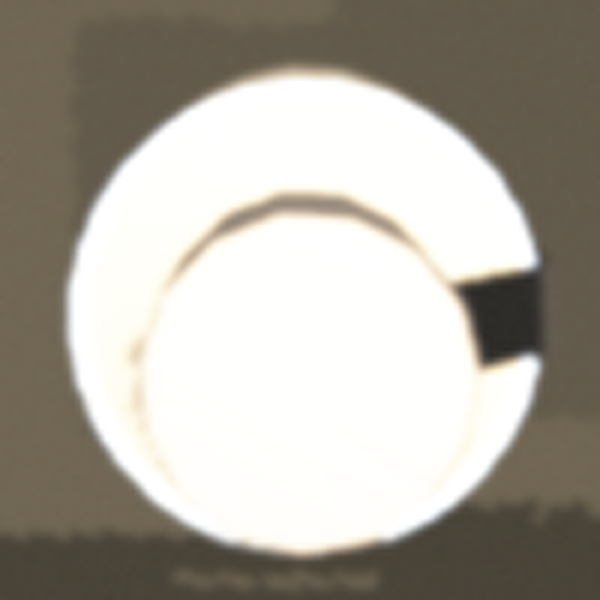

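```bash
python3 - <<'E'
from h import *
w=cam("wrist");p,R,o=pose()
print(plane(w,(321.3,183.4),.19),plane(w,(320.4,170.9),.13))
need(p,R,[.602,-.199,.1513],down(-73.5))
E
```

```text
[ 0.6022913  -0.19922557  0.19      ] [ 0.60141561 -0.19796691  0.13      ]
shift units total [2.93 0.87 0.04] rows>= 2.4
turn units total [ 0.741 -0.     0.   ] deg [89.  -0.1  0.1]
```

Emit:
{"name": "drive_tool", "arguments": {
  "increments": [
    [[0,0,0],[0.0675,0,0]],
    [[0,0,0],[0.0675,0,0]],
    [[0,0,0],[0.0675,0,0]],
    [[0,0,0],[0.0675,0,0]],
    [[0,0,0],[0.0675,0,0]],
    [[0,0,0],[0.0675,0,0]],
    [[0,0,0],[0.0675,0,0]],
    [[0,0,0],[0.0675,0,0]],
    [[0,0,0],[0.0675,0,0]],
    [[0,0,0],[0.0675,0,0]]
  ]
}}

```text
time_s: 44.85
tool_pos: [0.61, -0.2321, 0.2687]
tool_rot: [-101.8, 89.9, -167.6]
force: [0.1, -0.4, -0.2]
grip_width: 0.087
```

Emit:
{"name": "drive_tool", "arguments": {
  "increments": [
    [[0,0,0],[0.066,0,0]],
    [[0,0,-0.4],[0,0,0]],
    [[0,0.03,-0.41],[0,0,0]],
    [[0.5,0,0],[0,0,0]],
    [[0,0,0],[0,0,0]],
    [[0,0,0],[0,0,0]]
  ]
}}

```text
time_s: 45.45
tool_pos: [0.6017, -0.2005, 0.2488]
tool_rot: [-90.2, 89.9, -163.5]
force: [0.3, 0.2, -0.0]
grip_width: 0.087
```

```bash
python3 - <<'E'
from h import *
p,R,o=info()
w=cam("wrist","w16");need(p,R,[.602,-.199,.1513],down(-73.5));print(proj(w,[.602,-.199,.19]))
E
```

```text
t 45.45 p [0.6017, -0.2005, 0.2488] q [-23.9, 20.8, 52.7, 82.5, -16.4, 84.8, -44.8] F [0.3, 0.2, -0.0] w 0.087
x [-0.001 -0.    -1.   ] z [ 0.287 -0.958 -0.   ] jawyaw -73.35
shift units total [ 2.44  0.02 -0.03] rows>= 2.0
turn units total [ 0.001 -0.     0.001] deg [ 0.2 -0.   0.1]
[316.37432698 243.32430656]
```

View pics/w16.png

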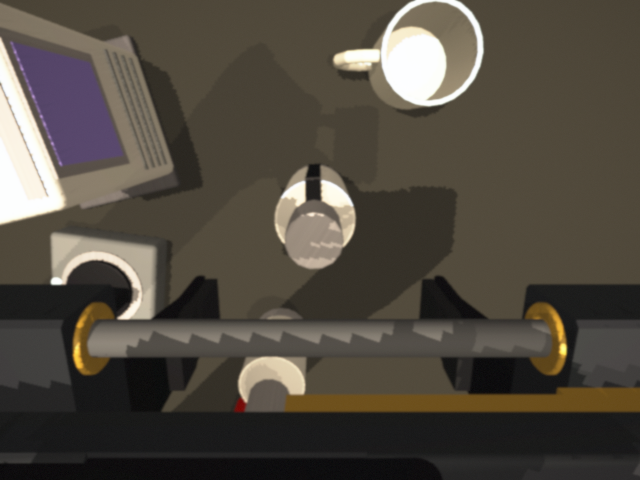

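Emit:
{"name": "drive_tool", "arguments": {
  "increments": [
    [[0.4,0.02,-0.06],[0,0,0]],
    [[0.7,0,0],[0,0,0]],
    [[0.7,0,0],[0,0,0]],
    [[0.45,0,0],[0,0,0]],
    [[0.2,0,0],[0,0,0]],
    [[0,0,0],[0,0,0]],
    [[0,0,0],[0,0,0]]
  ]
}}

```text
time_s: 46.2
tool_pos: [0.6028, -0.1977, 0.1523]
tool_rot: [52.5, 89.9, -20.8]
force: [0.1, -0.4, 0.5]
grip_width: 0.0869
```

Emit:
{"name": "drive_tool", "arguments": {
  "increments": [
    [[0,0,0],[0,0,0]],
    [[0,0,0],[0,0,0]],
    [[0,0,0],[0,0,0]],
    [[0,0,0],[0,0,0]],
    [[0,0,0],[0,0,0]],
    [[0,0,0],[0,0,0]],
    [[0,0,0],[0,0,0]],
    [[0,0,0],[0,0,0]],
    [[0,0,0],[0,0,0]],
    [[0,0,0],[0,0,0]]
  ],
  "hand": -1,
  "squeeze": 50
}}

```text
time_s: 47.2
tool_pos: [0.6021, -0.1969, 0.151]
tool_rot: [164.7, 90.0, 91.4]
force: [0.3, 1.1, 1.0]
grip_width: 0.0366
```

Emit:
{"name": "drive_tool", "arguments": {
  "increments": [
    [[-0.3,0,0],[0,0,0]],
    [[-0.8,0,0],[0,0,0]],
    [[-0.9,0,0],[0,0,0]],
    [[-0.9,0,0],[0,0,0]],
    [[-0.9,0,0],[0,0,0]],
    [[-0.9,0,0],[0,0,0]],
    [[-0.9,0,0],[0,0,0]],
    [[-0.9,0,0],[0,0,0]],
    [[-0.5,0,0],[0,0,0]]
  ]
}}

```text
time_s: 48.1
tool_pos: [0.6021, -0.1975, 0.4345]
tool_rot: [47.5, 89.8, -25.7]
force: [0.3, -1.0, -3.1]
grip_width: 0.0368
```

```bash
python3 - <<'E'
from h import *
p,R,o=info()
w=cam("wrist","w17");need(p,R,[*spot(TA,.1513,.09,.015)[:2],.43],down(-73.5))
E
```

```text
t 48.1 p [0.6021, -0.1975, 0.4345] q [-18.8, 21.9, 53.8, 59.8, -18.2, 105.9, -45.5] F [0.3, -1.0, -3.1] w 0.0368
x [ 0.003 -0.001 -1.   ] z [ 0.288 -0.958  0.002] jawyaw -73.27
shift units total [ 0.1   3.64 -9.69] rows>= 8.3
turn units total [ 0.002  0.001 -0.001] deg [ 0.2  0.1 -0.1]
```

View pics/w17.png

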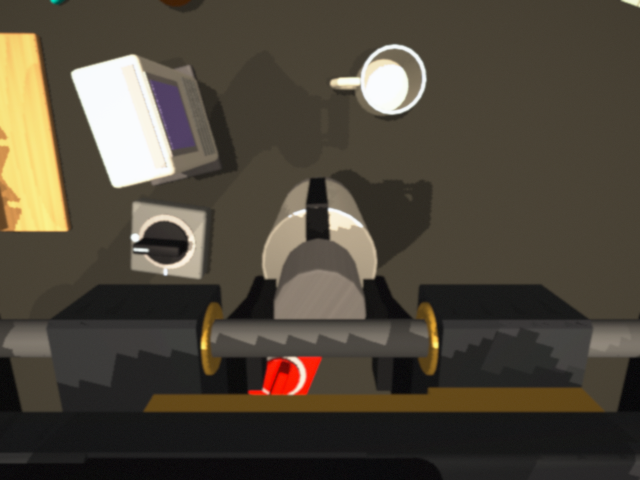

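Emit:
{"name": "drive_tool", "arguments": {
  "increments": [
    [[0,0.2,-0.53],[0,0,0]],
    [[0,0.35,-0.93],[0,0,0]],
    [[0,0.35,-0.93],[0,0,0]],
    [[0,0.35,-0.93],[0,0,0]],
    [[0,0.35,-0.93],[0,0,0]],
    [[0,0.35,-0.93],[0,0,0]],
    [[0,0.35,-0.93],[0,0,0]],
    [[0,0.35,-0.93],[0,0,0]],
    [[0,0.35,-0.93],[0,0,0]],
    [[0,0.35,-0.93],[0,0,0]]
  ]
}}

```text
time_s: 49.15
tool_pos: [0.6274, 0.1841, 0.4302]
tool_rot: [-95.5, 89.9, -168.8]
force: [0.2, 0.2, -3.4]
grip_width: 0.037
```

Emit:
{"name": "drive_tool", "arguments": {
  "increments": [
    [[0,0.3,-0.7],[0,0,0]],
    [[0,0,0],[0,0.05,0]],
    [[0,0,0],[0,0.06,0]],
    [[0,0,0],[0,0.06,0]],
    [[0,0,0],[0,0.06,0]],
    [[0,0,0],[0,0.03,0]],
    [[0,0,0],[0,0,0]],
    [[0,0,0],[0,0,0]]
  ]
}}

```text
time_s: 49.95
tool_pos: [0.6314, 0.2125, 0.4302]
tool_rot: [-179.9, 58.9, 106.8]
force: [-0.2, 0.8, -3.1]
grip_width: 0.0368
```

```bash
cat >> h.py <<'E'
def lay2():
    "jaw in the slope plane, tool z = -zt-ish (from jaw yaw -73.5, tilted +45 about y)"
    z=-zt;return np.stack([xt,np.cross(z,xt),z],1)
E
python3 - <<'E'
from h import *
p,R,o=info()
need(p,R,spot(TA,.1513,.09,.015),lay2());print(R.T@np.array([0,0,-1]),p+R[:,0]*.1513)
w=cam("wrist","w18");t=cam("top","t18")
E
```

```text
t 49.95 p [0.6314, 0.2125, 0.4302] q [-28.0, 26.4, 40.8, 58.0, -47.8, 111.2, -75.6] F [-0.2, 0.8, -3.1] w 0.0368
x [-0.149  0.494 -0.856] z [ 0.246 -0.82  -0.516] jawyaw -73.33
shift units total [ 4.18 -0.01  2.41] rows>= 3.9
turn units total [0.001 0.116 0.002] deg [ 0.1 13.9  0.2]
[0.85635012 0.00114302 0.51639439] [0.60882733 0.28726034 0.30067569]
```

View pics/w18.png

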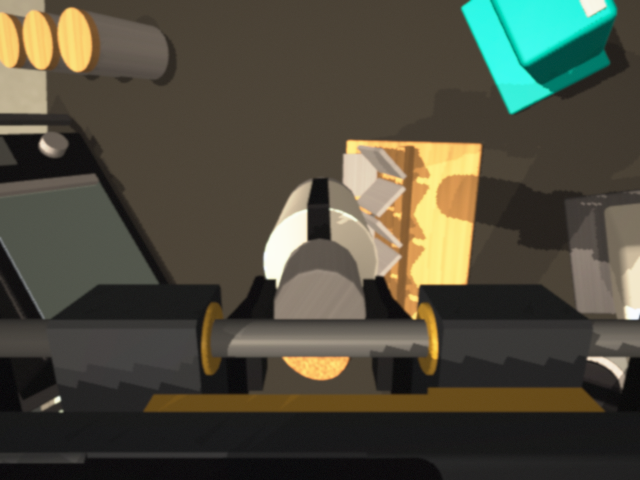

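Emit:
{"name": "drive_tool", "arguments": {
  "increments": [
    [[0.64,0,0.39],[0,0,0]],
    [[0.64,0,0.39],[0,0,0]],
    [[0.64,0,0.39],[0,0,0]],
    [[0.64,0,0.39],[0,0,0]],
    [[0,0,0],[0,0.06,0]],
    [[0,0,0],[0,0.056,0]],
    [[0,0,0],[0,0,0]],
    [[0,0,0],[0,0,0]]
  ]
}}

```text
time_s: 50.85
tool_pos: [0.6316, 0.2128, 0.3109]
tool_rot: [180.0, 45.1, 106.8]
force: [0.4, 1.2, -2.5]
grip_width: 0.0366
```

```bash
python3 - <<'E'
from h import *
p,R,o=info()
need(p,R,spot(TA,.1513,.09,.015),lay2())
need(p,R,spot(TA,.1513,.008,.012),lay2())
w=cam("wrist","w19")
E
```

```text
t 50.85 p [0.6316, 0.2128, 0.3109] q [-22.6, 29.6, 37.4, 73.8, -56.8, 104.9, -62.4] F [0.4, 1.2, -2.5] w 0.0366
x [-0.204  0.676 -0.708] z [ 0.204 -0.678 -0.706] jawyaw -73.21
shift units total [ 1.36 -0.02  1.24] rows>= 1.5
turn units total [0.002 0.001 0.002] deg [0.2 0.1 0.2]
shift units total [ 3.41 -0.01  1.31] rows>= 2.9
turn units total [0.002 0.001 0.002] deg [0.2 0.1 0.2]
```

View pics/w19.png

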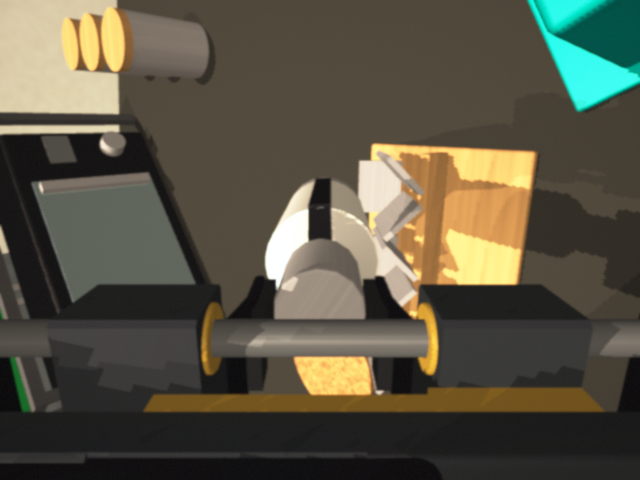

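Emit:
{"name": "drive_tool", "arguments": {
  "increments": [
    [[0.7,0,0.6],[0,0,0]],
    [[0.66,0,0.62],[0,0,0]],
    [[0,0,0],[0,0,0]],
    [[0,0,0],[0,0,0]]
  ]
}}

```text
time_s: 51.3
tool_pos: [0.6299, 0.2186, 0.2401]
tool_rot: [179.9, 44.9, 106.9]
force: [0.3, 0.2, -2.7]
grip_width: 0.0364
```

```bash
python3 - <<'E'
from h import *
p,R,o=info()
need(p,R,spot(TA,.1513,.008,.012),lay2())
need(p,R,spot(TA,.1513,.004,.0),lay2())
w=cam("wrist","w20");s=cam("scene","s20");t=cam("top","t20")
a=np.hstack([cv2.resize(s["frame"][120:270,320:470],(400,400),interpolation=2),cv2.resize(t["frame"][190:340,150:300],(400,400),interpolation=2)])
cv2.imwrite("pics/st20.png",a[:,:,::-1])
E
```

```text
t 51.3 p [0.6299, 0.2186, 0.2401] q [-23.3, 31.7, 36.7, 79.4, -57.0, 99.9, -57.0] F [0.3, 0.2, -2.7] w 0.0364
x [-0.206  0.678 -0.705] z [ 0.207 -0.674 -0.709] jawyaw -72.97
shift units total [ 2.05 -0.01  0.18] rows>= 1.6
turn units total [ 0.003 -0.001  0.002] deg [ 0.4 -0.1  0.3]
shift units total [ 2.15 -0.01  0.48] rows>= 1.8
turn units total [ 0.003 -0.001  0.002] deg [ 0.4 -0.1  0.3]
```

View pics/st20.png

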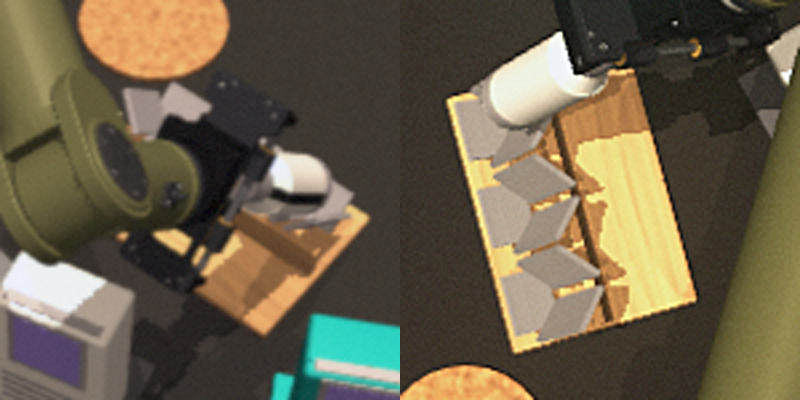

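The bottle lines up with the trough at crop (530,80). Slide it down just above the boards, then lower.

Emit:
{"name": "drive_tool", "arguments": {
  "increments": [
    [[0.5,0,0],[0,0,0]],
    [[0.6,0,0],[0,0,0]],
    [[0.6,0,0.05],[0,0,0]],
    [[0.3,0,0.05],[0,0,0]],
    [[0,0,0],[0,0,0]]
  ]
}}

```text
time_s: 51.95
tool_pos: [0.6139, 0.2694, 0.1788]
tool_rot: [-180.0, 44.8, 106.9]
force: [0.0, -1.1, -3.6]
grip_width: 0.0364
```

Emit:
{"name": "drive_tool", "arguments": {
  "increments": [
    [[0.05,0,0.1],[0,0,0]],
    [[0.05,0,0.1],[0,0,0]],
    [[0,0,0],[0,0,0]],
    [[0,0,0],[0,0,0]]
  ]
}}

```text
time_s: 52.35
tool_pos: [0.6162, 0.2657, 0.1726]
tool_rot: [179.8, 44.7, 106.6]
force: [-0.6, 0.5, 4.4]
grip_width: 0.0366
```

```bash
python3 - <<'E'
from h import *
p,R,o=info()
need(p,R,spot(TA,.1513,.0,.0),lay2())
print(R.T@o["force"])
E
```

```text
t 52.35 p [0.6162, 0.2657, 0.1726] q [-27.0, 32.7, 35.1, 86.0, -58.5, 92.2, -54.6] F [-0.6, 0.5, 4.4] w 0.0366
x [-0.203  0.681 -0.704] z [ 0.204 -0.674 -0.71 ] jawyaw -73.12
shift units total [ 0.19 -0.02  0.15] rows>= 0.2
turn units total [ 0.002 -0.002  0.   ] deg [ 0.3 -0.3  0.1]
[-2.650093   -0.4014109  -3.55558315]
```

Emit:
{"name": "drive_tool", "arguments": {
  "increments": [
    [[0.06,0,0.03],[0,0,0]],
    [[0.06,0,0.03],[0,0,0]],
    [[0,0,0],[0,0,0]],
    [[0,0,0],[0,0,0]]
  ]
}}

```text
time_s: 52.75
tool_pos: [0.6147, 0.2688, 0.1676]
tool_rot: [179.9, 44.6, 106.7]
force: [-2.4, 2.9, 5.9]
grip_width: 0.0364
```

```bash
python3 - <<'E'
from h import *
p,R,o=info()
need(p,R,spot(TA,.1513,.0,.0),lay2())
print(R.T@o["force"])
E
```

```text
t 52.75 p [0.6147, 0.2688, 0.1676] q [-27.2, 32.9, 34.9, 86.4, -58.7, 91.8, -54.3] F [-2.4, 2.9, 5.9] w 0.0364
x [-0.205  0.682 -0.702] z [ 0.205 -0.672 -0.712] jawyaw -73.05
shift units total [ 0.04 -0.01  0.12] rows>= 0.1
turn units total [ 0.003 -0.003  0.001] deg [ 0.3 -0.4  0.2]
[-1.68937892 -1.4885247  -6.64346096]
```

Emit:
{"name": "drive_tool", "arguments": {
  "increments": [
    [[0.05,0,0],[0,0,0]],
    [[0,0,0],[0,0,0]],
    [[0,0,0],[0,0,0]],
    [[0,0,0],[0,0,0]]
  ],
  "squeeze": 6
}}

```text
time_s: 53.15
tool_pos: [0.6149, 0.2684, 0.1642]
tool_rot: [179.9, 44.9, 106.7]
force: [-0.4, 1.1, 4.9]
grip_width: 0.0375
```

Emit:
{"name": "drive_tool", "arguments": {
  "increments": [
    [[0,0,0],[0,0,0]],
    [[0,0,0],[0,0,0]],
    [[0,0,0],[0,0,0]],
    [[0,0,0],[0,0,0]],
    [[0,0,0],[0,0,0]]
  ],
  "hand": 0.5
}}

```text
time_s: 53.65
tool_pos: [0.6147, 0.2678, 0.1633]
tool_rot: [-180.0, 44.9, 106.7]
force: [0.6, -0.4, 0.6]
grip_width: 0.0633
```

```bash
python3 - <<'E'
from h import *
p,R,o=info()
w=cam("wrist","w21");t=cam("top","t21");s=cam("scene","s21")
a=np.hstack([cv2.resize(s["frame"][120:270,320:470],(400,400),interpolation=2),cv2.resize(t["frame"][190:340,150:300],(400,400),interpolation=2)])
cv2.imwrite("pics/st21.png",a[:,:,::-1])
E
```

```text
t 53.65 p [0.6147, 0.2678, 0.1633] q [-27.2, 33.0, 34.9, 86.6, -58.6, 91.5, -54.2] F [0.6, -0.4, 0.6] w 0.0633
x [-0.204  0.678 -0.706] z [ 0.203 -0.676 -0.708] jawyaw -73.32
```

View pics/st21.png

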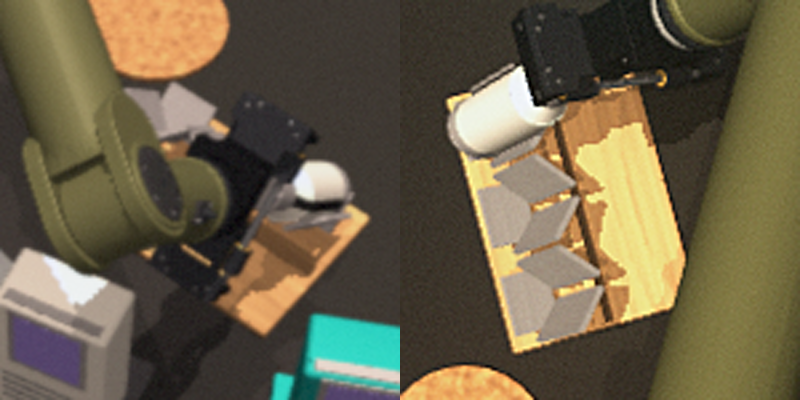

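View pics/w21.png

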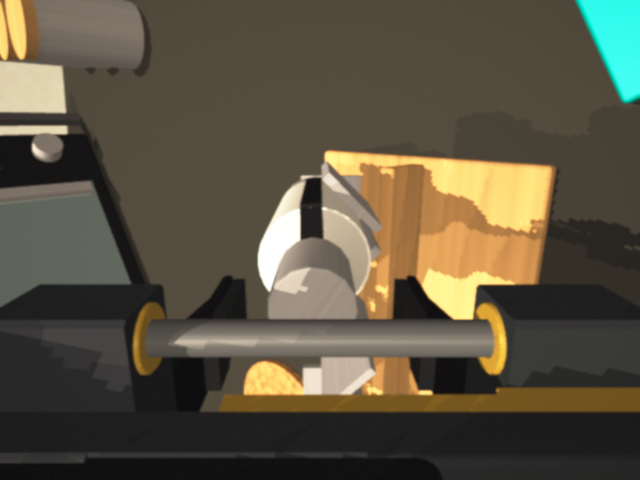

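Emit:
{"name": "drive_tool", "arguments": {
  "increments": [
    [[-0.3,0,0],[0,0,0]],
    [[-0.6,0,0],[0,0,0]],
    [[-0.8,0,0],[0,0,0]],
    [[-0.9,0,0],[0,0,0]],
    [[-0.9,0,0],[0,0,0]],
    [[-0.9,0,0],[0,0,0]],
    [[0,0,0],[0,0,0]]
  ],
  "hand": 1
}}

```text
time_s: 54.5
tool_pos: [0.6529, 0.143, 0.2919]
tool_rot: [179.5, 45.2, 106.1]
force: [-0.5, -0.0, 1.4]
grip_width: 0.0873
```

```bash
python3 - <<'E'
from h import *
p,R,o=info()
t=cam("top","t22");s=cam("scene","s22")
a=np.hstack([cv2.resize(s["frame"][120:270,320:470],(400,400),interpolation=2),cv2.resize(t["frame"][190:340,150:300],(400,400),interpolation=2)])
cv2.imwrite("pics/st22.png",a[:,:,::-1])
E
```

```text
t 54.5 p [0.6529, 0.143, 0.2919] q [-16.2, 33.8, 38.1, 70.5, -57.3, 108.2, -57.3] F [-0.5, -0.0, 1.4] w 0.0873
x [-0.195  0.677 -0.709] z [ 0.204 -0.679 -0.705] jawyaw -73.31
```

View pics/st22.png

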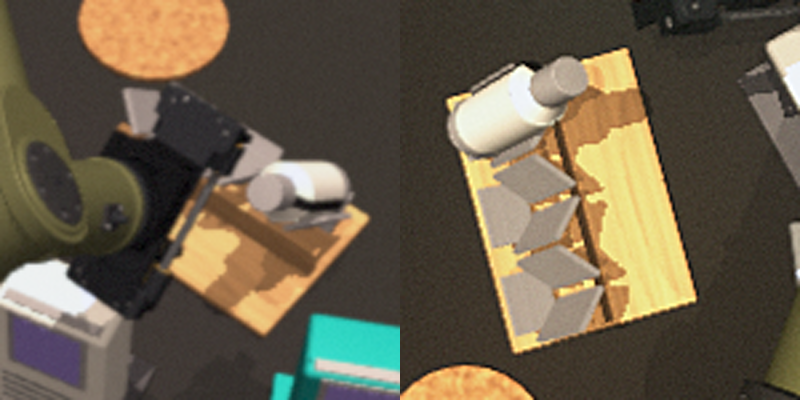

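```bash
python3 - <<'E'
from h import *
t=cam("top");im=t["frame"][:,:,::-1]
crop(im,160,240,190,260,8,"t22c")
for d in(0,.01): print(d,(proj(t,spot(TA,.19,d,0))-[160,190])*8,(proj(t,spot(TA,.145,d,0))-[160,190])*8)
E
```

```text
0 [443.99394705 217.30213578] [369.28382523 258.85774726]
0.01 [461.19469085 207.73465805] [385.51612589 249.82894148]
```

View pics/t22c.png

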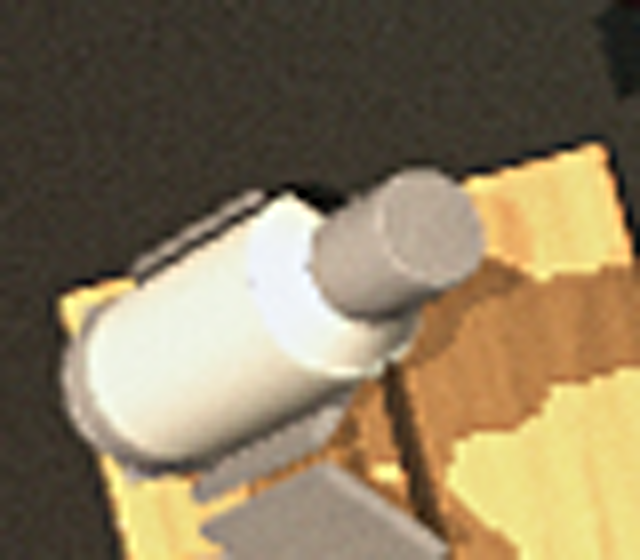

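The tall bottle is in the trough with its base on the stop: the cap top at crop (435,227) matches the seated prediction within about 5 mm. Bring the tool upright and move to the mid bottle.

Emit:
{"name": "drive_tool", "arguments": {
  "increments": [
    [[-0.5,0,-0.5],[0,0,0]],
    [[-0.6,0,-0.6],[0,0,0]],
    [[0,0,0],[0,-0.06,0]],
    [[0,0,0],[0,-0.065,0]],
    [[0,0,0],[0,-0.065,0]],
    [[0,0,0],[0,-0.065,0]],
    [[0,0,0],[0,-0.065,0]],
    [[0,0,0],[0,-0.055,0]],
    [[0,0,0],[0,0,0]]
  ]
}}

```text
time_s: 55.55
tool_pos: [0.6484, 0.1587, 0.3489]
tool_rot: [-163.6, 89.7, 124.0]
force: [-1.2, 1.3, -1.3]
grip_width: 0.087
```

```bash
python3 - <<'E'
from h import *
p,R,o=info()
need(p,R,[.47,-.205,.33],down(-73.5))
t=cam("top","t23");s=cam("scene","s23")
a=np.hstack([cv2.resize(s["frame"][150:350,190:390],(400,400),interpolation=2),cv2.resize(t["frame"][150:350,280:480],(400,400),interpolation=2)])
cv2.imwrite("pics/st23.png",a[:,:,::-1])
E
```

```text
t 55.55 p [0.6484, 0.1587, 0.3489] q [-47.3, 24.2, 48.0, 65.8, -18.1, 97.3, -76.6] F [-1.2, 1.3, -1.3] w 0.087
x [-0.003  0.004 -1.   ] z [ 0.302 -0.953 -0.005] jawyaw -72.41
shift units total [ 0.45 -7.    7.32] rows>= 8.1
turn units total [ 0.009 -0.002  0.001] deg [ 1.1 -0.3  0.1]
```

View pics/st23.png

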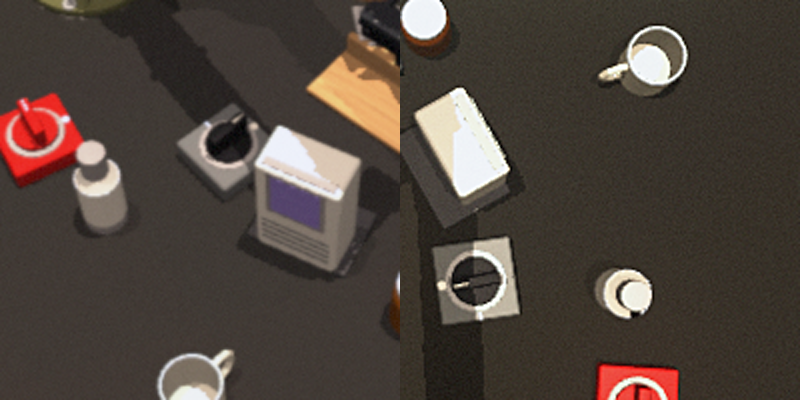

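Emit:
{"name": "drive_tool", "arguments": {
  "increments": [
    [[0,-0.4,0.4],[0,0,0]],
    [[0,-0.7,0.73],[0,0,0]],
    [[0,-0.7,0.73],[0,0,0]],
    [[0,-0.7,0.73],[0,0,0]],
    [[0,-0.7,0.73],[0,0,0]],
    [[0,-0.7,0.73],[0,0,0]],
    [[0,-0.7,0.73],[0,0,0]],
    [[0,-0.7,0.73],[0,0,0]],
    [[0,-0.7,0.73],[0,0,0]],
    [[0,-0.7,0.73],[0,0,0]]
  ]
}}

```text
time_s: 56.65
tool_pos: [0.4717, -0.1986, 0.3488]
tool_rot: [-179.1, 89.7, 107.4]
force: [0.9, 0.8, 0.4]
grip_width: 0.0868
```

Emit:
{"name": "drive_tool", "arguments": {
  "increments": [
    [[0,0,0],[0.065,0,0]],
    [[0,0,0],[0.065,0,0]],
    [[0,0,0],[0.065,0,0]],
    [[0,0,0],[0.065,0,0]],
    [[0,0,0],[0.065,0,0]],
    [[0,0,0],[0.065,0,0]],
    [[0,0,0],[0.065,0,0]],
    [[0,0,0],[0.065,0,0]],
    [[0,0,0],[0.065,0,0]],
    [[0,0,0],[0.065,0,0]]
  ]
}}

```text
time_s: 57.65
tool_pos: [0.4726, -0.1973, 0.3488]
tool_rot: [-93.1, 89.7, 115.1]
force: [0.3, 0.2, -0.3]
grip_width: 0.0869
```

```bash
python3 - <<'E'
from h import *
p,R,o=info()
need(p,R,[.432,-.205,.25],down(-151))
w=cam("wrist","w24");print(proj(w,[.432,-.205,.165]))
E
```

```text
t 57.65 p [0.4726, -0.1973, 0.3488] q [-37.4, -2.9, 55.7, 88.6, 2.2, 93.2, -133.5] F [0.3, 0.2, -0.3] w 0.0869
x [-0.002  0.004 -1.   ] z [-0.882 -0.472 -0.   ] jawyaw -151.84
shift units total [ 2.47 -0.3   0.99] rows>= 2.1
turn units total [-0.007 -0.     0.002] deg [-0.8 -0.   0.3]
[362.05060519 217.78624502]
```

View pics/w24.png

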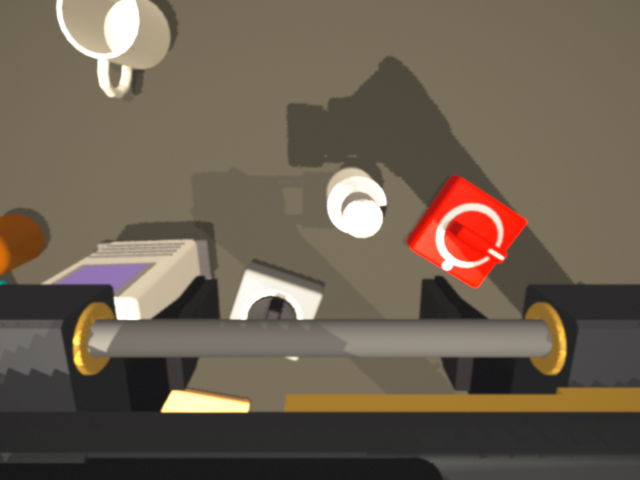

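Emit:
{"name": "drive_tool", "arguments": {
  "increments": [
    [[0.5,-0.15,0.5],[-0.007,0,0]],
    [[0.7,-0.15,0.49],[0,0,0]],
    [[0,0,0],[0,0,0]],
    [[0,0,0],[0,0,0]]
  ]
}}

```text
time_s: 58.1
tool_pos: [0.4329, -0.2049, 0.3014]
tool_rot: [-113.5, 89.7, 96.0]
force: [0.8, -0.5, -0.2]
grip_width: 0.0868
```

```bash
python3 - <<'E'
from h import *
p,R,o=info()
need(p,R,[.432,-.205,.1255],down(-151))
w=cam("wrist","w25");print(proj(w,[.432,-.205,.165]))
crop(cv2.imread("pics/w25.png"),265,375,135,255,5,"w25c")
E
```

```text
t 58.1 p [0.4329, -0.2049, 0.3014] q [-37.4, -10.8, 52.8, 97.9, 8.3, 88.8, -135.7] F [0.8, -0.5, -0.2] w 0.0868
x [-0.     0.004 -1.   ] z [-0.87  -0.493 -0.002] jawyaw -150.48
shift units total [4.4  0.01 0.03] rows>= 3.5
turn units total [ 0.004 -0.001  0.002] deg [ 0.5 -0.1  0.2]
[321.22251606 216.92550371]
```

View pics/w25c.png

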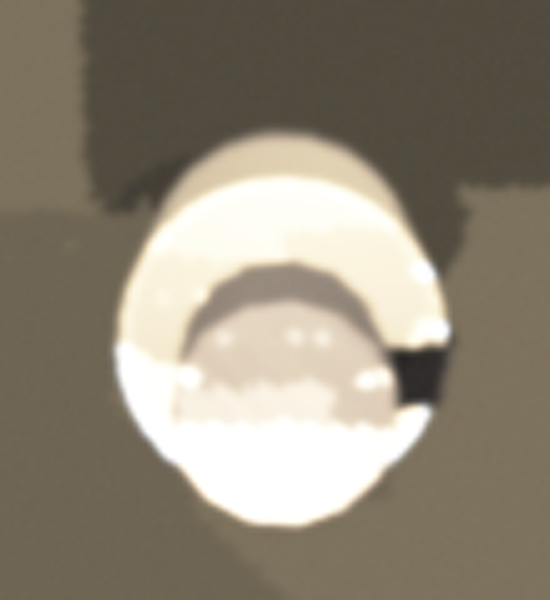

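```bash
python3 - <<'E'
from h import *
from scipy.optimize import least_squares
w=cam("wrist");p,R,o=pose()
F=lambda q:(265+q[0]/5-.4,135+q[1]/5-.4)
def circ(P,r):
    P=np.array(P)[:,:2];s=least_squares(lambda c:np.hypot(*(P-c).T)-r,P.mean(0));return s.x,np.round(s.fun,4)
c1,r1=circ([plane(w,F(q),.165) for q in [(173,415),(396,415),(285,298),(285,527)]],.019)
c2,r2=circ([plane(w,F(q),.105) for q in [(116,345),(448,335),(285,177),(140,265),(425,260)]],.031)
s=[plane(w,F(q),.105)[:2] for q in [(449,350),(438,407)]]
print(c1,r1,c2,r2,[(np.linalg.norm(x-c2),np.degrees(np.arctan2(*(x-c2)[::-1]))) for x in s])
E
```

```text
[ 0.43278433 -0.20456455] [-0.0007 -0.0007  0.0002  0.0002] [ 0.43328172 -0.20511313] [ 0.001   0.0007  0.0001 -0.0003  0.0001] [(np.float64(0.03203809466922777), np.float64(-153.9851662967051)), (np.float64(0.032868757812290754), np.float64(-174.1295497247843))]
```

Emit:
{"name": "drive_tool", "arguments": {
  "increments": [
    [[0.6,0,0.02],[0,0,0]],
    [[0.9,0,0],[0,0,0]],
    [[0.9,0,0],[0,0,0]],
    [[0.8,0,0],[0,0,0]],
    [[0.7,0,0],[0,0,0]],
    [[0.45,0,0],[0,0,0]],
    [[0,0,0],[0,0,0]],
    [[0,0,0],[0,0,0]]
  ]
}}

```text
time_s: 59.0
tool_pos: [0.4341, -0.2047, 0.1287]
tool_rot: [-137.6, 90.0, 72.0]
force: [-0.7, -0.1, -0.1]
grip_width: 0.087
```

```bash
python3 - <<'E'
from h import *
p,R,o=info()
need(p,R,[.433,-.205,.1255],down(-150.5))
w=cam("wrist","w26")
E
```

```text
t 59.0 p [0.4341, -0.2047, 0.1287] q [-37.5, -2.3, 59.4, 113.3, 2.1, 67.8, -129.3] F [-0.7, -0.1, -0.1] w 0.087
x [ 0.  0. -1.] z [-0.869 -0.494 -0.   ] jawyaw -150.4
shift units total [ 0.08 -0.01  0.03] rows>= 0.1
turn units total [ 0.001 -0.     0.   ] deg [ 0.1 -0.   0. ]
```

View pics/w26.png

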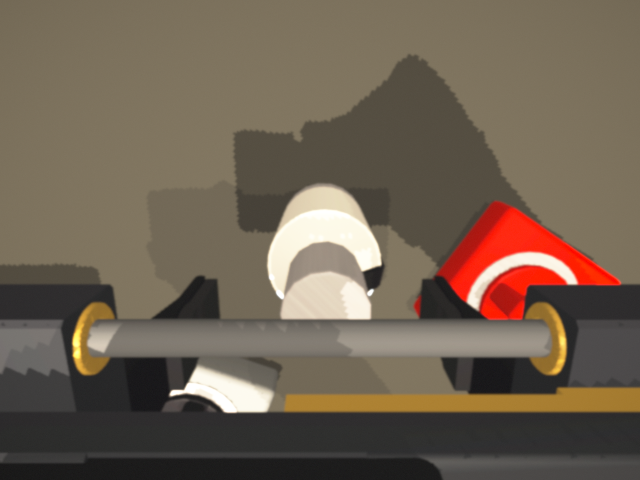

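Emit:
{"name": "drive_tool", "arguments": {
  "increments": [
    [[0.07,0,0.05],[0,0,0]],
    [[0,0,0],[0,0,0]]
  ]
}}

```text
time_s: 59.25
tool_pos: [0.4317, -0.2054, 0.1255]
tool_rot: [-139.4, 89.9, 70.1]
force: [0.6, -0.1, -0.5]
grip_width: 0.087
```

Emit:
{"name": "drive_tool", "arguments": {
  "increments": [
    [[0,0,0],[0,0,0]],
    [[0,0,0],[0,0,0]],
    [[0,0,0],[0,0,0]],
    [[0,0,0],[0,0,0]],
    [[0,0,0],[0,0,0]],
    [[0,0,0],[0,0,0]],
    [[0,0,0],[0,0,0]],
    [[0,0,0],[0,0,0]],
    [[0,0,0],[0,0,0]],
    [[0,0,0],[0,0,0]]
  ],
  "hand": -1,
  "squeeze": 50
}}

```text
time_s: 60.25
tool_pos: [0.4313, -0.2051, 0.1249]
tool_rot: [-105.7, 89.9, 103.8]
force: [0.8, -0.1, 0.0]
grip_width: 0.0369
```

```bash
python3 - <<'E'
from h import *
p,R,o=info()
E
```

```text
t 60.25 p [0.4313, -0.2051, 0.1249] q [-37.4, -2.3, 59.6, 113.8, 2.1, 67.4, -129.1] F [0.8, -0.1, 0.0] w 0.0369
x [-0.001  0.002 -1.   ] z [-0.87  -0.494 -0.001] jawyaw -150.41
```

Emit:
{"name": "drive_tool", "arguments": {
  "increments": [
    [[-0.3,0,0],[0,0,0]],
    [[-0.7,0,0],[0,0,0]],
    [[-0.8,0,0],[0,0,0]],
    [[-0.8,0,0],[0,0,0]],
    [[-0.3,0,0],[0,0,0]],
    [[0,0,0],[0,0,0]]
  ]
}}

```text
time_s: 60.85
tool_pos: [0.4323, -0.2058, 0.2422]
tool_rot: [-170.2, 89.8, 39.4]
force: [-0.4, -0.4, -4.1]
grip_width: 0.0368
```

```bash
python3 - <<'E'
from h import *
p,R,o=info();w=cam("wrist","w27")
need(p,R,[.56,-.18,.27])
E
```

```text
t 60.85 p [0.4323, -0.2058, 0.2422] q [-37.9, -10.2, 54.6, 104.1, 8.3, 81.8, -135.2] F [-0.4, -0.4, -4.1] w 0.0368
x [ 0.003  0.002 -1.   ] z [-0.87  -0.494 -0.003] jawyaw -150.42
shift units total [-0.69  1.02 -3.1 ] rows>= 2.7
```

View pics/w27.png

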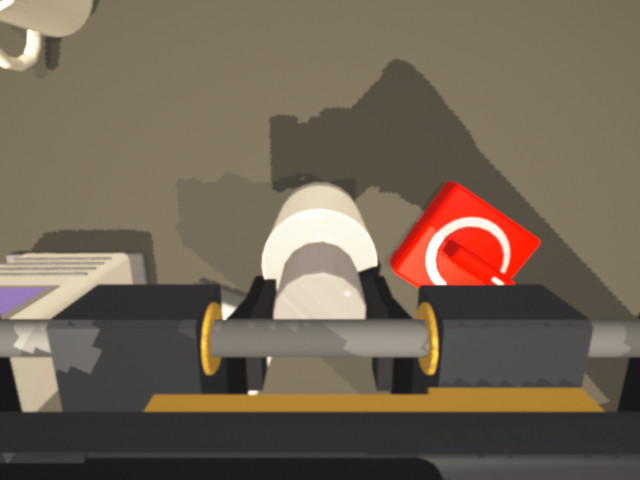

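Emit:
{"name": "drive_tool", "arguments": {
  "increments": [
    [[0,0.42,-0.82],[0,0,0]],
    [[0,0.42,-0.82],[0,0,0]],
    [[0,0.42,-0.82],[0,0,0]],
    [[0,0.42,-0.82],[0,0,0]],
    [[0,0,0],[-0.067,0,0]],
    [[0,0,0],[-0.067,0,0]],
    [[0,0,0],[-0.067,0,0]],
    [[0,0,0],[-0.067,0,0]],
    [[0,0,0],[-0.067,0,0]]
  ]
}}

```text
time_s: 61.8
tool_pos: [0.5773, -0.1988, 0.2378]
tool_rot: [-92.4, 89.7, 157.6]
force: [0.3, -0.1, -3.1]
grip_width: 0.0368
```

Emit:
{"name": "drive_tool", "arguments": {
  "increments": [
    [[0,0,0],[-0.067,0,0]],
    [[0,0,0],[-0.067,0,0]],
    [[0,0,0],[-0.067,0,0]],
    [[0,0,0],[-0.067,0,0]],
    [[0,0,0],[-0.067,0,0]],
    [[0,0,0],[-0.067,0,0]],
    [[0,0,0],[-0.067,0,0]],
    [[0,0,0],[-0.067,0,0]],
    [[0,0,0],[-0.067,0,0]],
    [[0,0,0],[-0.067,0,0]]
  ]
}}

```text
time_s: 62.8
tool_pos: [0.5772, -0.1988, 0.2377]
tool_rot: [-176.0, 89.7, 154.5]
force: [-0.6, -0.2, -2.3]
grip_width: 0.037
```

Emit:
{"name": "drive_tool", "arguments": {
  "increments": [
    [[0,0,0],[-0.067,0,0]],
    [[0,0,0],[-0.067,0,0]],
    [[0,0,0],[-0.067,0,0]],
    [[0,0,0],[-0.067,0,0]],
    [[0,0,0],[-0.067,0,0]],
    [[0,0,0],[-0.067,0,0]],
    [[0,0,0],[-0.067,0,0]],
    [[0,0,0],[-0.067,0,0]],
    [[0,0,0],[-0.067,0,0]],
    [[0,0,0],[-0.067,0,0]]
  ]
}}

```text
time_s: 63.8
tool_pos: [0.5772, -0.1988, 0.2375]
tool_rot: [103.1, 89.6, 154.0]
force: [0.1, -0.1, -2.4]
grip_width: 0.0369
```

```bash
python3 - <<'E'
from h import *
p,R,o=info()
E
```

```text
t 63.8 p [0.5772, -0.1988, 0.2375] q [-8.6, 13.8, 30.4, 86.3, -7.0, 82.2, 73.0] F [0.1, -0.1, -2.4] w 0.0369
x [-0.006  0.003 -1.   ] z [ 0.631  0.776 -0.001] jawyaw 50.89
```

Emit:
{"name": "drive_tool", "arguments": {
  "increments": [
    [[0,0,0],[-0.067,0,0]],
    [[0,0,0],[-0.067,0,0]],
    [[0,0,0],[-0.067,0,0]],
    [[0,0,0],[-0.067,0,0]],
    [[0,0,0],[-0.067,0,0]],
    [[0,0,0],[-0.067,0,0]],
    [[0,0,0],[-0.067,0,0]],
    [[0,0,0],[-0.067,0,0]],
    [[0,0,0],[-0.067,0,0]],
    [[0,0,0],[-0.067,0,0]]
  ]
}}

```text
time_s: 64.8
tool_pos: [0.5772, -0.1988, 0.2374]
tool_rot: [21.1, 89.6, 152.4]
force: [0.2, 0.4, -4.1]
grip_width: 0.0368
```

```bash
python3 - <<'E'
from h import *
p,R,o=info();need(p,R,[.6605,-.0625,.2224],down(131.7))
E
```

```text
t 64.8 p [0.5772, -0.1988, 0.2374] q [-1.3, 13.2, 21.5, 86.0, -4.9, 82.1, 151.7] F [0.2, 0.4, -4.1] w 0.0368
x [-0.006  0.003 -1.   ] z [-0.66   0.751  0.006] jawyaw 131.29
shift units total [ 0.37 -3.81  1.18] rows>= 3.2
turn units total [-0.003  0.003 -0.001] deg [-0.4  0.4 -0.1]
```

Emit:
{"name": "drive_tool", "arguments": {
  "increments": [
    [[0.06,-0.6,0.18],[0,0,0]],
    [[0.06,-0.75,0.23],[0,0,0]],
    [[0.06,-0.75,0.23],[0,0,0]],
    [[0.06,-0.75,0.23],[0,0,0]],
    [[0.06,-0.6,0.19],[0,0,0]],
    [[0.03,-0.3,0.1],[0,0,0]],
    [[0,0,0],[0,0,0]],
    [[0,0,0],[0,0,0]],
    [[0,0,0],[0,0,0]]
  ]
}}

```text
time_s: 65.7
tool_pos: [0.6606, -0.0685, 0.2277]
tool_rot: [25.1, 89.9, 155.9]
force: [-0.8, 0.1, -3.0]
grip_width: 0.0369
```

```bash
python3 - <<'E'
from h import *
p,R,o=info();need(p,R,[.6605,-.0625,.2224],down(131.7))
w=cam("wrist","w28")
E
```

```text
t 65.7 p [0.6606, -0.0685, 0.2277] q [-9.5, 19.8, 17.4, 78.8, -5.9, 82.4, 138.5] F [-0.8, 0.1, -3.0] w 0.0369
x [-0.001  0.001 -1.   ] z [-0.653  0.757  0.001] jawyaw 130.79
shift units total [ 0.13 -0.1   0.11] rows>= 0.2
turn units total [-0.008  0.001 -0.   ] deg [-0.9  0.1 -0. ]
```

View pics/w28.png

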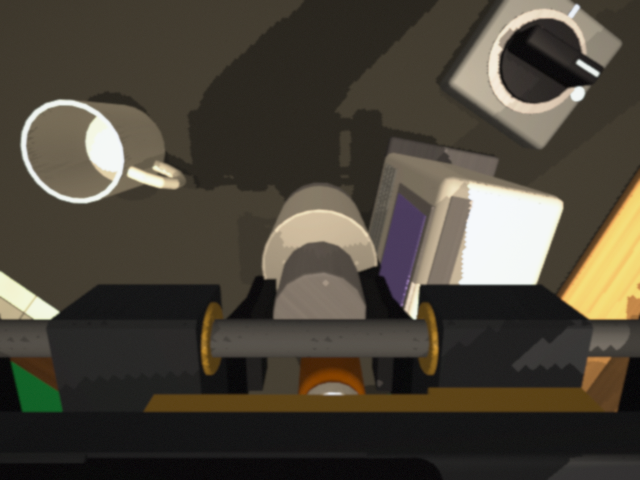

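```bash
python3 - <<'E'
from h import *
w=cam("wrist");im=cv2.imread("pics/w28.png");crop(im,440,630,0,150,4,"w28c")
for a,b,z in [((515,40),(597,78),.08),((445,85),(540,148),.035)]:
    A=plane(w,a,z);B=plane(w,b,z);d=B-A;print(A,B,np.degrees(np.arctan2(d[1],d[0])))
E
```

```text
[ 0.46347594 -0.04368166  0.08      ] [0.44010802 0.02460687 0.08      ] 108.89063501710348
[ 0.50906612 -0.05338465  0.035     ] [0.49036495 0.05150837 0.035     ] 100.10893575372957
```

View pics/w28c.png

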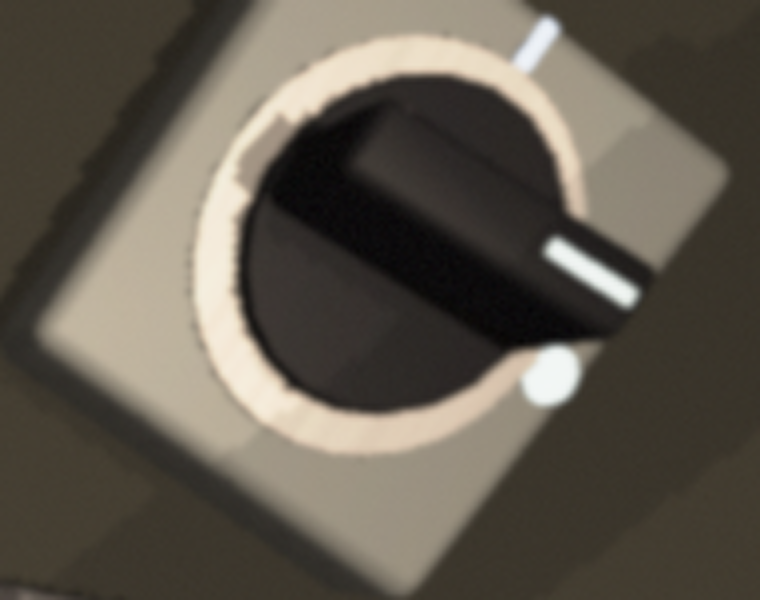

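Emit:
{"name": "drive_tool", "arguments": {
  "increments": [
    [[0.13,-0.1,0.1],[-0.007,0,0]],
    [[0,0,0],[0,0,0]],
    [[0,0,0],[0,0,0]],
    [[0,0,0],[0,0,0]]
  ]
}}

```text
time_s: 66.2
tool_pos: [0.6618, -0.06, 0.2227]
tool_rot: [-26.4, 89.9, 105.5]
force: [-0.3, -0.3, -3.1]
grip_width: 0.0364
```

```bash
python3 - <<'E'
from h import *
p,R,o=info();need(p,R,[.6605,-.0625,.2224],down(131.7))
E
```

```text
t 66.2 p [0.6618, -0.06, 0.2227] q [-9.8, 19.8, 17.0, 79.2, -5.8, 81.8, 138.8] F [-0.3, -0.3, -3.1] w 0.0364
x [-0.001  0.002 -1.   ] z [-0.667  0.745  0.002] jawyaw 131.83
shift units total [ 0.01  0.06 -0.02] rows>= 0.1
turn units total [0.001 0.001 0.   ] deg [0.1 0.1 0.1]
```

The bar (crop edge slope 32°) is parallel to the box edge (35°) and points at the dot, so the lamp is on. Hold the first side and continue.

Emit:
{"name": "drive_tool", "arguments": {
  "increments": [
    [[0,0.04,-0.02],[0,0,0]],
    [[0,0,0],[0,0,0]],
    [[0,0,0],[0,0,0]],
    [[0,0,0],[0,0,0]],
    [[0,0,0],[0,0,0]],
    [[0,0,0],[0,0,0]],
    [[0,0,0],[0,0,0]],
    [[0,0,0],[0,0,0]],
    [[0,0,0],[0,0,0]],
    [[0,0,0],[0,0,0]]
  ]
}}

```text
time_s: 67.2
tool_pos: [0.6611, -0.0616, 0.2227]
tool_rot: [-27.1, 89.9, 104.7]
force: [-0.1, 0.4, -3.2]
grip_width: 0.0371
```

Emit:
{"name": "drive_tool", "arguments": {
  "increments": [
    [[0,0,0],[0,0,0]],
    [[0,0,0],[0,0,0]],
    [[0,0,0],[0,0,0]],
    [[0,0,0],[0,0,0]],
    [[0,0,0],[0,0,0]],
    [[0,0,0],[0,0,0]],
    [[0,0,0],[0,0,0]],
    [[0,0,0],[0,0,0]],
    [[0,0,0],[0,0,0]],
    [[0,0,0],[0,0,0]]
  ]
}}

```text
time_s: 68.2
tool_pos: [0.6612, -0.0616, 0.2226]
tool_rot: [-26.5, 89.9, 105.3]
force: [0.1, 0.3, -3.3]
grip_width: 0.0369
```

Emit:
{"name": "drive_tool", "arguments": {
  "increments": [
    [[0,0,0],[0,0,0]],
    [[0,0,0],[0,0,0]],
    [[0,0,0],[0,0,0]],
    [[0,0,0],[0,0,0]],
    [[0,0,0],[0,0,0]],
    [[0,0,0],[0,0,0]]
  ]
}}

```text
time_s: 68.8
tool_pos: [0.6612, -0.0616, 0.2226]
tool_rot: [-27.4, 89.9, 104.4]
force: [-0.1, -0.5, -3.8]
grip_width: 0.037
```

Emit:
{"name": "drive_tool", "arguments": {
  "increments": [
    [[0,0,0],[0.0667,0,0]],
    [[0,0,0],[0.0667,0,0]],
    [[0,0,0],[0.0667,0,0]],
    [[0,0,0],[0.0667,0,0]],
    [[0,0,0],[0.0667,0,0]],
    [[0,0,0],[0.0667,0,0]],
    [[0,0,0],[0.0667,0,0]],
    [[0,0,0],[0.0667,0,0]],
    [[0,0,0],[0.0667,0,0]],
    [[0,0,0],[0.0667,0,0]]
  ]
}}

```text
time_s: 69.8
tool_pos: [0.6612, -0.0615, 0.2227]
tool_rot: [50.0, 89.9, 101.5]
force: [-0.2, -0.2, -3.1]
grip_width: 0.0365
```

Emit:
{"name": "drive_tool", "arguments": {
  "increments": [
    [[0,0,0],[0.0667,0,0]],
    [[0,0,0],[0.0667,0,0]],
    [[0,0,0],[0.0667,0,0]],
    [[0,0,0],[0.0667,0,0]],
    [[0,0,0],[0.0667,0,0]],
    [[0,0,0],[0,0,0]],
    [[0,0,0],[0,0,0]]
  ]
}}

```text
time_s: 70.5
tool_pos: [0.6612, -0.0614, 0.2227]
tool_rot: [92.7, 89.9, 104.7]
force: [-0.1, 0.4, -4.3]
grip_width: 0.0367
```

```bash
python3 - <<'E'
from h import *
p,R,o=info();need(p,R,[.6605,-.0625,.2224],down(11.7))
E
```

```text
t 70.5 p [0.6612, -0.0614, 0.2227] q [-22.8, 21.7, 35.0, 79.8, -12.5, 82.3, 23.9] F [-0.1, 0.4, -4.3] w 0.0367
x [-0.001  0.002 -1.   ] z [ 0.978  0.207 -0.   ] jawyaw 11.97
shift units total [ 0.01 -0.02 -0.02] rows>= 0.0
turn units total [ 0.002 -0.    -0.001] deg [ 0.3 -0.  -0.1]
```

Emit:
{"name": "drive_tool", "arguments": {
  "increments": [
    [[0,0,0],[0,0,0]],
    [[0,0,0],[0,0,0]],
    [[0,0,0],[0,0,0]],
    [[0,0,0],[0,0,0]],
    [[0,0,0],[0,0,0]],
    [[0,0,0],[0,0,0]],
    [[0,0,0],[0,0,0]],
    [[0,0,0],[0,0,0]],
    [[0,0,0],[0,0,0]],
    [[0,0,0],[0,0,0]]
  ]
}}

```text
time_s: 71.5
tool_pos: [0.6612, -0.0616, 0.2226]
tool_rot: [92.9, 89.9, 104.7]
force: [0.9, 0.2, -3.3]
grip_width: 0.0371
```

Emit:
{"name": "drive_tool", "arguments": {
  "increments": [
    [[0,0,0],[0,0,0]],
    [[0,0,0],[0,0,0]],
    [[0,0,0],[0,0,0]],
    [[0,0,0],[0,0,0]],
    [[0,0,0],[0,0,0]],
    [[0,0,0],[0,0,0]],
    [[0,0,0],[0,0,0]],
    [[0,0,0],[0,0,0]],
    [[0,0,0],[0,0,0]],
    [[0,0,0],[0,0,0]]
  ]
}}

```text
time_s: 72.5
tool_pos: [0.6611, -0.0616, 0.2226]
tool_rot: [93.0, 89.9, 104.8]
force: [0.2, 0.5, -2.8]
grip_width: 0.0372
```

Emit:
{"name": "drive_tool", "arguments": {
  "increments": [
    [[0,0,0],[0,0,0]],
    [[0,0,0],[0,0,0]],
    [[0,0,0],[0,0,0]],
    [[0,0,0],[0,0,0]]
  ]
}}

```text
time_s: 72.9
tool_pos: [0.6612, -0.0616, 0.2227]
tool_rot: [91.7, 89.9, 103.4]
force: [0.1, -0.5, -3.2]
grip_width: 0.0365
```

Emit:
{"name": "drive_tool", "arguments": {
  "increments": [
    [[0,0,0],[0.0667,0,0]],
    [[0,0,0],[0.0667,0,0]],
    [[0,0,0],[0.0667,0,0]],
    [[0,0,0],[0.0667,0,0]],
    [[0,0,0],[0.0667,0,0]],
    [[0,0,0],[0.0667,0,0]],
    [[0,0,0],[0.0667,0,0]],
    [[0,0,0],[0.0667,0,0]],
    [[0,0,0],[0.0667,0,0]],
    [[0,0,0],[0.0667,0,0]]
  ]
}}

```text
time_s: 73.9
tool_pos: [0.6612, -0.0615, 0.2227]
tool_rot: [168.3, 89.9, 99.7]
force: [0.7, -1.1, -3.6]
grip_width: 0.0368
```

Emit:
{"name": "drive_tool", "arguments": {
  "increments": [
    [[0,0,0],[0.0667,0,0]],
    [[0,0,0],[0.0667,0,0]],
    [[0,0,0],[0.0667,0,0]],
    [[0,0,0],[0.0667,0,0]],
    [[0,0,0],[0.0667,0,0]],
    [[0,0,0],[0,0,0]],
    [[0,0,0],[0,0,0]]
  ]
}}

```text
time_s: 74.6
tool_pos: [0.6612, -0.0614, 0.2226]
tool_rot: [-144.0, 89.9, 107.9]
force: [-0.7, 0.9, -3.7]
grip_width: 0.037
```

```bash
python3 - <<'E'
from h import *
p,R,o=info();need(p,R,[.6605,-.0625,.2224],down(-108.3))
E
```

```text
t 74.6 p [0.6612, -0.0614, 0.2226] q [-36.8, 27.6, 57.0, 80.3, -23.1, 84.3, -88.7] F [-0.7, 0.9, -3.7] w 0.037
x [-0.001  0.002 -1.   ] z [-0.31  -0.951 -0.002] jawyaw -108.09
shift units total [ 0.   -0.01  0.03] rows>= 0.0
turn units total [ 0.002 -0.001  0.001] deg [ 0.2 -0.1  0.1]
```

Emit:
{"name": "drive_tool", "arguments": {
  "increments": [
    [[0,0,0],[0,0,0]],
    [[0,0,0],[0,0,0]],
    [[0,0,0],[0,0,0]],
    [[0,0,0],[0,0,0]],
    [[0,0,0],[0,0,0]],
    [[0,0,0],[0,0,0]],
    [[0,0,0],[0,0,0]],
    [[0,0,0],[0,0,0]],
    [[0,0,0],[0,0,0]],
    [[0,0,0],[0,0,0]]
  ]
}}

```text
time_s: 75.6
tool_pos: [0.6612, -0.0617, 0.2226]
tool_rot: [-147.3, 89.9, 104.4]
force: [0.4, 0.0, -3.2]
grip_width: 0.0369
```

Emit:
{"name": "drive_tool", "arguments": {
  "increments": [
    [[0,0,0],[0,0,0]],
    [[0,0,0],[0,0,0]],
    [[0,0,0],[0,0,0]],
    [[0,0,0],[0,0,0]],
    [[0,0,0],[0,0,0]],
    [[0,0,0],[0,0,0]],
    [[0,0,0],[0,0,0]],
    [[0,0,0],[0,0,0]],
    [[0,0,0],[0,0,0]],
    [[0,0,0],[0,0,0]]
  ]
}}

```text
time_s: 76.6
tool_pos: [0.6611, -0.0617, 0.2226]
tool_rot: [-146.3, 89.9, 105.4]
force: [-0.0, -0.5, -3.1]
grip_width: 0.0368
```

Emit:
{"name": "drive_tool", "arguments": {
  "increments": [
    [[0,0,0],[0,0,0]],
    [[0,0,0],[0,0,0]],
    [[0,0,0],[0,0,0]],
    [[0,0,0],[0,0,0]]
  ]
}}

```text
time_s: 77.0
tool_pos: [0.6611, -0.0617, 0.2226]
tool_rot: [-146.6, 89.9, 105.1]
force: [0.1, 0.6, -3.2]
grip_width: 0.0365
```

```bash
python3 - <<'E'
from h import *
p,R,o=info();w=cam("wrist","w29");s=cam("scene","s29")
a=np.hstack([cv2.resize(w["frame"],(400,300)),cv2.resize(s["frame"][150:300,270:470],(400,300))]);cv2.imwrite("pics/ws29.png",a[:,:,::-1])
E
```

```text
t 77.0 p [0.6611, -0.0617, 0.2226] q [-36.8, 27.6, 57.0, 80.3, -23.1, 84.3, -88.8] F [0.1, 0.6, -3.2] w 0.0365
x [-0.001  0.002 -1.   ] z [-0.314 -0.949 -0.002] jawyaw -108.3
```

View pics/ws29.png

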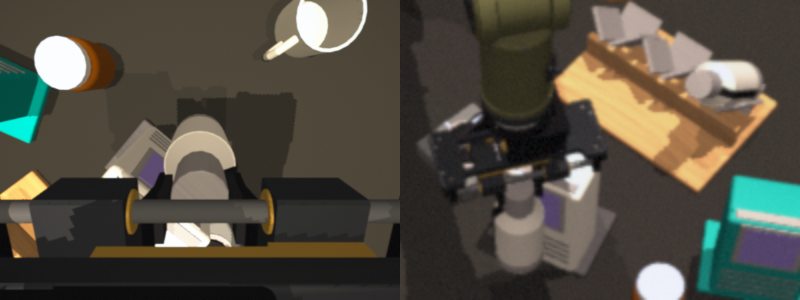

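Emit:
{"name": "drive_tool", "arguments": {
  "increments": [
    [[0,0.3,0.27],[0,0,0]],
    [[0,0.4,0.36],[0,0,0]],
    [[0,0.4,0.37],[0,0,0]],
    [[-0.5,0,0],[-0.05,0,0]],
    [[-0.8,0,0],[-0.06,0,0]],
    [[-0.8,0,0],[-0.06,0,0]],
    [[-0.8,0,0],[-0.06,0,0]],
    [[-0.8,0,0],[-0.06,0,0]],
    [[-0.6,0,0],[0,0,0]],
    [[0,0,0],[0,0,0]]
  ]
}}

```text
time_s: 78.1
tool_pos: [0.6914, -0.115, 0.3985]
tool_rot: [72.7, 89.7, -0.9]
force: [1.7, -0.1, -3.8]
grip_width: 0.0369
```

```bash
python3 - <<'E'
from h import *
p,R,o=info();need(p,R,[*spot(TB,.1249,.09,.015)[:2],.39],down(-73.5));print(spot(TB,.1249,.09,.015))
E
```

```text
t 78.1 p [0.6914, -0.115, 0.3985] q [-19.0, 30.2, 49.5, 52.7, -23.5, 105.0, -53.7] F [1.7, -0.1, -3.8] w 0.0369
x [ 0.006 -0.    -1.   ] z [ 0.284 -0.959  0.002] jawyaw -73.52
shift units total [ 0.19 -1.4  -8.83] rows>= 7.2
turn units total [-0.     0.001 -0.003] deg [-0.   0.1 -0.3]
[0.53764358 0.20794473 0.21856385]
```

Emit:
{"name": "drive_tool", "arguments": {
  "increments": [
    [[0,-0.1,-0.5],[0,0,0]],
    [[0,-0.15,-0.95],[0,0,0]],
    [[0,-0.15,-0.95],[0,0,0]],
    [[0,-0.15,-0.95],[0,0,0]],
    [[0,-0.15,-0.95],[0,0,0]],
    [[0,-0.15,-0.95],[0,0,0]],
    [[0,-0.15,-0.95],[0,0,0]],
    [[0,-0.15,-0.95],[0,0,0]],
    [[0,-0.15,-0.95],[0,0,0]],
    [[0,-0.1,-0.7],[0,0,0]]
  ]
}}

```text
time_s: 79.1
tool_pos: [0.5346, 0.2109, 0.3932]
tool_rot: [-140.8, 89.8, 145.9]
force: [0.9, -0.3, -4.6]
grip_width: 0.0368
```

Emit:
{"name": "drive_tool", "arguments": {
  "increments": [
    [[0.5,0,0],[0,0,0]],
    [[0.5,0,0],[0,0,0]],
    [[0,0,0],[0,0.05,0]],
    [[0,0,0],[0,0.06,0]],
    [[0,0,0],[0,0.06,0]],
    [[0,0,0],[0,0.06,0]],
    [[0,0,0],[0,0.06,0]],
    [[0,0,0],[0,0.05,0]],
    [[0,0,0],[0,0,0]],
    [[0,0,0],[0,0,0]]
  ]
}}

```text
time_s: 80.1
tool_pos: [0.5367, 0.2073, 0.3535]
tool_rot: [-179.8, 49.3, 106.6]
force: [-0.0, 0.5, -3.7]
grip_width: 0.0369
```

```bash
python3 - <<'E'
from h import *
p,R,o=info();need(p,R,spot(TB,.1249,.09,.015),lay2());need(p,R,spot(TB,.1249,.008,.012),lay2());print(p+R[:,0]*.125)
w=cam("wrist","w30")
E
```

```text
t 80.1 p [0.5367, 0.2073, 0.3535] q [-38.1, 15.9, 48.9, 85.0, -48.5, 103.1, -65.4] F [-0.0, 0.5, -3.7] w 0.0369
x [-0.186  0.625 -0.758] z [ 0.212 -0.727 -0.653] jawyaw -73.72
shift units total [2.56 0.04 2.2 ] rows>= 2.7
turn units total [-0.001  0.035  0.   ] deg [-0.2  4.3  0.1]
shift units total [4.61 0.04 2.12] rows>= 4.1
turn units total [-0.001  0.035  0.   ] deg [-0.2  4.3  0.1]
[0.51340847 0.28551547 0.25880209]
```

View pics/w30.png

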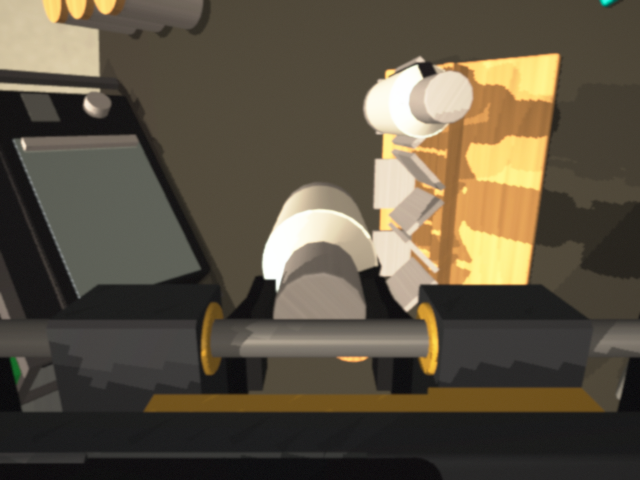

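Grip is aligned. Finish the tilt and come down to the pre-slide pose.

Emit:
{"name": "drive_tool", "arguments": {
  "increments": [
    [[0,0,0],[0,0.035,0]],
    [[0.6,0.01,0.58],[0,0,0]],
    [[0.6,0.01,0.58],[0,0,0]],
    [[0.6,0.01,0.58],[0,0,0]],
    [[0.5,0.01,0.5],[0,0,0]],
    [[0,0,0],[0,0,0]],
    [[0,0,0],[0,0,0]]
  ]
}}

```text
time_s: 80.85
tool_pos: [0.5376, 0.212, 0.2281]
tool_rot: [179.9, 44.9, 106.6]
force: [0.6, -0.2, -2.5]
grip_width: 0.0365
```

```bash
python3 - <<'E'
from h import *
p,R,o=info();need(p,R,spot(TB,.1249,.09,.015),lay2());need(p,R,spot(TB,.1249,.008,.012),lay2())
s=cam("scene","s31");t=cam("top","t31")
a=np.hstack([cv2.resize(s["frame"][120:270,320:470],(400,400),interpolation=2),cv2.resize(t["frame"][190:340,150:300],(400,400),interpolation=2)])
cv2.imwrite("pics/st31.png",a[:,:,::-1])
E
```

```text
t 80.85 p [0.5376, 0.212, 0.2281] q [-34.6, 22.7, 47.0, 95.2, -54.3, 96.7, -52.4] F [0.6, -0.2, -2.5] w 0.0365
x [-0.203  0.679 -0.706] z [ 0.203 -0.676 -0.708] jawyaw -73.24
shift units total [ 0.1  -0.03  0.24] rows>= 0.2
turn units total [ 0.002 -0.001  0.001] deg [ 0.2 -0.1  0.1]
shift units total [ 2.15 -0.02  0.32] rows>= 1.7
turn units total [ 0.002 -0.001  0.001] deg [ 0.2 -0.1  0.1]
```

View pics/st31.png

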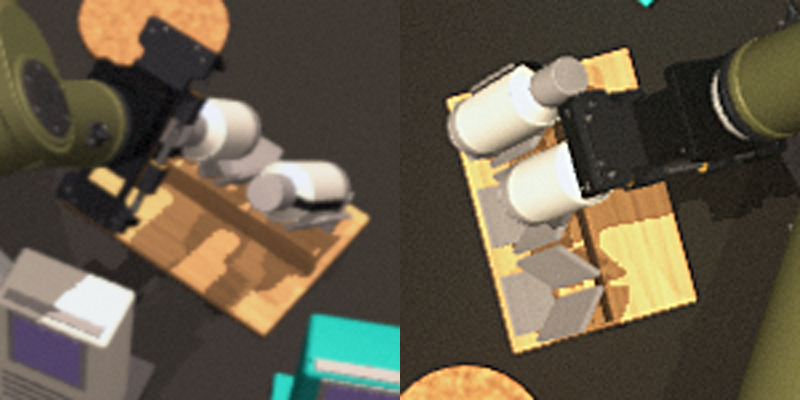

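Emit:
{"name": "drive_tool", "arguments": {
  "increments": [
    [[0.5,0,0.08],[0,0,0]],
    [[0.6,0,0.08],[0,0,0]],
    [[0.6,0,0.08],[0,0,0]],
    [[0.4,0,0.06],[0,0,0]],
    [[0,0,0],[0,0,0]]
  ]
}}

```text
time_s: 81.45
tool_pos: [0.522, 0.261, 0.1587]
tool_rot: [-179.9, 44.8, 106.7]
force: [0.4, -0.6, -3.5]
grip_width: 0.037
```

```bash
python3 - <<'E'
from h import *
p,R,o=info();need(p,R,spot(TB,.1249,.0,.0),lay2());print(R.T@o["force"])
E
```

```text
t 81.45 p [0.522, 0.261, 0.1587] q [-38.0, 24.5, 44.6, 101.4, -57.2, 88.9, -50.0] F [0.4, -0.6, -3.5] w 0.037
x [-0.204  0.679 -0.705] z [ 0.202 -0.676 -0.709] jawyaw -73.38
shift units total [ 0.21 -0.    0.3 ] rows>= 0.3
turn units total [ 0.001 -0.001  0.001] deg [ 0.1 -0.2  0.2]
[2.00067066 0.27460108 2.94220668]
```

Emit:
{"name": "drive_tool", "arguments": {
  "increments": [
    [[0.04,0,0.1],[0,0,0]],
    [[0.04,0,0.1],[0,0,0]],
    [[0,0,0],[0,0,0]],
    [[0,0,0],[0,0,0]]
  ]
}}

```text
time_s: 81.85
tool_pos: [0.5244, 0.2559, 0.1527]
tool_rot: [179.9, 44.8, 106.4]
force: [-3.1, 0.5, 2.3]
grip_width: 0.0367
```

```bash
python3 - <<'E'
from h import *
p,R,o=info();need(p,R,spot(TB,.1249,.0,.0),lay2());print(R.T@o["force"])
E
```

```text
t 81.85 p [0.5244, 0.2559, 0.1527] q [-37.3, 25.2, 44.6, 101.6, -57.5, 88.9, -49.0] F [-3.1, 0.5, 2.3] w 0.0367
x [-0.201  0.681 -0.704] z [ 0.201 -0.675 -0.71 ] jawyaw -73.45
shift units total [ 0.21 -0.02  0.09] rows>= 0.2
turn units total [ 0.    -0.002 -0.   ] deg [ 0.  -0.2 -0. ]
[-0.6269272  -2.82639912 -2.61379903]
```

Emit:
{"name": "drive_tool", "arguments": {
  "increments": [
    [[0.08,-0.03,0.04],[0,0,0]],
    [[0.08,0,0.03],[0,0,0]],
    [[0,0,0],[0,0,0]],
    [[0,0,0],[0,0,0]]
  ]
}}

```text
time_s: 82.25
tool_pos: [0.5225, 0.26, 0.1474]
tool_rot: [179.8, 44.6, 106.4]
force: [-1.3, 3.2, 6.1]
grip_width: 0.0368
```

```bash
python3 - <<'E'
from h import *
p,R,o=info();need(p,R,spot(TB,.1249,.0,.0),lay2());print(R.T@o["force"])
E
```

```text
t 82.25 p [0.5225, 0.26, 0.1474] q [-37.5, 25.4, 44.3, 102.1, -58.0, 88.4, -48.5] F [-1.3, 3.2, 6.1] w 0.0368
x [-0.201  0.683 -0.702] z [ 0.202 -0.672 -0.712] jawyaw -73.28
shift units total [ 0.03 -0.01  0.07] rows>= 0.1
turn units total [ 0.001 -0.003 -0.001] deg [ 0.2 -0.4 -0.1]
[-1.87373483 -0.36265579 -6.7590092 ]
```

Seated in the V. Ease the grip, open and withdraw.

Emit:
{"name": "drive_tool", "arguments": {
  "increments": [
    [[0.04,0,0],[0,0,0]],
    [[0,0,0],[0,0,0]],
    [[0,0,0],[0,0,0]],
    [[0,0,0],[0,0,0]]
  ],
  "squeeze": 6
}}

```text
time_s: 82.65
tool_pos: [0.523, 0.2605, 0.146]
tool_rot: [179.7, 44.7, 106.3]
force: [-0.9, 1.4, 5.2]
grip_width: 0.0375
```

Emit:
{"name": "drive_tool", "arguments": {
  "increments": [
    [[0,0,0],[0,0,0]],
    [[0,0,0],[0,0,0]],
    [[0,0,0],[0,0,0]],
    [[0,0,0],[0,0,0]],
    [[0,0,0],[0,0,0]],
    [[0,0,0],[0,0,0]]
  ],
  "hand": 0.6
}}

```text
time_s: 83.25
tool_pos: [0.5221, 0.2589, 0.1433]
tool_rot: [-180.0, 44.9, 106.5]
force: [0.1, -0.8, -0.2]
grip_width: 0.0684
```

Emit:
{"name": "drive_tool", "arguments": {
  "increments": [
    [[-0.3,0,0],[0,0,0]],
    [[-0.6,0,0],[0,0,0]],
    [[-0.8,0,0],[0,0,0]],
    [[-0.9,0,0],[0,0,0]],
    [[-0.9,0,0],[0,0,0]],
    [[-0.9,0,0],[0,0,0]],
    [[0,0,0],[0,0,0]]
  ]
}}

```text
time_s: 83.95
tool_pos: [0.5601, 0.1342, 0.2714]
tool_rot: [179.5, 45.1, 105.8]
force: [-0.0, -1.6, 0.6]
grip_width: 0.0694
```

```bash
python3 - <<'E'
from h import *
p,R,o=info()
s=cam("scene","s32");t=cam("top","t32")
a=np.hstack([cv2.resize(s["frame"][120:270,320:470],(400,400),interpolation=2),cv2.resize(t["frame"][190:340,150:300],(400,400),interpolation=2)])
for L,T in((.165,TB),(.19,TA)):
  for d in (0,.01): print((proj(t,spot(T,L,d,0))-[150,190])*8/3+[400,0])
cv2.imwrite("pics/st32.png",a[:,:,::-1])
E
```

```text
t 83.95 p [0.5601, 0.1342, 0.2714] q [-27.1, 25.1, 48.8, 87.8, -53.5, 105.2, -50.3] F [-0.0, -1.6, 0.6] w 0.0694
x [-0.192  0.679 -0.709] z [ 0.201 -0.68  -0.705] jawyaw -73.55
[586.38569683 174.40667005]
[592.1372572  171.91140583]
[574.66464902  72.43404526]
[580.39823028  69.24488602]
```

View pics/st32.png

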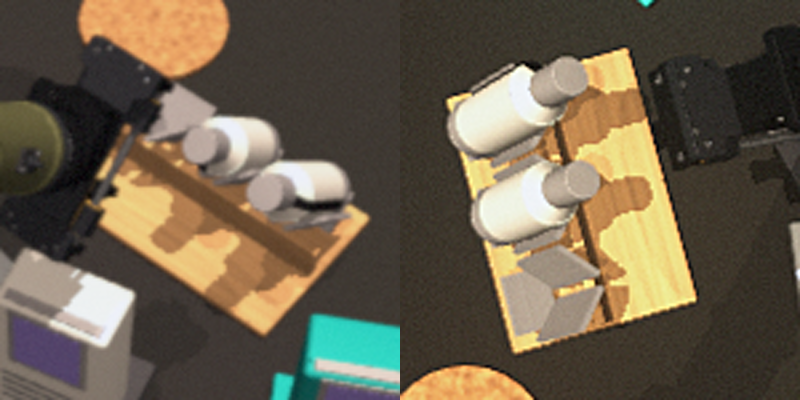

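Both bottles are on their stops: the cap tops at (578,76) and (580,182) sit slightly low of the predictions by the same small offset. Now the switch.

Emit:
{"name": "drive_tool", "arguments": {
  "increments": [
    [[-0.5,0,-0.5],[0,0,0]],
    [[-0.6,0,-0.6],[0,0,0]],
    [[0,0,0],[0,-0.06,0]],
    [[0,0,0],[0,-0.065,0]],
    [[0,0,0],[0,-0.065,0]],
    [[0,0,0],[0,-0.065,0]],
    [[0,0,0],[0,-0.065,0]],
    [[0,0,0],[0,-0.055,0]],
    [[0,0,0],[0,0,0]]
  ]
}}

```text
time_s: 84.95
tool_pos: [0.5549, 0.1479, 0.3287]
tool_rot: [-155.4, 89.8, 132.0]
force: [-0.5, 1.6, -0.3]
grip_width: 0.0695
```

Emit:
{"name": "drive_tool", "arguments": {
  "increments": [
    [[0,0,0],[-0.068,0,0]],
    [[0,0,0],[-0.068,0,0]],
    [[0,0,0],[-0.068,0,0]],
    [[0,0,0],[-0.068,0,0]],
    [[0,0,0],[-0.068,0,0]],
    [[0,0,0],[-0.068,0,0]],
    [[0,0,0],[-0.068,0,0]],
    [[0,0,0],[-0.068,0,0]],
    [[0,0,0],[-0.068,0,0]],
    [[0,0,0],[-0.068,0,0]]
  ]
}}

```text
time_s: 85.95
tool_pos: [0.557, 0.1381, 0.3287]
tool_rot: [125.7, 89.7, 134.0]
force: [0.2, 0.0, 0.0]
grip_width: 0.0695
```

```bash
python3 - <<'E'
from h import *
p,R,o=info();need(p,R,[.4475,-.007,.33],down(10.5))
E
```

```text
t 85.95 p [0.557, 0.1381, 0.3287] q [-54.5, 8.5, 43.7, 82.7, -6.2, 91.3, -2.9] F [0.2, 0.0, 0.0] w 0.0695
x [-0.004  0.004 -1.   ] z [ 0.989  0.145 -0.003] jawyaw 8.33
shift units total [-0.04 -3.19 -3.23] rows>= 3.6
turn units total [-0.018 -0.001 -0.002] deg [-2.2 -0.2 -0.2]
```

Emit:
{"name": "drive_tool", "arguments": {
  "increments": [
    [[0,-0.6,-0.6],[0,0,0]],
    [[0,-0.65,-0.65],[0,0,0]],
    [[0,-0.65,-0.65],[0,0,0]],
    [[0,-0.65,-0.65],[0,0,0]],
    [[0,-0.6,-0.65],[0,0,0]],
    [[0,0,0],[-0.018,0,0]],
    [[0.8,0,0],[0,0,0]],
    [[0.8,0,0],[0,0,0]],
    [[0,0,0],[0,0,0]],
    [[0,0,0],[0,0,0]]
  ]
}}

```text
time_s: 86.95
tool_pos: [0.4478, -0.0039, 0.2656]
tool_rot: [121.7, 89.8, 131.8]
force: [-0.1, 0.2, 0.3]
grip_width: 0.0695
```

```bash
python3 - <<'E'
from h import *
p,R,o=info();need(p,R,[.4475,-.007,.053],down(10.5))
w=cam("wrist","w33");print(proj(w,[.4475,-.007,.08]))
E
```

```text
t 86.95 p [0.4478, -0.0039, 0.2656] q [-53.7, -13.9, 43.5, 104.9, 9.3, 85.4, -1.7] F [-0.1, 0.2, 0.3] w 0.0695
x [-0.003  0.003 -1.   ] z [ 0.984  0.177 -0.002] jawyaw 10.17
shift units total [ 5.31 -0.09 -0.01] rows>= 4.3
turn units total [-0.003 -0.001 -0.002] deg [-0.3 -0.1 -0.2]
[318.13456789 208.19556955]
```

View pics/w33.png

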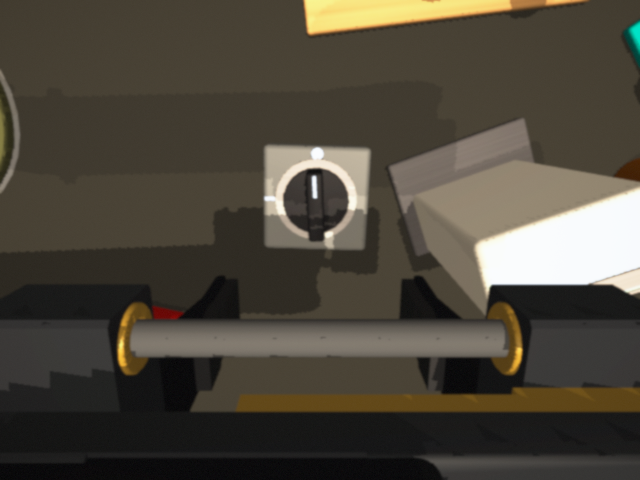

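Emit:
{"name": "drive_tool", "arguments": {
  "increments": [
    [[0.8,-0.05,-0.04],[0,0,0]],
    [[0.9,-0.04,0],[0,0,0]],
    [[0.9,0,0],[0,0,0]],
    [[0.9,0,0],[0,0,0]],
    [[0.8,0,0],[0,0,0]],
    [[0.6,0,0],[0,0,0]],
    [[0.35,0,0],[0,0,0]],
    [[0,0,0],[0,0,0]],
    [[0,0,0],[0,0,0]]
  ]
}}

```text
time_s: 87.9
tool_pos: [0.4488, -0.0066, 0.057]
tool_rot: [51.6, 89.9, 61.9]
force: [-0.1, 0.4, -0.4]
grip_width: 0.0697
```

Emit:
{"name": "drive_tool", "arguments": {
  "increments": [
    [[0,0,0],[0,0,0]],
    [[0,0,0],[0,0,0]],
    [[0,0,0],[0,0,0]],
    [[0,0,0],[0,0,0]],
    [[0,0,0],[0,0,0]],
    [[0,0,0],[0,0,0]],
    [[0,0,0],[0,0,0]],
    [[0,0,0],[0,0,0]],
    [[0,0,0],[0,0,0]],
    [[0,0,0],[0,0,0]]
  ],
  "hand": -1,
  "squeeze": 20
}}

```text
time_s: 88.9
tool_pos: [0.4474, -0.0066, 0.0557]
tool_rot: [96.2, 89.9, 106.5]
force: [-0.6, 0.4, -0.0]
grip_width: 0.002
```

```bash
python3 - <<'E'
from h import *
p,R,o=info()
E
```

```text
t 88.9 p [0.4474, -0.0066, 0.0557] q [-54.0, -0.6, 52.1, 121.8, 0.4, 58.6, 8.1] F [-0.6, 0.4, -0.0] w 0.002
x [-0.001  0.002 -1.   ] z [ 0.984  0.178 -0.   ] jawyaw 10.26
```

```bash
python3 - <<'E'
from h import *
w=cam("wrist","w34");s=cam("scene","s34");crop(s["frame"][:,:,::-1],250,370,170,290,5,"s34c")
E
```

```text
(no output)
```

View pics/w34.png

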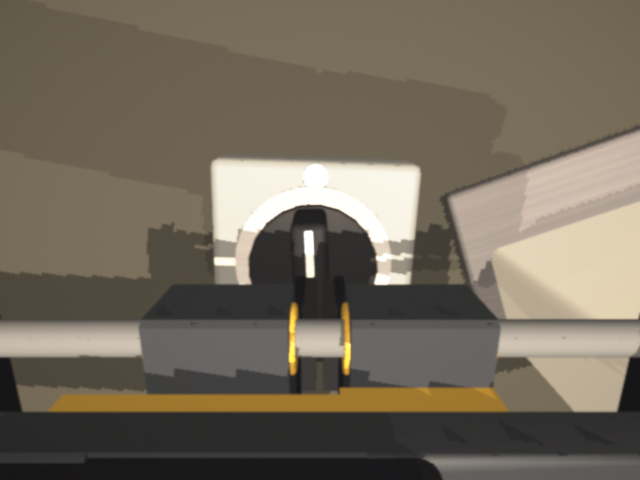

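View pics/s34c.png

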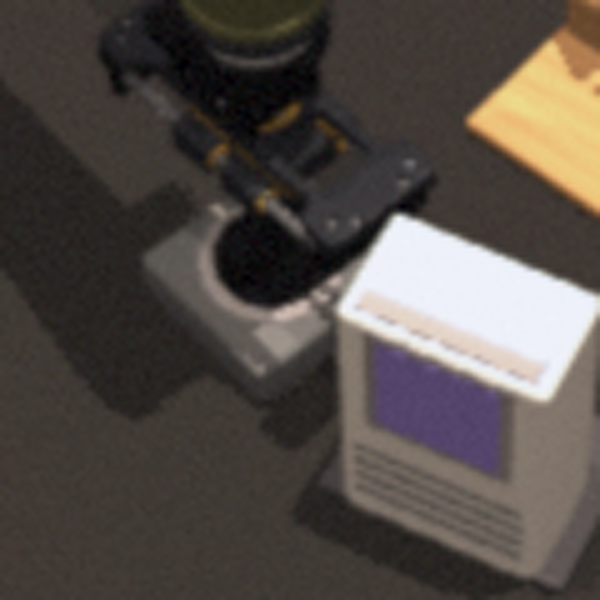

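```bash
python3 - <<'E'
from h import *
p,R,o=info();print(o["wrist_torque"])
a=cv2.imread("pics/w34.png")[150:400,220:420];b=cv2.imread("pics/w3.png")[150:400,220:420]
a=np.clip(a.astype(float)*1.8,0,255).astype(np.uint8);b=np.clip(b.astype(float)*1.8,0,255).astype(np.uint8)
cv2.imwrite("pics/cmp.png",cv2.resize(np.hstack([a,b]),None,fx=2,fy=2,interpolation=2))
E
```

```text
t 89.0 p [0.4474, -0.0066, 0.0557] q [-54.0, -0.6, 52.1, 121.8, 0.4, 58.6, 8.1] F [-0.0, 0.6, -0.1] w 0.0007
x [-0.001  0.002 -1.   ] z [ 0.984  0.178 -0.   ] jawyaw 10.26
[-0.06129256  0.06639035  0.03165376]
```

View pics/cmp.png

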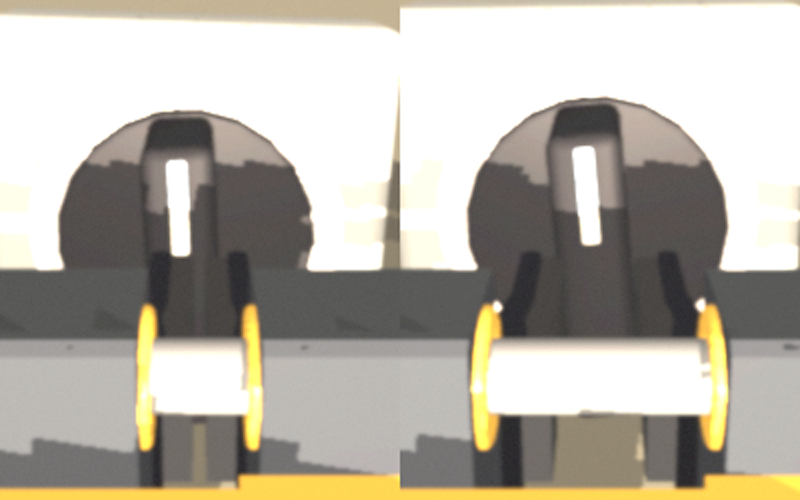

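```bash
python3 - <<'E'
from h import *
p,R,o=info();w=cam("wrist","w35")
for nm,q,z in[("dot",(316,177),.035),("barend",(310,211),.08),("boxTL",(213,159),.035),("boxTR",(419,164),.035)]:print(nm,plane(w,q,z))
print("tcp px",proj(w,p),"grasp px",proj(w,p-R[:,0]*.019), "bar other end",proj(w,[.4537,-.04,.08]),proj(w,[.4537,-.04,.045]))
E
```

```text
t 89.0 p [0.4474, -0.0066, 0.0557] q [-54.0, -0.6, 52.1, 121.8, 0.4, 58.6, 8.1] F [-0.0, 0.6, -0.1] w 0.0007
x [-0.001  0.002 -1.   ] z [ 0.984  0.178 -0.   ] jawyaw 10.26
dot [0.43822068 0.03881383 0.035     ]
barend [0.43761606 0.03025864 0.08      ]
boxTL [0.385378   0.03850143 0.035     ]
boxTR [0.48847039 0.05455954 0.035     ]
tcp px [317.83723629 276.54567869] grasp px [317.68485371 291.92542983] bar other end [318.29044367 365.39799275] [318.46629119 328.41238254]
```

The fingers shut on nothing: in the picture the tips sit over the bar at (318,276), so the bar's top is probably lower than I assumed. I'll open, go lower in small steps watching the force, and grip again.

Emit:
{"name": "drive_tool", "arguments": {
  "increments": [
    [[0,0,0],[0,0,0]],
    [[0,0,0],[0,0,0]],
    [[0,0,0],[0,0,0]],
    [[0,0,0],[0,0,0]],
    [[0,0,0],[0,0,0]],
    [[0,0,0],[0,0,0]],
    [[0,0,0],[0,0,0]],
    [[0,0,0],[0,0,0]]
  ],
  "hand": 0.2
}}

```text
time_s: 89.85
tool_pos: [0.4474, -0.0066, 0.0557]
tool_rot: [93.9, 89.9, 104.1]
force: [-0.9, -0.2, -0.0]
grip_width: 0.0504
```

```bash
python3 - <<'E'
from h import *
p,R,o=info();w=cam("wrist","w36")
a=cv2.imread("pics/w36.png")[150:400,120:520];cv2.imwrite("pics/w36c.png",cv2.resize(np.clip(a*1.7,0,255).astype(np.uint8),None,fx=2,fy=2,interpolation=2))
E
```

```text
t 89.85 p [0.4474, -0.0066, 0.0557] q [-54.0, -0.6, 52.1, 121.8, 0.4, 58.6, 8.1] F [-0.9, -0.2, -0.0] w 0.0504
x [-0.001  0.002 -1.   ] z [ 0.984  0.178 -0.   ] jawyaw 10.26
```

View pics/w36c.png

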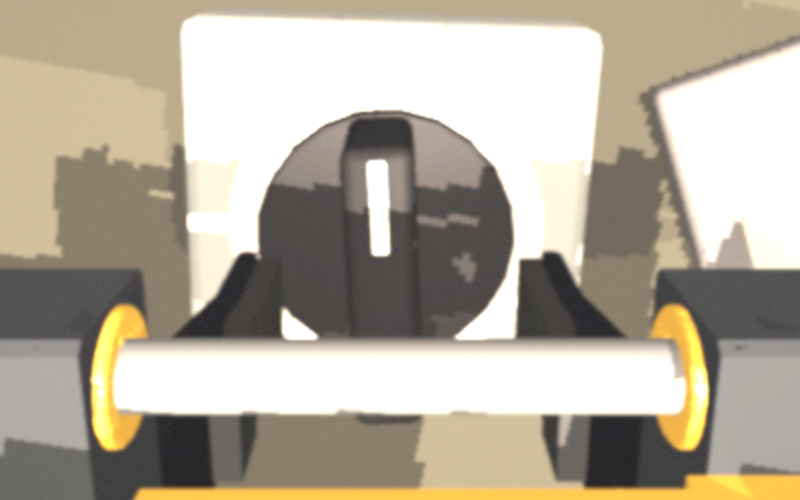

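```bash
python3 - <<'E'
from h import *
w=cam("wrist")
for z in(.04,.05,.06,.07,.08):
    A=plane(w,(120+378/2,150+122/2),z);B=plane(w,(120+388/2,150+420/2),z);L=plane(w,(120+345/2,150+200/2),z);Q=plane(w,(120+414/2,150+200/2),z)
    X=plane(w,(120+182/2,159),z);Y=plane(w,(120+601/2,164),z)
    print(z,np.linalg.norm(A-B),np.linalg.norm(L-Q),np.linalg.norm(X-Y),A[:2],B[:2])
E
```

```text
0.04 0.08612988357133382 0.018083332625940578 0.10357537533935034 [0.4376811  0.02176645] [ 0.45518711 -0.06256561]
0.05 0.08190576922219 0.017196461987571326 0.09849567232516301 [0.43756607 0.02387255] [ 0.45421352 -0.05632357]
0.06 0.07768165487304621 0.01630959134920213 0.09341596931097575 [0.43745104 0.02597865] [ 0.45323993 -0.05008153]
0.07 0.0734575405239024 0.01542272071083288 0.08833626629678841 [0.43733601 0.02808475] [ 0.45226635 -0.04383949]
0.08 0.06923342617475856 0.014535850072463628 0.08325656328260109 [0.43722098 0.03019084] [ 0.45129276 -0.03759745]
```

```bash
python3 - <<'E'
from h import *
w=cam("wrist")
for z in(.04,.05,.055,.06,.07,.08):
    A=plane(w,(309,225),z);B=plane(w,(314,360),z);print(z,np.linalg.norm(A-B),A[:2],B[:2],(A+B)[:2]/2, plane(w,(309,210),.043))
E
```

```text
0.04 0.07877715286843182 [0.43893858 0.01451756] [ 0.45518705 -0.06256569] [ 0.44706282 -0.02402407] [0.43755891 0.02290324 0.043     ]
0.05 0.07491363997809947 [0.43876188 0.01697916] [ 0.45421347 -0.05632365] [ 0.44648767 -0.01967224] [0.43755891 0.02290324 0.043     ]
0.055 0.07298188353293332 [0.43867353 0.01820997] [ 0.45372667 -0.05320262] [ 0.4462001  -0.01749633] [0.43755891 0.02290324 0.043     ]
0.06 0.07105012708776715 [0.43858518 0.01944077] [ 0.45323988 -0.0500816 ] [ 0.44591253 -0.01532041] [0.43755891 0.02290324 0.043     ]
0.07 0.06718661419743478 [0.43840847 0.02190238] [ 0.45226629 -0.04383955] [ 0.44533738 -0.01096859] [0.43755891 0.02290324 0.043     ]
0.08 0.06332310130710248 [0.43823177 0.02436399] [ 0.45129271 -0.03759751] [ 0.44476224 -0.00661676] [0.43755891 0.02290324 0.043     ]
```

Emit:
{"name": "drive_tool", "arguments": {
  "increments": [
    [[0.12,0.03,-0.04],[0,0,0]],
    [[0,0,0],[0,0,0]],
    [[0,0,0],[0,0,0]]
  ]
}}

```text
time_s: 90.3
tool_pos: [0.4453, -0.0057, 0.0506]
tool_rot: [109.7, 89.9, 119.9]
force: [0.4, -0.1, 1.0]
grip_width: 0.0522
```

Emit:
{"name": "drive_tool", "arguments": {
  "increments": [
    [[0.1,0,0],[0,0,0]],
    [[0,0,0],[0,0,0]],
    [[0,0,0],[0,0,0]]
  ]
}}

```text
time_s: 90.6
tool_pos: [0.4455, -0.0058, 0.0468]
tool_rot: [104.4, 89.9, 114.7]
force: [-0.2, 0.3, 0.2]
grip_width: 0.0524
```

Emit:
{"name": "drive_tool", "arguments": {
  "increments": [
    [[0,0,0],[0,0,0]],
    [[0,0,0],[0,0,0]],
    [[0,0,0],[0,0,0]],
    [[0,0,0],[0,0,0]]
  ],
  "hand": -1,
  "squeeze": 20
}}

```text
time_s: 91.0
tool_pos: [0.4457, -0.0057, 0.0469]
tool_rot: [91.1, 89.9, 101.3]
force: [-0.9, 0.5, -0.4]
grip_width: 0.0283
```

Emit:
{"name": "drive_tool", "arguments": {
  "increments": [
    [[0,0,0],[0,0,0]],
    [[0,0,0],[0,0,0]]
  ]
}}

```text
time_s: 91.2
tool_pos: [0.4438, -0.006, 0.0467]
tool_rot: [150.6, 89.7, 160.9]
force: [-5.6, -1.2, 4.4]
grip_width: 0.0156
```

Now it has gripped at 15.6 mm. Turn back anticlockwise.

Emit:
{"name": "drive_tool", "arguments": {
  "increments": [
    [[0,0,0],[0,0,0]],
    [[0,0,0],[0,0,0]]
  ]
}}

```text
time_s: 91.4
tool_pos: [0.4438, -0.006, 0.0466]
tool_rot: [150.3, 89.7, 160.6]
force: [-5.7, -1.6, 6.2]
grip_width: 0.0158
```

Emit:
{"name": "drive_tool", "arguments": {
  "increments": [
    [[0,0,0],[-0.05,0,0]],
    [[0,0,0],[-0.06,0,0]],
    [[0,0,0],[-0.06,0,0]],
    [[0,0,0],[-0.06,0,0]],
    [[0,0,0],[-0.06,0,0]],
    [[0,0,0],[0,0,0]]
  ]
}}

```text
time_s: 92.0
tool_pos: [0.4433, -0.0063, 0.0466]
tool_rot: [119.5, 89.7, 164.7]
force: [-5.9, -1.3, 7.3]
grip_width: 0.0157
```

```bash
python3 - <<'E'
from h import *
p,R,o=info();w=cam("wrist","w37")
E
```

```text
t 92.0 p [0.4433, -0.0063, 0.0466] q [-53.8, 0.1, 52.1, 122.5, -0.2, 57.7, 43.6] F [-5.9, -1.3, 7.3] w 0.0157
x [-0.006  0.002 -1.   ] z [ 0.705  0.71  -0.003] jawyaw 45.2
```

View pics/w37.png

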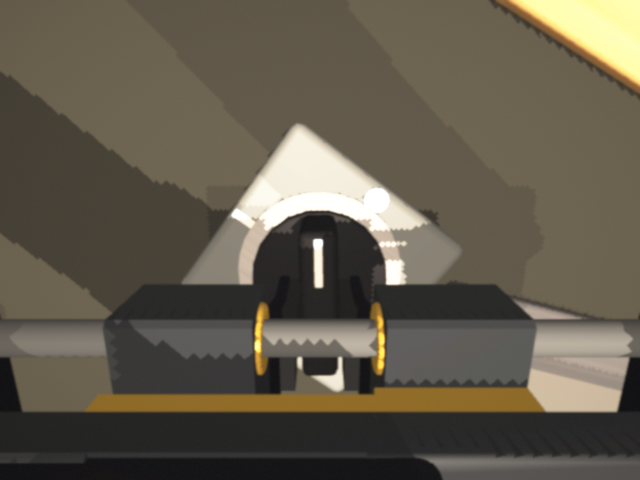

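Emit:
{"name": "drive_tool", "arguments": {
  "increments": [
    [[0,0,0],[-0.06,0,0]],
    [[0,0,0],[-0.06,0,0]],
    [[0,0,0],[-0.06,0,0]],
    [[0,0,0],[-0.06,0,0]],
    [[0,0,0],[-0.06,0,0]],
    [[0,0,0],[-0.06,0,0]],
    [[0,0,0],[-0.06,0,0]],
    [[0,0,0],[-0.04,0,0]],
    [[0,0,0],[0,0,0]],
    [[0,0,0],[0,0,0]]
  ]
}}

```text
time_s: 93.05
tool_pos: [0.4433, -0.007, 0.0465]
tool_rot: [68.9, 89.7, 169.0]
force: [-6.3, -3.2, 6.8]
grip_width: 0.0159
```

```bash
python3 - <<'E'
from h import *
p,R,o=info();print(o["wrist_torque"])
E
```

```text
t 93.05 p [0.4433, -0.007, 0.0465] q [-53.7, 0.1, 52.0, 122.5, -0.2, 57.7, 98.6] F [-6.3, -3.2, 6.8] w 0.0159
x [-0.006  0.001 -1.   ] z [-0.176  0.984  0.002] jawyaw 100.14
[-0.65887226  1.49638553 -0.42522124]
```

Emit:
{"name": "drive_tool", "arguments": {
  "increments": [
    [[0,0,0],[-0.04,0,0]],
    [[0,0,0],[0,0,0]],
    [[0,0,0],[0,0,0]]
  ]
}}

```text
time_s: 93.35
tool_pos: [0.4439, -0.0069, 0.0465]
tool_rot: [58.6, 89.8, 163.6]
force: [-5.0, -2.7, 3.7]
grip_width: 0.0166
```

```bash
python3 - <<'E'
from h import *
p,R,o=info();print(o["wrist_torque"])
E
```

```text
t 93.35 p [0.4439, -0.0069, 0.0465] q [-53.7, 0.1, 52.0, 122.5, -0.2, 57.6, 103.4] F [-5.0, -2.7, 3.7] w 0.0166
x [-0.004  0.001 -1.   ] z [-0.257  0.966  0.002] jawyaw 104.91
[-0.56030284  1.11495516 -0.45809201]
```

Emit:
{"name": "drive_tool", "arguments": {
  "increments": [
    [[0,0,0],[0.05,0,0]],
    [[0,0,0],[0,0,0]],
    [[0,0,0],[0,0,0]],
    [[0,0,0],[0,0,0]],
    [[0,0,0],[0,0,0]],
    [[0,0,0],[0,0,0]],
    [[0,0,0],[0,0,0]]
  ],
  "hand": 0.4
}}

```text
time_s: 94.05
tool_pos: [0.4457, -0.0057, 0.0469]
tool_rot: [3.9, 89.9, 103.0]
force: [-0.3, -0.1, 1.0]
grip_width: 0.0592
```

Emit:
{"name": "drive_tool", "arguments": {
  "increments": [
    [[-0.5,0,0],[0,0,0]],
    [[-0.9,0,0],[0,0,0]],
    [[-1,0,0],[0,0,0]],
    [[-1,0,0],[0,0,0]],
    [[-1,0,0],[0,0,0]],
    [[-1,0,0],[0,0,0]],
    [[-0.6,0,0],[0,0,0]],
    [[0,0,0],[0,0,0]]
  ]
}}

```text
time_s: 94.85
tool_pos: [0.4478, -0.006, 0.2904]
tool_rot: [-61.7, 89.6, 37.3]
force: [-0.1, -0.3, -0.5]
grip_width: 0.0611
```

```bash
python3 - <<'E'
from h import *
p,R,o=info();w=cam("wrist","w38");s=cam("scene","s38");t=cam("top","t38")
E
```

```text
t 94.85 p [0.4478, -0.006, 0.2904] q [-53.2, -14.6, 42.5, 102.7, 9.6, 87.9, 87.0] F [-0.1, -0.3, -0.5] w 0.0611
x [ 0.006  0.004 -1.   ] z [-0.158  0.987  0.003] jawyaw 99.07
```

View pics/w38.png

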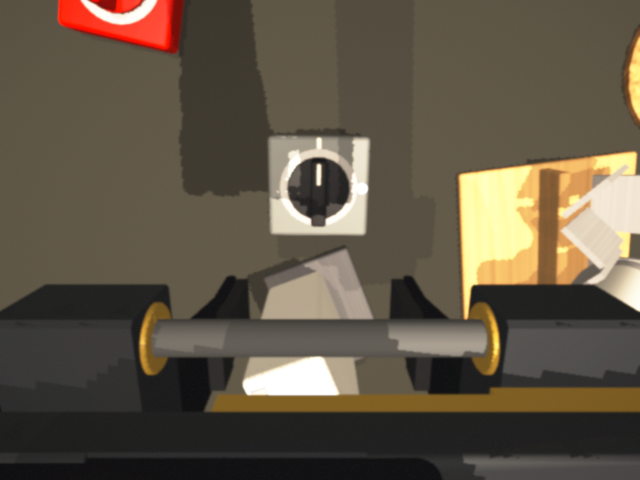

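View pics/t38.png

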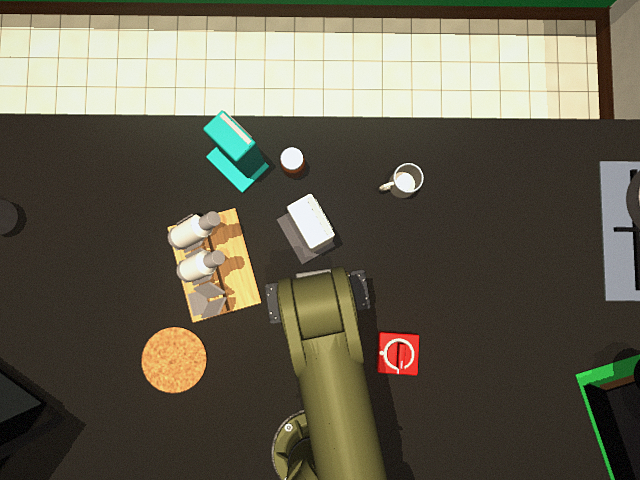

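View pics/s38.png

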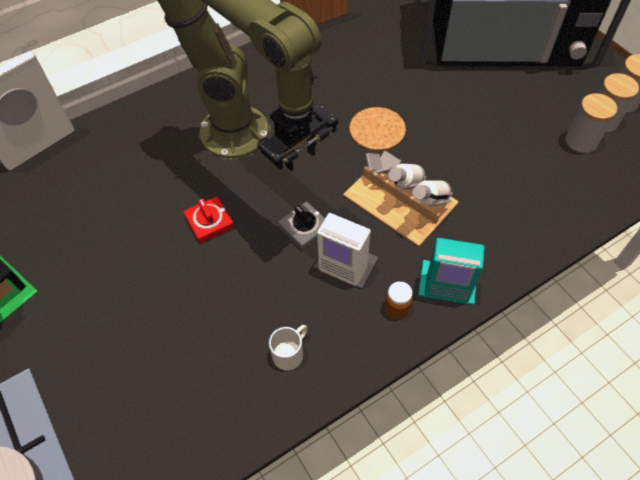

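The dial points at its off mark (319,143). Both bottles lie in the rack, the mug and jar are where they started, and the gripper is clear of everything. Handing in.

```bash
python3 - <<'E'
from h import *
a=cv2.imread("pics/top0.png").astype(int);b=cv2.imread("pics/t38.png").astype(int)
for n,(x0,x1,y0,y1) in {"mug":(375,430,155,205),"jar":(275,310,140,180)}.items(): print(n,np.abs(a-b)[y0:y1,x0:x1].mean())
info();print(env.sign_off())
E
```

```text
mug 3.088969696969697
jar 2.8664285714285715
t 95.0 p [0.4453, -0.0063, 0.286] q [-53.3, -14.5, 42.5, 103.1, 9.6, 87.8, 87.0] F [-0.6, 0.3, -0.2] w 0.0609
x [-0.002  0.002 -1.   ] z [-0.158  0.988  0.002] jawyaw 99.06
the job is handed in; nothing more can be done
None
```

I handed the job in at 95 s of the 210 s allowed; it reports no verdict. Only the tall and mid bottles were on the worktop. I turned the lamp on and treated the tall bottle, then the mid one. Each side (strip, then two clockwise thirds) was held for at least 2.4 s about 2 cm from the window. I laid them in two neighbouring troughs and turned the lamp off.

**Last checks:**
- **Bottles:** the last rack pictures put both cap tops within about 5 mm of where they should be with the bases on the stops.
- **Dial:** the pointer sits on the off mark, and I pushed the handle past its expected end angle when turning it both on and off.
- **Mug and jar:** neither moved; the pictures from before and after match.
- **Robot:** the gripper is clear of everything.

**What went wrong or disagreed:**
- **Bottle swung in the grip:** on the first try at laying the tall bottle, it swung about 26° because I tilted it around the jaw axis. I stood it on the worktop after its treatment, gripped it again with the jaws turned, and laid it normally.
- **Missed grip on the dial:** when turning the lamp off, the fingers first shut on nothing. The pictures did not explain why; a grip 9 mm lower held.
- **Position disagreements:** the top and scene cameras disagreed by about 4 mm, so I averaged them. Two readings of the mid bottle's strip direction differed by about 3°.

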